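# Clear and zero the paint store's scale, then weigh the squat canister

## Task

The squat canister has to be weighed on a freshly zeroed scale: lift every canister off the scale by its handle and stand it gently and upright on the black mat, wholly on it, and when all stand there press the scale's recessed zero button right down with the stylus. Then put the stylus back upright in its holder, all the way down, and stand the squat canister alone in the middle of the scale platform, leaving the tall ones on the mat. Never press zero with a canister on the scale or with the fingers, tip no canister over, and leave the other things on the bench where they are.

Things in the scene. Friction and masses are not known exactly. Their poses are not given: they have to be found in the camera images.
- scale: bench scale, fixed: a flat steel platform 250 (own x) by 270 (own y) mm, its top 45 mm above the bench, and along its front edge, at own x = -127 to -187 mm, a grey console strip of the same height with a green display. It stands at the left or the right of the bench. Origin under the centre of the platform at bench level; x points away from the console
- pan (a point): centre of the scale platform's top face, 45 mm above the bench
- zero_top (a point): centre of the top of the scale's round white zero button, 19 mm across, at the bottom of a round well 22 mm wide in the console's top, at scale's own x = -157, y = 0 mm. Unpressed its top is 8 mm below the console's top (37 mm above the bench). Too narrow for fingers
- zero_button (a joint): travel of the zero button, 0 up to 0.005 m fully down; spring-loaded, about 2.5 N to start it and 4.2 N fully down; it comes up again by itself
- mat: black rubber mat, fixed, 280 (own x) by 270 (own y) mm, 6 mm thick, on the side of the bench opposite the scale. Origin at the centre of its underside
- tall_a_mid (a point): closed steel paint canister, 84 mm across and 80 mm high, about 0.6 kg, lid on; over the lid a rigid level black handle bar, 14 mm thick, 74 mm long, along own y, its centre 85 mm above this point (125 mm above the underside); the gap between lid and bar is 38 mm. This point is the centre of the body, half-way up (40 mm above the underside); z is up. One of three alike; one may be absent
- tall_b_mid (a point): closed steel paint canister, 84 mm across and 80 mm high, about 0.6 kg, lid on; over the lid a rigid level black handle bar, 14 mm thick, 74 mm long, along own y, its centre 85 mm above this point (125 mm above the underside); the gap between lid and bar is 38 mm. This point is the centre of the body, half-way up (40 mm above the underside); z is up. One of three alike; one may be absent
- tall_c_mid (a point): closed steel paint canister, 84 mm across and 80 mm high, about 0.6 kg, lid on; over the lid a rigid level black handle bar, 14 mm thick, 74 mm long, along own y, its centre 85 mm above this point (125 mm above the underside); the gap between lid and bar is 38 mm. This point is the centre of the body, half-way up (40 mm above the underside); z is up. One of three alike; one may be absent
- squat_mid (a point): the squat canister: like the tall ones but wider and lower, 104 mm across and 56 mm high, about 0.6 kg; its black handle bar (14 mm thick, 74 mm long, along own y) has its centre 73 mm above this point (101 mm above the underside), gap between lid and bar 38 mm. This point is the centre of the body, 28 mm above the underside. Always present
- stylus_mid (a point): stylus: upright black round rod 15 mm thick, 150 mm long in all, its lowest 45 mm narrowing to a blunt steel tip 8 mm thick; 40 g. This point is half-way along, 75 mm above the tip; z points up, from the tip to the top end. It starts upright in the holder with the tip 6 mm above the bench and its top end at 156 mm
- holder: wooden holder block, fixed between scale and mat, 50 x 50 mm and 60 mm high, with an upright hole 18 mm wide in the middle of its top, 54 mm deep, its edge chamfered. Origin at the centre of its underside
- tin_small: bystander: small white tin 52 mm across, 60 mm high, on the far side between scale and mat; origin under it
- tin_white: bystander: white tin 110 mm across, 120 mm high, at the back; origin under it
- thinner: bystander: white bottle 72 mm across, 190 mm high, at the back; origin under it
- brush: bystander: paint brush 140 mm long lying between the near corners of scale and mat; origin at its underside
There are look-alikes about, which are no part of the job. What is shaped like the part that bears tall_a_mid but green is not meant.

How it is judged:
By the outcome, as a careful person would: the job done as asked, in the order asked, and still so for the second after the job is handed in, with the robot touching nothing.
Of tall_a, tall_b, tall_c only 2 to 3 are there at a start; the rules pass over those that are not, and their reading is None.
At some moment in a run one of tall_a, tall_b, tall_c, squat may be knocked a few centimetres aside while the robot is not near it.
It also fails if it takes over 208 s, if anything falls off the work surface, if the arm or the gripper's body presses on something with over 40 N, if the wrist force passes 120 N, or if a joint passes its speed limit or range.

## Robot

A 6-joint arm with a two-finger parallel gripper is mounted at the origin on the work surface. World frame = base frame: x ahead of the robot, y to its left, z up, the work surface at z = 0. Lengths are in m, angles in rad, forces in N, time in s.
With the tool pointing down it reaches from about 0.3 to 0.85 m from the base axis. Payload 5.4 kg.
Tool frame: the origin (TCP) lies midway between the tips of the shut fingers; the grasp point (between the pads) lies 19 mm behind it (robot.hold_point_z is the distance from the TCP to the grasp point, in m); z points along the fingers, x is the direction in which the jaws open and shut, and the axes are right-handed (so a half turn about z gives the same grasp; the last joint's range is limited). The gripper opens to 85 mm and grips with 20 to 120 N. Pads are 22 mm wide; open, the fingers measure 114 mm over their backs; the gripper's body (76 mm by 85 mm) begins 54 mm behind the grasp point. The pads swing forward as they close: fully open they stand 13 mm farther back than shut.
Start: joints at [0.914, 0.158, 1.597, -0, 1.386, -0.21], TCP at [0.248, 0.519, 0.231] pointing down, gripper open.
Joint ranges: [-2.91, 2.91], [-0.94, 2.29], [0.18, 2.7], [-1.29, 4.43], [0.17, 2.64], [-3, 3]. Speed limits (rad/s): [2.57, 2.57, 3.14, 3.14, 3.14, 3.14].

## Interface

Orientations are given as [roll, pitch, yaw] about the fixed x, y, z axes, in that order (R = Rz(yaw) Ry(pitch) Rx(roll)).
In Python, from bench import get_state, imaging, robot gives the robot as it stands.
- The arm moves only by the tool jog_arm, never from a script. Its argument "increments" is a list of rows, each an object of numbers: "wx", "wy", "wz": the turn, a rotation vector about the tool's x, y, z in degrees; "dx", "dy", "dz": the shift along the tool's x, y, z in mm; "gripper": the opening, from -1 (shut) to 1 (fully open). A call has exactly 10 rows; each row is the pose to reach, as a shift and turn from the pose commanded when the call began, along the tool's axes at that moment; what a row does not reach only later rows make up. A row lasts 1/12 s, in which the tool goes at most 41.7 mm and 7.16 degrees, less where a joint would pass 70% of its speed; a pose out of reach is approached as far as the arm can. A call with a gripper value outside its range is refused whole. The fingers move at their own pace and stop on an object; "grip_force" is the grip in N (left out, the last holds). Time passes only in rows, so rows that repeat a pose let the fingers close, or fill a call up. It gives the time, the measured TCP pose, the force and the opening at its end, in the units of the state.
- get_state(): the state, without advancing time (a new reading comes with each control period).
- imaging.get_image(name): name is "scene" or "top" or "wrist"; returns the picture (384x512x3 uint8, red, green, blue); there is no depth.
- imaging.calibration(name): a dict with "intrinsics" (3x3 intrinsics, pixels), "R" (3x3) and "t" (3): a world point X has camera coordinates R X + t. Camera axes: x right, y down, z forward; pixel columns grow to the right and rows downward; lengths in m; the calibration is good to about 2 mm. A picture is of the moment at which its call begins: read the wrist's pose just before it. calibration takes no time and is no camera call; for the wrist camera it gives the pose at the moment of the call.
- robot.finish_job(): hands the job in, once; it reports no verdict.
The state is a dict: "time_s": time; "q": joint angles; "qd": joint speeds; "effort": joint torques, N m; "eef_pos": TCP position; "ee_rot": TCP orientation; "contact_force": force on the tool from outside, world axes, zero at the start; "moment": the same for the moment, N m; "finger_gap": opening from 0.0 (shut) to 1.0 (fully open).
Only numpy, scipy, OpenCV 4.12 (cv2) and the standard library are available. Lean on these libraries where they do the work, as an engineer would, in place of code of your own. Each camera call takes 0.05 s, during which the arm holds its last target.

## Working session

There is one attempt and no reset: what is moved stays moved. The work goes in short steps, Python scripts to look and compute and a tool call to move; the robot and the scene stay as the last step left them, time stands still between calls to the robot, and variables do not carry over. Pictures are saved under pics/ and viewed, and the job is handed in when it is done.

Besides the shell and the picture viewer there is one more tool, called after "Call:" as a command line: name --argument value ..., lists and objects as JSON in quotes. jog_arm: Moves the arm, as the interface text tells. Its arguments: {"type":"object","properties":{"increments":{"type":"array"},"grip_force":{"type":"number"}},"required":["increments"]}

```bash
ls; mkdir -p pics; python3 - <<'E'
from bench import get_state, imaging, robot
import cv2
s=get_state(); print({k:s[k] for k in ('time_s','q','eef_pos','ee_rot','contact_force','finger_gap')}, robot.hold_point_z)
for n in ('scene','top','wrist'):
    c=imaging.calibration(n); print(n,c)
    im=imaging.get_image(n); cv2.imwrite(f'pics/{n}0.png',im[:,:,::-1])
print(get_state()['time_s'])
E
```

```text
pics
{'time_s': 0.0, 'q': array([ 9.13882698e-01,  1.59091622e-01,  1.59824900e+00, -3.48521070e-05,
        1.38621158e+00, -2.10088494e-01]), 'eef_pos': array([0.24809887, 0.51803968, 0.2302846 ]), 'ee_rot': array([-3.14121749e+00,  1.92361124e-03,  1.12397798e+00]), 'contact_force': array([-0.23434717, -0.49918084, -1.01430466]), 'finger_gap': 0.9993237031461203} 0.0187
scene {'intrinsics': array([[423.46363581,   0.        , 250.06004001],
       [  0.        , 423.46363581, 191.06037654],
       [  0.        ,   0.        ,   1.        ]]), 'R': array([[ 0.06754344,  0.99768274, -0.00818731],
       [ 0.64564626, -0.04996369, -0.76200035],
       [-0.76064367,  0.04618202, -0.64752485]]), 't': array([-0.02580919, -0.27812591,  1.35113874])}
top {'intrinsics': array([[413.9689746 ,   0.        , 247.4340254 ],
       [  0.        , 413.9689746 , 183.19606237],
       [  0.        ,   0.        ,   1.        ]]), 'R': array([[-0.02338805, -0.99965819,  0.01168298],
       [-0.98842343,  0.02136973, -0.15020805],
       [ 0.14990704, -0.01506081, -0.98858538]]), 't': array([0.00559423, 0.5455519 , 0.87830196])}
wrist {'intrinsics': array([[271.22172019,   0.        , 258.7037968 ],
       [  0.        , 271.22172019, 188.82144045],
       [  0.        ,   0.        ,   1.        ]]), 'R': array([[ 0.4318997 ,  0.90191828, -0.00246212],
       [ 0.85373307, -0.40794194,  0.32360968],
       [ 0.29086509, -0.14186891, -0.94618746]]), 't': array([-0.57291374, -0.04229352,  0.38070167])}
0.15
```

View pics/top0.png

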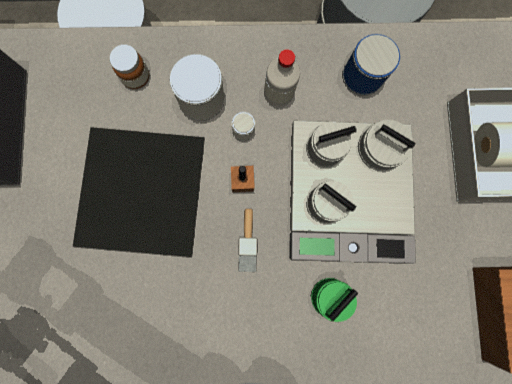

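View pics/scene0.png

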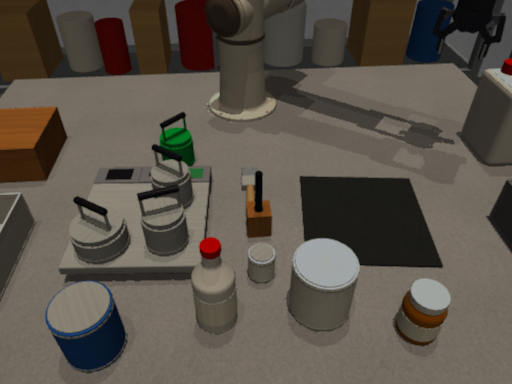

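View pics/wrist0.png

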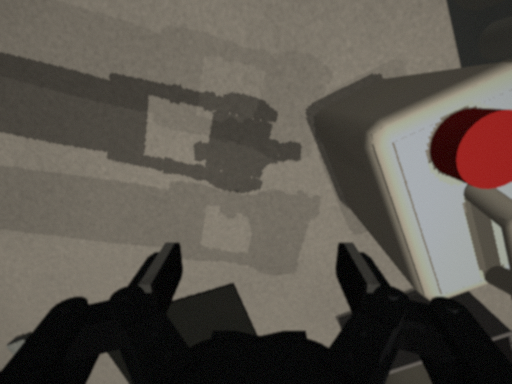

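The top view shows the scale on the right (about px 290–415, 120–262), with two tall canisters at (330,142) and (330,201) and the squat one at (385,145). The zero button is at (353,247), the mat at (140,190), and the holder with the stylus at (242,178). 

Possible mix-ups:
- **Green canister:** the one at (335,300) is a look-alike and stays put.
- **Blue tin:** the one at (372,62) is not a canister for this job.
- **Display and window:** the display at (317,246) and the dark window at (390,248) are not the button.

```bash
cat > h.py <<'E'
import numpy as np, cv2
from bench import get_state, imaging, robot
def ray(c,px,z):
    K,R,t=c['intrinsics'],c['R'],c['t']
    px=np.atleast_2d(px).astype(float)
    d=(np.linalg.inv(K)@np.c_[px,np.ones(len(px))].T).T@R   # world dirs
    o=-R.T@t
    return o+d*((z-o[2])/d[:,2])[:,None]
def proj(c,X):
    X=np.atleast_2d(X); p=(c['intrinsics']@(c['R']@X.T+c['t'][:,None])).T
    return p[:,:2]/p[:,2:]
def grab(n,name=None):
    c=imaging.calibration(n); im=imaging.get_image(n)[:,:,::-1].copy()
    if name: cv2.imwrite(f'pics/{name}.png',im)
    return c,im
def tri(c1,p1,c2,p2):
    P=[c['intrinsics']@np.c_[c['R'],c['t']] for c in (c1,c2)]
    X=cv2.triangulatePoints(P[0],P[1],np.array(p1,float).reshape(2,1),np.array(p2,float).reshape(2,1))
    return (X[:3]/X[3]).ravel()
E
python3 - <<'E'
from h import *
im=cv2.imread('pics/top0.png'); c=imaging.calibration('top')
g=im.max(2)
dark=(g<60).astype(np.uint8)
n,l,st,ce=cv2.connectedComponentsWithStats(dark)
for i in range(1,n):
    if st[i,4]>40:
        pts=cv2.findNonZero((l==i).astype(np.uint8)); r=cv2.minAreaRect(pts)
        print(st[i],np.round(ce[i],1),np.round(r[0],1),np.round(r[1],1),round(r[2],1))
crop=im[110:310,220:425]; cv2.imwrite('pics/crop0.png',cv2.resize(crop,None,fx=2.9,fy=2.9,interpolation=cv2.INTER_CUBIC))
cs=imaging.calibration('scene')
E
```

```text
[ 0  0 52  2 53] [25.2  0. ] [25.5  0.5] [51.  1.] 0.0
[323   0  42  23 613] [337.9  12.7] [343.5  11. ] [41. 22.] 0.0
[   0   50   27  135 2942] [ 11.  118.8] [ 13. 117.] [134.  26.] 90.0
[344  51  44  44 805] [360.   79.4] [360.   77.3] [43.1 33.2] 37.4
[125  63  19  17  53] [137.1  73.8] [136.3  73.7] [ 7.2 24.1] 48.6
[130  74  20  15  42] [142.2  83.2] [141.   83.4] [ 6.2 23. ] 52.1
[375 125  40  26 246] [396.9 136.5] [394.8 138.1] [39.1 12. ] 31.0
[316 126  40  20 247] [336.3 134.4] [335.1 135.1] [ 7.7 41.7] 72.1
[   73   128   131   129 13957] [139.4 192.1] [138.4 191.5] [120.8 120.2] 5.2
[360 132  29  38 155] [368.1 155.7] [370.1 154.1] [42.7 15.1] 57.4
[481 137   9  16  96] [484.8 144.2] [485.  144.5] [ 8. 15.] 0.0
[308 138  29  28 194] [317.7 157. ] [318.4 155.2] [35.4 14.7] 41.5
[239 166   7  16  88] [242.  173.6] [242.  173.5] [15.  6.] 90.0
[319 184  37  27 251] [338.  197.3] [337.2 197.7] [39.3  8.8] 37.6
[232 189  22   4  55] [243.1 190.2] [242.5 190.2] [ 2.7 21. ] 86.8
[308 191  21  32 117] [313.8 209.7] [315.  209.1] [34.9 11.7] 61.9
[290 231   2  28  51] [290.5 244.3] [290.5 244.5] [27.  1.] 90.0
[377 239  27  19 476] [390.  248.1] [390. 248.] [18. 26.] 90.0
[ 473  267   39  105 2571] [490.7 316.1] [492. 319.] [104.  38.] 90.0
[312 279  23  34 139] [318.1 290.9] [319.7 292.4] [14.1 36.7] 25.9
[326 289  32  32 270] [342.1 304.3] [341.2 303.6] [ 9.8 37.5] 42.4
```

View pics/crop0.png

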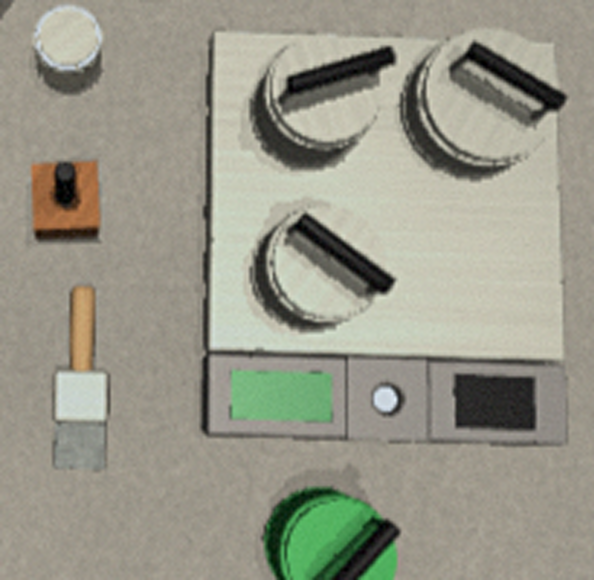

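The close crop confirms the choice: two white tall canisters, the wider squat one at upper right, and the green look-alike in front of the console. Next I'll work out positions.

```bash
cat >> h.py <<'E'
def handle(im,c,box,z,thr=45):
    x0,y0,x1,y1=box
    g=cv2.resize(im[y0:y1,x0:x1].max(2),None,fx=4,fy=4,interpolation=cv2.INTER_CUBIC)
    m=(g<thr).astype(np.uint8)
    n,l,st,ce=cv2.connectedComponentsWithStats(m); i=1+np.argmax(st[1:,4])
    r=cv2.boxPoints(cv2.minAreaRect(cv2.findNonZero((l==i).astype(np.uint8))))
    r=(r+0.5)/4-0.5+[x0,y0]
    W=ray(c,r,z); e=[np.linalg.norm(W[1]-W[0]),np.linalg.norm(W[2]-W[1])]
    d=W[1]-W[0] if e[0]>e[1] else W[2]-W[1]
    return W.mean(0)[:2],np.degrees(np.arctan2(d[1],d[0]))%180,np.array(e)*1000
E
python3 - <<'E'
from h import *
im=cv2.imread('pics/top0.png'); c=imaging.calibration('top'); sc=cv2.imread('pics/scene0.png'); cs=imaging.calibration('scene')
print('cam',-c['R'].T@c['t'])
for nm,b,z in (('far',(312,120,362,148),.17),('near',(312,178,362,215),.17),('squat',(374,118,420,155),.146)):
    for th in (35,45): print(nm,th,[np.round(v,4) for v in handle(im,c,b,z,th)])
def lab(nm,m,z):
    cn=max(cv2.findContours(m.astype(np.uint8),0,2)[0],key=cv2.contourArea)
    r=cv2.minAreaRect(cn); b=cv2.boxPoints(r); W=ray(c,b,z)
    ap=cv2.approxPolyDP(cn,4,True).reshape(-1,2)
    print(nm,'ctr',np.round(W.mean(0),4),'sides',np.round([np.linalg.norm(W[1]-W[0]),np.linalg.norm(W[2]-W[1])],4)); 
    if len(ap)<8: A=ray(c,ap,z); print('   poly',ap.tolist(),np.round(A[:,:2],3).tolist())
roi=np.zeros(im.shape[:2],bool); roi[100:280,40:225]=1
lab('mat',(im.max(2)<60)&roi,.006)
h=cv2.cvtColor(im,cv2.COLOR_BGR2HSV)
roi[:]=0; roi[155:200,225:260]=1
m=(h[...,1]>110)&(h[...,2]>120)&roi
ys,xs=np.where(m); print('holder px',xs.min(),xs.max(),ys.min(),ys.max()); lab('holder',m,.06)
# button
roi[:]=0; roi[238:256,345:363]=1
m=(im.min(2)>185)&roi; ys,xs=np.where(m); print('button px',xs.mean(),ys.mean(),xs.min(),xs.max(),ys.min(),ys.max(), ray(c,[xs.mean(),ys.mean()],.037))
# display green
m=(h[...,1]>90)&(h[...,0]>40)&(h[...,0]<80); m[:230]=0;m[262:]=0; lab('display',m,.045)
print('console corners', np.round(ray(c,[[292.5,120.8],[412,124.5],[415,262],[292,260.5]],.045),4).tolist())
print('stylus top',ray(c,[242.3,167.5],.156))
for k in (200,228,240): pass
E
python3 - <<'E'
import cv2
im=cv2.imread('pics/scene0.png'); cv2.imwrite('pics/s1.png',cv2.resize(im[135:285,60:290],None,fx=3.4,fy=3.4,interpolation=cv2.INTER_CUBIC))
E
```

```text
cam [0.40770347 0.00716196 0.9501574 ]
far 35 [array([ 0.618 , -0.1803]), np.float64(105.8198), array([76.2403, 13.0408])]
far 45 [array([ 0.617 , -0.1776]), np.float64(106.4516), array([82.5886, 14.2007])]
near 35 [array([ 0.4948, -0.1752]), np.float64(50.4532), array([14.6691, 72.8752])]
near 45 [array([ 0.4945, -0.1746]), np.float64(51.2697), array([16.0982, 73.9205])]
squat 35 [array([ 0.6183, -0.3072]), np.float64(55.5751), array([15.3374, 72.9179])]
squat 45 [array([ 0.615 , -0.3029]), np.float64(56.7754), array([25.6917, 77.2895])]
mat ctr [0.5401 0.243  0.006 ] sides [0.2778 0.2833]
   poly [[91, 128], [73, 245], [191, 256], [203, 137]] [[0.69, 0.356], [0.419, 0.388], [0.388, 0.123], [0.663, 0.094]]
holder px 231 253 166 188
holder ctr [0.5567 0.0051 0.06  ] sides [0.0481 0.0486]
button px 352.4186046511628 247.02325581395348 349 356 244 250 [[ 0.40007901 -0.23297537  0.037     ]]
display ctr [ 0.4029 -0.1616  0.045 ] sides [0.0544 0.0321]
   poly [[310, 239], [315, 243], [308, 253], [333, 254], [333, 239]] [[0.42, -0.14], [0.411, -0.15], [0.39, -0.134], [0.386, -0.188], [0.418, -0.19]]
console corners [[0.6858, -0.1121, 0.045], [0.6717, -0.3835, 0.045], [0.365, -0.3644, 0.045], [0.3746, -0.0986, 0.045]]
stylus top [[0.55931848 0.00435597 0.156     ]]
```

View pics/s1.png

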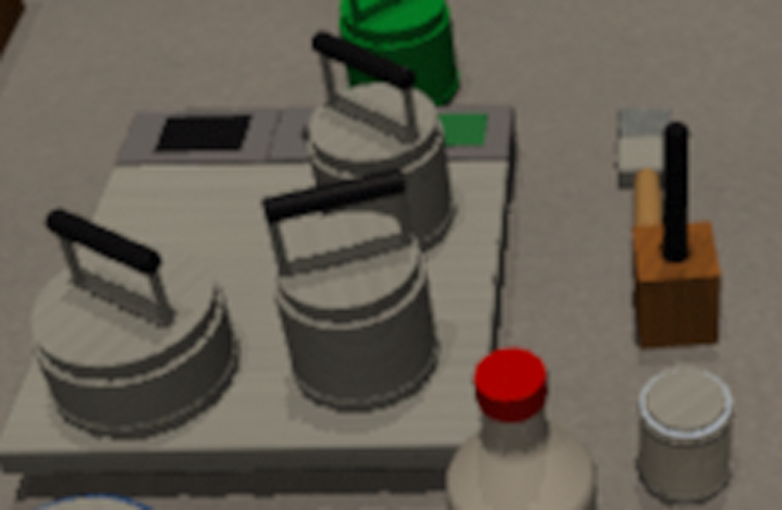

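```bash
cat >> h.py <<'E'
from scipy.spatial.transform import Rotation as Ro
def go(x,y,z,yaw=None):
    """increments to world TCP target, tool straight down, jaw yaw deg (mod 180)"""
    s=get_state(); R=Ro.from_euler('xyz',s['ee_rot']).as_matrix()
    y0=np.degrees(np.arctan2(R[1,0],R[0,0]))
    if yaw is None: yaw=y0
    else: yaw=y0+(yaw-y0+90)%180-90
    T=Ro.from_euler('xyz',[180,0,yaw],degrees=True).as_matrix()
    d=R.T@(np.array([x,y,z])-s['eef_pos'])*1000
    w=Ro.from_matrix(R.T@T).as_rotvec(degrees=True)
    print('t %.1f'%s['time_s'],'pos',np.round(s['eef_pos'],4),'yaw %.1f->%.1f'%(y0,yaw),'q',np.round(s['q'],2),'F',np.round(s['contact_force'],1),'gap %.3f'%s['finger_gap'])
    print('  d',np.round(d,1),'w',np.round(w,1))
E
python3 -c "
from h import *
go(.495,-.175,.27,-39.5)"
```

```text
t 0.1 pos [0.2482 0.5182 0.2305] yaw 64.4->140.5 q [ 0.91  0.16  1.6   0.    1.39 -0.21] F [ 1.  -0.2  0.4] gap 1.007
  d [-518.6  522.1  -38.9] w [ -0.1   0.1 -76.1]
```

Call:
jog_arm --increments '[{"dz": -40},{"dx": -30,"dy": 30,"dz": -60,"wz": 7},{"dx": -518,"dy": 522,"dz": -70,"wz": 104},{"dx": -518,"dy": 522,"dz": -70,"wz": 104},{"dx": -518,"dy": 522,"dz": -70,"wz": 104},{"dx": -518,"dy": 522,"dz": -70,"wz": 104},{"dx": -518,"dy": 522,"dz": -70,"wz": 104},{"dx": -518,"dy": 522,"dz": -70,"wz": 104},{"dx": -518,"dy": 522,"dz": -70,"wz": 104},{"dx": -518,"dy": 522,"dz": -70,"wz": 104}]' --grip_force 50

```text
validation failed for argument at $.in...
```

```bash
python3 -c "
from h import *
go(.495,-.175,.27,-39.5)"
```

```text
t 0.1 pos [0.2482 0.5182 0.2305] yaw 64.4->140.5 q [ 0.91  0.16  1.6   0.    1.39 -0.21] F [ 1.  -0.2  0.4] gap 1.007
  d [-518.6  522.1  -38.9] w [ -0.1   0.1 -76.1]
```

Call:
jog_arm --increments '[{"wx": 0,"wy": 0,"wz": 0,"dx": 0,"dy": 0,"dz": -40,"gripper": 1},{"wx": 0,"wy": 0,"wz": 7,"dx": -30,"dy": 30,"dz": -60,"gripper": 1},{"wx": 0,"wy": 0,"wz": 104,"dx": -518,"dy": 522,"dz": -70,"gripper": 1},{"wx": 0,"wy": 0,"wz": 104,"dx": -518,"dy": 522,"dz": -70,"gripper": 1},{"wx": 0,"wy": 0,"wz": 104,"dx": -518,"dy": 522,"dz": -70,"gripper": 1},{"wx": 0,"wy": 0,"wz": 104,"dx": -518,"dy": 522,"dz": -70,"gripper": 1},{"wx": 0,"wy": 0,"wz": 104,"dx": -518,"dy": 522,"dz": -70,"gripper": 1},{"wx": 0,"wy": 0,"wz": 104,"dx": -518,"dy": 522,"dz": -70,"gripper": 1},{"wx": 0,"wy": 0,"wz": 104,"dx": -518,"dy": 522,"dz": -70,"gripper": 1},{"wx": 0,"wy": 0,"wz": 104,"dx": -518,"dy": 522,"dz": -70,"gripper": 1}]' --grip_force 50

```text
time_s: 0.98
eef_pos: [0.3729, 0.1672, 0.2948]
ee_rot: [-3.142, -0.0, -0.004]
contact_force: [2.2, -0.2, -0.6]
finger_gap: 1.003
```

```bash
python3 -c "
from h import *
go(.495,-.175,.27,-39.5)"
```

```text
t 1.0 pos [0.3729 0.1672 0.2948] yaw -0.2->-39.5 q [ 0.12 -0.34  1.93  0.    1.54  0.13] F [ 2.2 -0.2 -0.6] gap 1.003
  d [123.4 341.8  24.8] w [-0.  -0.  39.3]
```

Call:
jog_arm --increments '[{"wx": 0,"wy": 0,"wz": 38,"dx": 122,"dy": 335,"dz": 20,"gripper": 0.2},{"wx": 0,"wy": 0,"wz": 38,"dx": 122,"dy": 335,"dz": 20,"gripper": 0.2},{"wx": 0,"wy": 0,"wz": 38,"dx": 122,"dy": 335,"dz": 20,"gripper": 0.2},{"wx": 0,"wy": 0,"wz": 38,"dx": 122,"dy": 335,"dz": 20,"gripper": 0.2},{"wx": 0,"wy": 0,"wz": 38,"dx": 122,"dy": 335,"dz": 20,"gripper": 0.2},{"wx": 0,"wy": 0,"wz": 38,"dx": 122,"dy": 335,"dz": 20,"gripper": 0.2},{"wx": 0,"wy": 0,"wz": 38,"dx": 122,"dy": 335,"dz": 20,"gripper": 0.2},{"wx": 0,"wy": 0,"wz": 38,"dx": 122,"dy": 335,"dz": 20,"gripper": 0.2},{"wx": 0,"wy": 0,"wz": 38,"dx": 122,"dy": 335,"dz": 20,"gripper": 0.2},{"wx": 0,"wy": 0,"wz": 38,"dx": 122,"dy": 335,"dz": 20,"gripper": 0.2}]'

```text
time_s: 1.82
eef_pos: [0.4958, -0.1699, 0.2737]
ee_rot: [3.14, 0.001, -0.666]
contact_force: [-0.6, 0.8, -0.0]
finger_gap: 0.597
```

```bash
python3 -c "
from h import *
c,im=grab('wrist','w1')
go(.495,-.175,.151,-39.5)
print(proj(c,[.495,-.175,.17]))"
```

```text
t 1.9 pos [ 0.4954 -0.1675  0.2739] yaw -38.1->-39.5 q [-0.56 -0.    1.68 -0.    1.46  0.11] F [-0.9  1.2  0.7] gap 0.598
  d [  4.5   6.1 122.9] w [0.  0.1 1.4]
[[260.86189769 191.5345726 ]]
```

View pics/w1.png

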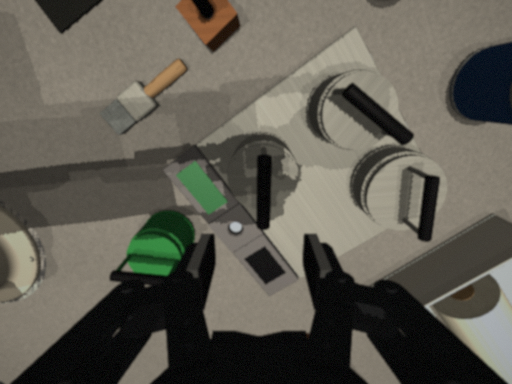

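The wrist view shows the near tall canister's bar at (264,191), upright in the picture and so aligned with the jaws. The predicted pixel was (261,192). I'll refine with rays and re-measure the others from here.

```bash
python3 -c "
from h import *
c=imaging.calibration('wrist'); im=cv2.imread('pics/w1.png')
print('near',handle(im,c,(250,148,280,235),.17))
print('far',handle(im,c,(335,78,418,148),.17))
print('squat',handle(im,c,(413,170,445,246),.146))
print('button',ray(c,[236,228],.037),'stylus',ray(c,[[205,9]],.156))
"
```

```text
near (array([ 0.49560004, -0.17509814]), np.float64(50.848424022675744), array([77.98488361, 14.34452856]))
far (array([ 0.61715297, -0.17715664]), np.float64(106.81597282454786), array([14.83773919, 81.46855982]))
squat (array([ 0.6175702 , -0.30267102]), np.float64(59.90839632728966), array([80.07595707, 24.11211021]))
button [[ 0.39853769 -0.23390253  0.037     ]] stylus [[ 0.55346867 -0.02190939  0.156     ]]
```

Call:
jog_arm --increments '[{"wx": 0,"wy": 0,"wz": 1,"dx": 4,"dy": 6,"dz": 25,"gripper": 0.2},{"wx": 0,"wy": 0,"wz": 1,"dx": 4,"dy": 6,"dz": 50,"gripper": 0.2},{"wx": 0,"wy": 0,"wz": 1,"dx": 4,"dy": 6,"dz": 70,"gripper": 0.2},{"wx": 0,"wy": 0,"wz": 1,"dx": 4,"dy": 6,"dz": 70,"gripper": 0.2},{"wx": 0,"wy": 0,"wz": 1,"dx": 4,"dy": 6,"dz": 70,"gripper": 0.2},{"wx": 0,"wy": 0,"wz": 1,"dx": 4,"dy": 6,"dz": 70,"gripper": 0.2},{"wx": 0,"wy": 0,"wz": 1,"dx": 4,"dy": 6,"dz": 70,"gripper": 0.2},{"wx": 0,"wy": 0,"wz": 1,"dx": 4,"dy": 6,"dz": 70,"gripper": 0.2},{"wx": 0,"wy": 0,"wz": 1,"dx": 4,"dy": 6,"dz": 70,"gripper": 0.2},{"wx": 0,"wy": 0,"wz": 1,"dx": 4,"dy": 6,"dz": 70,"gripper": 0.2}]'

```text
time_s: 2.7
eef_pos: [0.4954, -0.173, 0.2057]
ee_rot: [-3.141, -0.001, -0.679]
contact_force: [-0.4, 0.2, -0.8]
finger_gap: 0.599
```

```bash
python3 -c "
from h import *
go(.4955,-.1752,.151,-39.3)"
```

```text
t 2.7 pos [ 0.4954 -0.173   0.2057] yaw -38.9->-39.3 q [-0.57  0.05  1.77  0.    1.32  0.11] F [-0.4  0.2 -0.8] gap 0.599
  d [ 1.4  1.6 54.7] w [-0.  -0.1  0.4]
```

Call:
jog_arm --increments '[{"wx": 0,"wy": 0,"wz": 0,"dx": 1.5,"dy": 1.5,"dz": 20,"gripper": 0.2},{"wx": 0,"wy": 0,"wz": 0,"dx": 1.5,"dy": 1.5,"dz": 40,"gripper": 0.2},{"wx": 0,"wy": 0,"wz": 0,"dx": 1.5,"dy": 1.5,"dz": 54,"gripper": 0.2},{"wx": 0,"wy": 0,"wz": 0,"dx": 1.5,"dy": 1.5,"dz": 54,"gripper": 0.2},{"wx": 0,"wy": 0,"wz": 0,"dx": 1.5,"dy": 1.5,"dz": 54,"gripper": -1},{"wx": 0,"wy": 0,"wz": 0,"dx": 1.5,"dy": 1.5,"dz": 54,"gripper": -1},{"wx": 0,"wy": 0,"wz": 0,"dx": 1.5,"dy": 1.5,"dz": 54,"gripper": -1},{"wx": 0,"wy": 0,"wz": 0,"dx": 1.5,"dy": 1.5,"dz": 54,"gripper": -1},{"wx": 0,"wy": 0,"wz": 0,"dx": 1.5,"dy": 1.5,"dz": 54,"gripper": -1},{"wx": 0,"wy": 0,"wz": 0,"dx": 1.5,"dy": 1.5,"dz": 54,"gripper": -1}]' --grip_force 60

```text
time_s: 3.53
eef_pos: [0.4965, -0.1758, 0.1525]
ee_rot: [-3.141, -0.004, -0.679]
contact_force: [2.1, -1.9, 5.2]
finger_gap: 0.139
```

Call:
jog_arm --increments '[{"wx": 0,"wy": 0,"wz": 0,"dx": 0,"dy": 0,"dz": 0,"gripper": -1},{"wx": 0,"wy": 0,"wz": 0,"dx": 0,"dy": 0,"dz": 0,"gripper": -1},{"wx": 0,"wy": 0,"wz": 0,"dx": 0,"dy": 0,"dz": -3,"gripper": -1},{"wx": 0,"wy": 0,"wz": 0,"dx": 0,"dy": 0,"dz": -6,"gripper": -1},{"wx": 0,"wy": 0,"wz": 0,"dx": 0,"dy": 0,"dz": -10,"gripper": -1},{"wx": 0,"wy": 0,"wz": 0,"dx": 0,"dy": 0,"dz": -16,"gripper": -1},{"wx": 0,"wy": 0,"wz": 0,"dx": 0,"dy": 0,"dz": -22,"gripper": -1},{"wx": 0,"wy": 0,"wz": 0,"dx": 0,"dy": 0,"dz": -28,"gripper": -1},{"wx": 0,"wy": 0,"wz": 0,"dx": 0,"dy": 0,"dz": -34,"gripper": -1},{"wx": 0,"wy": 0,"wz": 0,"dx": 0,"dy": 0,"dz": -40,"gripper": -1}]'

```text
time_s: 4.37
eef_pos: [0.4953, -0.175, 0.1916]
ee_rot: [-3.142, -0.0, -0.679]
contact_force: [1.2, 0.3, -6.6]
finger_gap: 0.141
```

```bash
python3 -c "
from h import *
go(.473,.319,.29)
c,im=grab('scene','s2'); cv2.imwrite('pics/s2.png',im[120:300,50:290])"
```

```text
t 4.4 pos [ 0.4953 -0.175   0.1916] yaw -38.9->-38.9 q [-0.57  0.06  1.78 -0.    1.3   0.11] F [ 1.2  0.3 -6.6] gap 0.141
  d [-327.5 -370.5  -98.4] w [-0. -0.  0.]
```

View pics/s2.png

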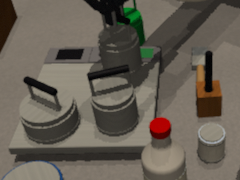

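Call:
jog_arm --increments '[{"wx": 0,"wy": 0,"wz": 0,"dx": 0,"dy": 0,"dz": -15,"gripper": -1},{"wx": 0,"wy": 0,"wz": 0,"dx": 0,"dy": 0,"dz": -35,"gripper": -1},{"wx": 0,"wy": 0,"wz": 0,"dx": -5,"dy": -5,"dz": -60,"gripper": -1},{"wx": 0,"wy": 0,"wz": 0,"dx": -15,"dy": -17,"dz": -85,"gripper": -1},{"wx": 0,"wy": 0,"wz": 0,"dx": -30,"dy": -34,"dz": -98,"gripper": -1},{"wx": 0,"wy": 0,"wz": 0,"dx": -50,"dy": -57,"dz": -98,"gripper": -1},{"wx": 0,"wy": 0,"wz": 0,"dx": -70,"dy": -80,"dz": -98,"gripper": -1},{"wx": 0,"wy": 0,"wz": 0,"dx": -90,"dy": -102,"dz": -98,"gripper": -1},{"wx": 0,"wy": 0,"wz": 0,"dx": -110,"dy": -124,"dz": -98,"gripper": -1},{"wx": 0,"wy": 0,"wz": 0,"dx": -130,"dy": -147,"dz": -98,"gripper": -1}]'

```text
time_s: 5.25
eef_pos: [0.4859, 0.0223, 0.2891]
ee_rot: [-3.142, -0.0, -0.679]
contact_force: [-0.2, 0.0, -7.5]
finger_gap: 0.141
```

Call:
jog_arm --increments '[{"wx": 0,"wy": 0,"wz": 0,"dx": -20,"dy": -23,"dz": 0,"gripper": -1},{"wx": 0,"wy": 0,"wz": 0,"dx": -40,"dy": -46,"dz": 0,"gripper": -1},{"wx": 0,"wy": 0,"wz": 0,"dx": -60,"dy": -68,"dz": 0,"gripper": -1},{"wx": 0,"wy": 0,"wz": 0,"dx": -80,"dy": -90,"dz": 0,"gripper": -1},{"wx": 0,"wy": 0,"wz": 0,"dx": -100,"dy": -113,"dz": 0,"gripper": -1},{"wx": 0,"wy": 0,"wz": 0,"dx": -120,"dy": -136,"dz": 0,"gripper": -1},{"wx": 0,"wy": 0,"wz": 0,"dx": -140,"dy": -158,"dz": 0,"gripper": -1},{"wx": 0,"wy": 0,"wz": 0,"dx": -158,"dy": -179,"dz": 0,"gripper": -1},{"wx": 0,"wy": 0,"wz": 0,"dx": -172,"dy": -194,"dz": 0,"gripper": -1},{"wx": 0,"wy": 0,"wz": 0,"dx": -182,"dy": -205,"dz": 0,"gripper": -1}]'

```text
time_s: 6.08
eef_pos: [0.4728, 0.297, 0.2889]
ee_rot: [-3.141, 0.001, -0.677]
contact_force: [-0.1, -0.6, -6.7]
finger_gap: 0.141
```

```bash
python3 -c "
from h import *
go(.473,.319,.135)
c,im=grab('top','t2')"
```

```text
t 6.1 pos [0.4728 0.297  0.2889] yaw -38.8->-38.8 q [0.34 0.08 1.57 0.   1.49 1.02] F [-0.1 -0.6 -6.7] gap 0.141
  d [-13.5 -17.2 153.9] w [-0.  0. -0.]
```

View pics/t2.png

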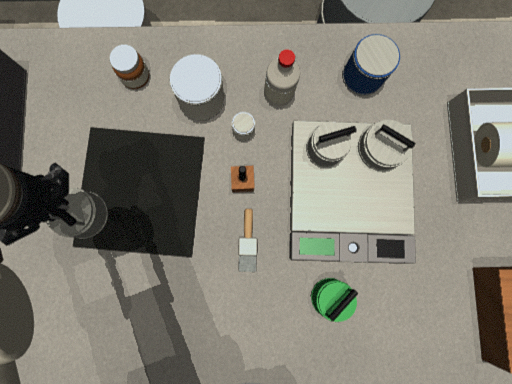

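Call:
jog_arm --increments '[{"wx": 0,"wy": 0,"wz": 0,"dx": -5,"dy": -6,"dz": 10,"gripper": -1},{"wx": 0,"wy": 0,"wz": 0,"dx": -10,"dy": -13,"dz": 28,"gripper": -1},{"wx": 0,"wy": 0,"wz": 0,"dx": -10,"dy": -13,"dz": 50,"gripper": -1},{"wx": 0,"wy": 0,"wz": 0,"dx": -10,"dy": -13,"dz": 75,"gripper": -1},{"wx": 0,"wy": 0,"wz": 0,"dx": -10,"dy": -13,"dz": 100,"gripper": -1},{"wx": 0,"wy": 0,"wz": 0,"dx": -10,"dy": -13,"dz": 120,"gripper": -1},{"wx": 0,"wy": 0,"wz": 0,"dx": -10,"dy": -13,"dz": 135,"gripper": -1},{"wx": 0,"wy": 0,"wz": 0,"dx": -10,"dy": -13,"dz": 145,"gripper": -1},{"wx": 0,"wy": 0,"wz": 0,"dx": -10,"dy": -13,"dz": 153,"gripper": -1},{"wx": 0,"wy": 0,"wz": 0,"dx": -10,"dy": -13,"dz": 160,"gripper": -1}]'

```text
time_s: 6.97
eef_pos: [0.4741, 0.3111, 0.1284]
ee_rot: [-3.141, -0.0, -0.679]
contact_force: [-0.6, 1.3, -6.5]
finger_gap: 0.141
```

```bash
python3 -c "
from h import *
go(.475,.314,.113)"
```

```text
t 7.0 pos [0.4741 0.3111 0.1284] yaw -38.9->-38.9 q [ 0.37  0.24  1.72 -0.    1.19  1.05] F [-0.6  1.3 -6.5] gap 0.141
  d [-1.1 -2.8 15.4] w [-0. -0.  0.]
```

Call:
jog_arm --increments '[{"wx": 0,"wy": 0,"wz": 0,"dx": 0,"dy": -2,"dz": 3,"gripper": -1},{"wx": 0,"wy": 0,"wz": 0,"dx": 0,"dy": -2,"dz": 6,"gripper": -1},{"wx": 0,"wy": 0,"wz": 0,"dx": 0,"dy": -2,"dz": 8,"gripper": -1},{"wx": 0,"wy": 0,"wz": 0,"dx": 0,"dy": -2,"dz": 10,"gripper": -1},{"wx": 0,"wy": 0,"wz": 0,"dx": 0,"dy": -2,"dz": 11,"gripper": -1},{"wx": 0,"wy": 0,"wz": 0,"dx": 0,"dy": -2,"dz": 12,"gripper": -1},{"wx": 0,"wy": 0,"wz": 0,"dx": 0,"dy": -2,"dz": 13,"gripper": -1},{"wx": 0,"wy": 0,"wz": 0,"dx": 0,"dy": -2,"dz": 14,"gripper": -1},{"wx": 0,"wy": 0,"wz": 0,"dx": 0,"dy": -2,"dz": 14,"gripper": -1},{"wx": 0,"wy": 0,"wz": 0,"dx": 0,"dy": -2,"dz": 14,"gripper": -1}]'

```text
time_s: 7.8
eef_pos: [0.4751, 0.3128, 0.1149]
ee_rot: [3.142, 0.0, -0.679]
contact_force: [0.4, 0.4, -7.2]
finger_gap: 0.141
```

```bash
python3 -c "
from h import *
go(.475,.314,.113)"
```

```text
t 7.8 pos [0.4751 0.3128 0.1149] yaw -38.9->-38.9 q [0.37 0.26 1.72 0.   1.16 1.05] F [ 0.4  0.4 -7.2] gap 0.141
  d [-0.8 -0.9  1.9] w [0. 0. 0.]
```

Call:
jog_arm --increments '[{"wx": 0,"wy": 0,"wz": 0,"dx": 0,"dy": 0,"dz": 0.5,"gripper": -1},{"wx": 0,"wy": 0,"wz": 0,"dx": 0,"dy": 0,"dz": 1,"gripper": -1},{"wx": 0,"wy": 0,"wz": 0,"dx": 0,"dy": 0,"dz": 1.5,"gripper": -1},{"wx": 0,"wy": 0,"wz": 0,"dx": 0,"dy": 0,"dz": 2,"gripper": -1},{"wx": 0,"wy": 0,"wz": 0,"dx": 0,"dy": 0,"dz": 2,"gripper": -1},{"wx": 0,"wy": 0,"wz": 0,"dx": 0,"dy": 0,"dz": 2.5,"gripper": -1},{"wx": 0,"wy": 0,"wz": 0,"dx": 0,"dy": 0,"dz": 2.5,"gripper": -1},{"wx": 0,"wy": 0,"wz": 0,"dx": 0,"dy": 0,"dz": 3,"gripper": -1},{"wx": 0,"wy": 0,"wz": 0,"dx": 0,"dy": 0,"dz": 3,"gripper": -1},{"wx": 0,"wy": 0,"wz": 0,"dx": 0,"dy": 0,"dz": 3,"gripper": -1}]'

```text
time_s: 8.63
eef_pos: [0.4758, 0.3131, 0.1136]
ee_rot: [-3.14, -0.001, -0.679]
contact_force: [-5.6, -1.6, 7.8]
finger_gap: 0.139
```

```bash
python3 -c "
from h import *
go(.475,.314,.113)"
```

```text
t 8.6 pos [0.4758 0.3131 0.1136] yaw -38.9->-38.9 q [ 0.37  0.26  1.72 -0.    1.16  1.05] F [-5.6 -1.6  7.8] gap 0.139
  d [-1.2 -0.2  0.6] w [-0.1 -0.1  0. ]
```

Call:
jog_arm --increments '[{"wx": 0,"wy": 0,"wz": 0,"dx": 0,"dy": 0,"dz": -1,"gripper": 0.0},{"wx": 0,"wy": 0,"wz": 0,"dx": 0,"dy": 0,"dz": -1,"gripper": 0.0},{"wx": 0,"wy": 0,"wz": 0,"dx": 0,"dy": 0,"dz": -1,"gripper": 0.0},{"wx": 0,"wy": 0,"wz": 0,"dx": 0,"dy": 0,"dz": -1,"gripper": 0.0},{"wx": 0,"wy": 0,"wz": 0,"dx": 0,"dy": 0,"dz": -10,"gripper": 0.0},{"wx": 0,"wy": 0,"wz": 0,"dx": 0,"dy": 0,"dz": -40,"gripper": 0.0},{"wx": 0,"wy": 0,"wz": 0,"dx": 0,"dy": 0,"dz": -80,"gripper": 0.0},{"wx": 0,"wy": 0,"wz": 0,"dx": 0,"dy": 0,"dz": -120,"gripper": 0.0},{"wx": 0,"wy": 0,"wz": 0,"dx": 0,"dy": 0,"dz": -150,"gripper": 0.0},{"wx": 0,"wy": 0,"wz": 0,"dx": 0,"dy": 0,"dz": -150,"gripper": 0.0}]'

```text
time_s: 9.47
eef_pos: [0.4787, 0.3143, 0.2713]
ee_rot: [-3.129, -0.008, -0.679]
contact_force: [1.0, 0.3, 0.5]
finger_gap: 0.496
```

```bash
python3 -c "
from h import *
go(.6171,-.178,.26,16)
c,im=grab('scene','s3')"
```

```text
t 9.5 pos [0.4787 0.3143 0.2713] yaw -38.9->16.0 q [ 0.37  0.12  1.56 -0.    1.45  1.05] F [1.  0.3 0.5] gap 0.496
  d [416.7 296.5  10.6] w [ -0.5  -0.8 -54.9]
```

View pics/s3.png

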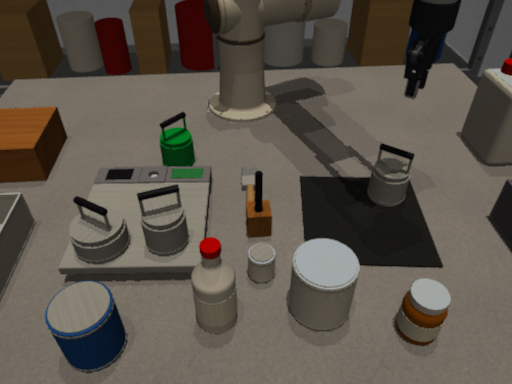

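The first tall canister stands upright on the mat at (390,180) and the others haven't moved. Next is the far tall canister.

Call:
jog_arm --increments '[{"wx": 0,"wy": 0,"wz": -7,"dx": 30,"dy": 21,"dz": 10,"gripper": 0.2},{"wx": 0,"wy": 0,"wz": -55,"dx": 412,"dy": 294,"dz": 10,"gripper": 0.2},{"wx": 0,"wy": 0,"wz": -55,"dx": 412,"dy": 294,"dz": 10,"gripper": 0.2},{"wx": 0,"wy": 0,"wz": -55,"dx": 412,"dy": 294,"dz": 10,"gripper": 0.2},{"wx": 0,"wy": 0,"wz": -55,"dx": 412,"dy": 294,"dz": 10,"gripper": 0.2},{"wx": 0,"wy": 0,"wz": -55,"dx": 412,"dy": 294,"dz": 10,"gripper": 0.2},{"wx": 0,"wy": 0,"wz": -55,"dx": 412,"dy": 294,"dz": 10,"gripper": 0.2},{"wx": 0,"wy": 0,"wz": -55,"dx": 412,"dy": 294,"dz": 10,"gripper": 0.2},{"wx": 0,"wy": 0,"wz": -55,"dx": 412,"dy": 294,"dz": 10,"gripper": 0.2},{"wx": 0,"wy": 0,"wz": -55,"dx": 412,"dy": 294,"dz": 10,"gripper": 0.2}]'

```text
time_s: 10.35
eef_pos: [0.5787, -0.0602, 0.2509]
ee_rot: [-3.141, 0.001, 0.283]
contact_force: [0.3, 1.1, -0.2]
finger_gap: 0.597
```

```bash
python3 -c "
from h import *
go(.6171,-.178,.26,16)"
```

```text
t 10.3 pos [ 0.5787 -0.0602  0.2509] yaw 16.2->16.0 q [-0.31  0.16  1.55  0.    1.43 -0.59] F [ 0.3  1.1 -0.2] gap 0.597
  d [  3.9 123.8  -9.2] w [-0.1  0.1  0.2]
```

Call:
jog_arm --increments '[{"wx": 0,"wy": 0,"wz": 0,"dx": 4,"dy": 30,"dz": 0,"gripper": 0.2},{"wx": 0,"wy": 0,"wz": 0,"dx": 4,"dy": 60,"dz": 0,"gripper": 0.2},{"wx": 0,"wy": 0,"wz": 0,"dx": 4,"dy": 90,"dz": 0,"gripper": 0.2},{"wx": 0,"wy": 0,"wz": 0,"dx": 4,"dy": 115,"dz": 0,"gripper": 0.2},{"wx": 0,"wy": 0,"wz": 0,"dx": 4,"dy": 117,"dz": 0,"gripper": 0.2},{"wx": 0,"wy": 0,"wz": 0,"dx": 4,"dy": 117,"dz": 10,"gripper": 0.2},{"wx": 0,"wy": 0,"wz": 0,"dx": 4,"dy": 117,"dz": 20,"gripper": 0.2},{"wx": 0,"wy": 0,"wz": 0,"dx": 4,"dy": 117,"dz": 30,"gripper": 0.2},{"wx": 0,"wy": 0,"wz": 0,"dx": 4,"dy": 117,"dz": 30,"gripper": 0.2},{"wx": 0,"wy": 0,"wz": 0,"dx": 4,"dy": 117,"dz": 30,"gripper": 0.2}]'

```text
time_s: 11.18
eef_pos: [0.6146, -0.1683, 0.2203]
ee_rot: [-3.139, 0.002, 0.282]
contact_force: [1.1, -0.4, 0.8]
finger_gap: 0.6
```

```bash
python3 -c "
from h import *
go(.6171,-.178,.151,16)
c,im=grab('wrist','w2')
print(handle(im,c,(240,140,290,240),.17))"
```

```text
t 11.2 pos [ 0.6146 -0.1683  0.2203] yaw 16.2->16.0 q [-0.46  0.33  1.42  0.    1.4  -0.74] F [ 1.1 -0.4  0.8] gap 0.600
  d [-0.1 10.2 69.3] w [-0.1  0.1  0.2]
(array([ 0.61548996, -0.16874737]), np.float64(104.04069415882987), array([50.93547939, 13.78909522]))
```

View pics/w2.png

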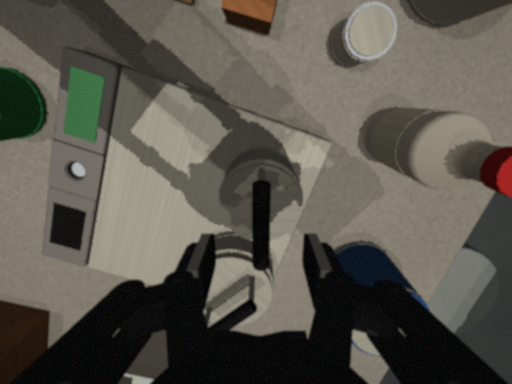

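The bar of the far tall canister runs from (261,182) to (261,268), midway between the jaws. My measuring box cut it off at row 240, so I'm relying on the earlier fix.

Call:
jog_arm --increments '[{"wx": 0,"wy": 0,"wz": 0,"dx": 0,"dy": 8,"dz": 15,"gripper": 0.2},{"wx": 0,"wy": 0,"wz": 0,"dx": 0,"dy": 9,"dz": 35,"gripper": 0.2},{"wx": 0,"wy": 0,"wz": 0,"dx": 0,"dy": 9,"dz": 55,"gripper": 0.2},{"wx": 0,"wy": 0,"wz": 0,"dx": 0,"dy": 9,"dz": 69,"gripper": 0.2},{"wx": 0,"wy": 0,"wz": 0,"dx": 0,"dy": 9,"dz": 69,"gripper": 0.2},{"wx": 0,"wy": 0,"wz": 0,"dx": 0,"dy": 9,"dz": 69,"gripper": -1},{"wx": 0,"wy": 0,"wz": 0,"dx": 0,"dy": 9,"dz": 69,"gripper": -1},{"wx": 0,"wy": 0,"wz": 0,"dx": 0,"dy": 9,"dz": 69,"gripper": -1},{"wx": 0,"wy": 0,"wz": 0,"dx": 0,"dy": 9,"dz": 69,"gripper": -1},{"wx": 0,"wy": 0,"wz": 0,"dx": 0,"dy": 9,"dz": 69,"gripper": -1}]' --grip_force 60

```text
time_s: 12.07
eef_pos: [0.6192, -0.1789, 0.155]
ee_rot: [3.139, -0.003, 0.281]
contact_force: [1.3, -0.2, 4.3]
finger_gap: 0.142
```

Call:
jog_arm --increments '[{"wx": 0,"wy": 0,"wz": 0,"dx": 0,"dy": 0,"dz": 0,"gripper": -1},{"wx": 0,"wy": 0,"wz": 0,"dx": 0,"dy": 0,"dz": 0,"gripper": -1},{"wx": 0,"wy": 0,"wz": 0,"dx": 0,"dy": 0,"dz": -3,"gripper": -1},{"wx": 0,"wy": 0,"wz": 0,"dx": 0,"dy": 0,"dz": -6,"gripper": -1},{"wx": 0,"wy": 0,"wz": 0,"dx": 0,"dy": 0,"dz": -12,"gripper": -1},{"wx": 0,"wy": 0,"wz": 0,"dx": 0,"dy": 0,"dz": -22,"gripper": -1},{"wx": 0,"wy": 0,"wz": 0,"dx": 0,"dy": 0,"dz": -36,"gripper": -1},{"wx": 0,"wy": 0,"wz": 0,"dx": 0,"dy": 0,"dz": -52,"gripper": -1},{"wx": 0,"wy": 0,"wz": 0,"dx": 0,"dy": 0,"dz": -70,"gripper": -1},{"wx": 0,"wy": 0,"wz": 0,"dx": 0,"dy": 0,"dz": -90,"gripper": -1}]'

```text
time_s: 12.9
eef_pos: [0.6172, -0.178, 0.243]
ee_rot: [-3.14, 0.002, 0.281]
contact_force: [-0.2, 0.6, -8.1]
finger_gap: 0.137
```

```bash
python3 -c "
from h import *
go(.62,.302,.29)
c,im=grab('scene','s4')"
```

```text
t 12.9 pos [ 0.6172 -0.178   0.243 ] yaw 16.1->16.1 q [-0.47  0.33  1.38 -0.    1.44 -0.75] F [-0.2  0.6 -8.1] gap 0.137
  d [ 135.8 -460.5  -46.5] w [-0.1  0.1 -0. ]
```

View pics/s4.png

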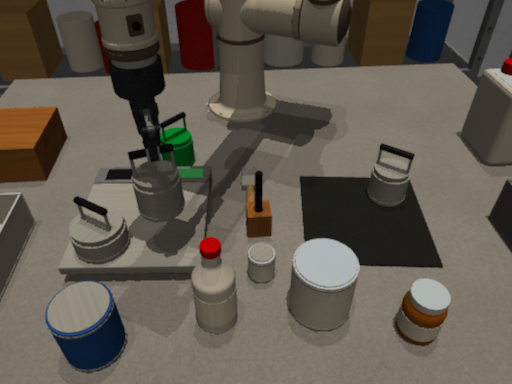

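Call:
jog_arm --increments '[{"wx": 0,"wy": 0,"wz": 0,"dx": 1,"dy": -5,"dz": -20,"gripper": -1},{"wx": 0,"wy": 0,"wz": 0,"dx": 4,"dy": -15,"dz": -38,"gripper": -1},{"wx": 0,"wy": 0,"wz": 0,"dx": 8,"dy": -30,"dz": -48,"gripper": -1},{"wx": 0,"wy": 0,"wz": 0,"dx": 15,"dy": -50,"dz": -50,"gripper": -1},{"wx": 0,"wy": 0,"wz": 0,"dx": 22,"dy": -75,"dz": -50,"gripper": -1},{"wx": 0,"wy": 0,"wz": 0,"dx": 30,"dy": -101,"dz": -50,"gripper": -1},{"wx": 0,"wy": 0,"wz": 0,"dx": 38,"dy": -128,"dz": -50,"gripper": -1},{"wx": 0,"wy": 0,"wz": 0,"dx": 46,"dy": -156,"dz": -50,"gripper": -1},{"wx": 0,"wy": 0,"wz": 0,"dx": 54,"dy": -184,"dz": -50,"gripper": -1},{"wx": 0,"wy": 0,"wz": 0,"dx": 62,"dy": -212,"dz": -50,"gripper": -1}]'

```text
time_s: 13.78
eef_pos: [0.618, 0.0447, 0.2922]
ee_rot: [-3.141, 0.001, 0.282]
contact_force: [0.4, 0.5, -7.5]
finger_gap: 0.142
```

Call:
jog_arm --increments '[{"wx": 0,"wy": 0,"wz": 0,"dx": 8,"dy": -28,"dz": 0,"gripper": -1},{"wx": 0,"wy": 0,"wz": 0,"dx": 16,"dy": -56,"dz": 0,"gripper": -1},{"wx": 0,"wy": 0,"wz": 0,"dx": 25,"dy": -84,"dz": 0,"gripper": -1},{"wx": 0,"wy": 0,"wz": 0,"dx": 33,"dy": -112,"dz": 0,"gripper": -1},{"wx": 0,"wy": 0,"wz": 0,"dx": 41,"dy": -140,"dz": 0,"gripper": -1},{"wx": 0,"wy": 0,"wz": 0,"dx": 50,"dy": -168,"dz": 0,"gripper": -1},{"wx": 0,"wy": 0,"wz": 0,"dx": 58,"dy": -195,"dz": 0,"gripper": -1},{"wx": 0,"wy": 0,"wz": 0,"dx": 64,"dy": -216,"dz": 0,"gripper": -1},{"wx": 0,"wy": 0,"wz": 0,"dx": 69,"dy": -232,"dz": 0,"gripper": -1},{"wx": 0,"wy": 0,"wz": 0,"dx": 72,"dy": -243,"dz": 0,"gripper": -1}]'

```text
time_s: 14.62
eef_pos: [0.6192, 0.2987, 0.2919]
ee_rot: [-3.141, 0.001, 0.284]
contact_force: [-0.2, -0.0, -8.6]
finger_gap: 0.138
```

```bash
python3 -c "
from h import *
go(.62,.302,.115)"
```

```text
t 14.6 pos [0.6192 0.2987 0.2919] yaw 16.2->16.2 q [ 0.27  0.42  1.16  0.    1.56 -0.01] F [-0.2 -0.  -8.6] gap 0.138
  d [  1.9  -2.7 176.9] w [-0.1  0.1 -0. ]
```

Call:
jog_arm --increments '[{"wx": 0,"wy": 0,"wz": 0,"dx": 0,"dy": 0,"dz": 10,"gripper": -1},{"wx": 0,"wy": 0,"wz": 0,"dx": 0,"dy": 0,"dz": 28,"gripper": -1},{"wx": 0,"wy": 0,"wz": 0,"dx": 0,"dy": 0,"dz": 50,"gripper": -1},{"wx": 0,"wy": 0,"wz": 0,"dx": 0,"dy": 0,"dz": 75,"gripper": -1},{"wx": 0,"wy": 0,"wz": 0,"dx": 0,"dy": 0,"dz": 100,"gripper": -1},{"wx": 0,"wy": 0,"wz": 0,"dx": 0,"dy": 0,"dz": 122,"gripper": -1},{"wx": 0,"wy": 0,"wz": 0,"dx": 0,"dy": 0,"dz": 140,"gripper": -1},{"wx": 0,"wy": 0,"wz": 0,"dx": 0,"dy": 0,"dz": 153,"gripper": -1},{"wx": 0,"wy": 0,"wz": 0,"dx": 0,"dy": 0,"dz": 162,"gripper": -1},{"wx": 0,"wy": 0,"wz": 0,"dx": 0,"dy": 0,"dz": 168,"gripper": -1}]'

```text
time_s: 15.45
eef_pos: [0.62, 0.2951, 0.1235]
ee_rot: [3.141, 0.002, 0.28]
contact_force: [0.0, 0.6, -7.3]
finger_gap: 0.145
```

Call:
jog_arm --increments '[{"wx": 0,"wy": 0,"wz": 0,"dx": 0,"dy": 0,"dz": 2,"gripper": -1},{"wx": 0,"wy": 0,"wz": 0,"dx": 0,"dy": 0,"dz": 3,"gripper": -1},{"wx": 0,"wy": 0,"wz": 0,"dx": 0,"dy": 0,"dz": 4,"gripper": -1},{"wx": 0,"wy": 0,"wz": 0,"dx": 0,"dy": 0,"dz": 5,"gripper": -1},{"wx": 0,"wy": 0,"wz": 0,"dx": 0,"dy": 0,"dz": 5,"gripper": -1},{"wx": 0,"wy": 0,"wz": 0,"dx": 0,"dy": 0,"dz": 6,"gripper": -1},{"wx": 0,"wy": 0,"wz": 0,"dx": 0,"dy": 0,"dz": 7,"gripper": -1},{"wx": 0,"wy": 0,"wz": 0,"dx": 0,"dy": 0,"dz": 8,"gripper": -1},{"wx": 0,"wy": 0,"wz": 0,"dx": 0,"dy": 0,"dz": 8,"gripper": -1},{"wx": 0,"wy": 0,"wz": 0,"dx": 0,"dy": 0,"dz": 8,"gripper": -1}]'

```text
time_s: 16.28
eef_pos: [0.6203, 0.2959, 0.1168]
ee_rot: [-3.142, 0.0, 0.281]
contact_force: [0.5, -0.6, -7.4]
finger_gap: 0.137
```

Call:
jog_arm --increments '[{"wx": 0,"wy": 0,"wz": 0,"dx": 0,"dy": 0,"dz": 0.5,"gripper": -1},{"wx": 0,"wy": 0,"wz": 0,"dx": 0,"dy": 0,"dz": 1,"gripper": -1},{"wx": 0,"wy": 0,"wz": 0,"dx": 0,"dy": 0,"dz": 1.5,"gripper": -1},{"wx": 0,"wy": 0,"wz": 0,"dx": 0,"dy": 0,"dz": 2,"gripper": -1},{"wx": 0,"wy": 0,"wz": 0,"dx": 0,"dy": 0,"dz": 2,"gripper": -1},{"wx": 0,"wy": 0,"wz": 0,"dx": 0,"dy": 0,"dz": 2.5,"gripper": -1},{"wx": 0,"wy": 0,"wz": 0,"dx": 0,"dy": 0,"dz": 2.5,"gripper": -1},{"wx": 0,"wy": 0,"wz": 0,"dx": 0,"dy": 0,"dz": 3,"gripper": -1},{"wx": 0,"wy": 0,"wz": 0,"dx": 0,"dy": 0,"dz": 3,"gripper": -1},{"wx": 0,"wy": 0,"wz": 0,"dx": 0,"dy": 0,"dz": 3,"gripper": -1}]'

```text
time_s: 17.12
eef_pos: [0.6212, 0.2963, 0.1161]
ee_rot: [-3.141, -0.002, 0.281]
contact_force: [-5.0, 1.0, 6.0]
finger_gap: 0.14
```

Call:
jog_arm --increments '[{"wx": 0,"wy": 0,"wz": 0,"dx": 0,"dy": 0,"dz": -1,"gripper": 0.0},{"wx": 0,"wy": 0,"wz": 0,"dx": 0,"dy": 0,"dz": -1,"gripper": 0.0},{"wx": 0,"wy": 0,"wz": 0,"dx": 0,"dy": 0,"dz": -1,"gripper": 0.0},{"wx": 0,"wy": 0,"wz": 0,"dx": 0,"dy": 0,"dz": -1,"gripper": 0.0},{"wx": 0,"wy": 0,"wz": 0,"dx": 0,"dy": 0,"dz": -10,"gripper": 0.0},{"wx": 0,"wy": 0,"wz": 0,"dx": 0,"dy": 0,"dz": -40,"gripper": 0.0},{"wx": 0,"wy": 0,"wz": 0,"dx": 0,"dy": 0,"dz": -80,"gripper": 0.0},{"wx": 0,"wy": 0,"wz": 0,"dx": 0,"dy": 0,"dz": -115,"gripper": 0.0},{"wx": 0,"wy": 0,"wz": 0,"dx": 0,"dy": 0,"dz": -140,"gripper": 0.0},{"wx": 0,"wy": 0,"wz": 0,"dx": 0,"dy": 0,"dz": -145,"gripper": 0.0}]'

```text
time_s: 17.95
eef_pos: [0.6232, 0.2966, 0.2671]
ee_rot: [3.141, -0.012, 0.281]
contact_force: [0.4, -0.4, 1.4]
finger_gap: 0.498
```

```bash
python3 -c "
from h import *
go(.618,-.306,.25,-34.5)
c,im=grab('top','t4')
print(handle(im,c,(374,118,420,155),.146,35))
c,im=grab('scene','s5')"
```

```text
t 17.9 pos [0.6232 0.2966 0.2671] yaw 16.1->-34.5 q [ 0.27  0.43  1.2  -0.    1.5  -0.01] F [ 0.4 -0.4  1.4] gap 0.498
  d [-172.4  577.5   15.2] w [-0.3 -0.6 50.6]
(array([ 0.61824562, -0.30707278]), np.float64(56.151458608742274), array([14.78028692, 73.43188229]))
```

View pics/t4.png

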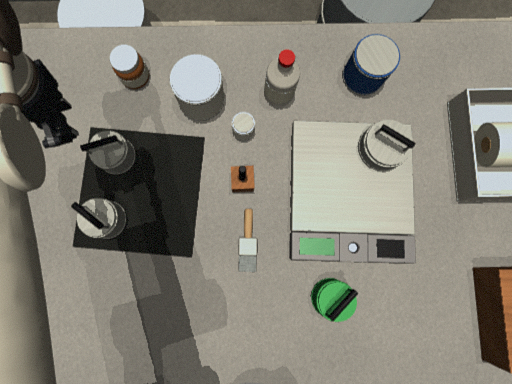

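View pics/s5.png

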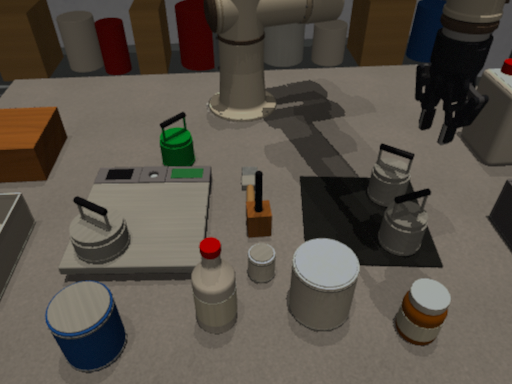

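Both tall canisters stand on the mat, at top-view (103,152) and (101,218). The squat one is unmoved at (388,144). I'm moving to it now.

Call:
jog_arm --increments '[{"wx": 0,"wy": 0,"wz": 5,"dx": -8,"dy": 28,"dz": 10,"gripper": 0.2},{"wx": 0,"wy": 0,"wz": 50,"dx": -172,"dy": 572,"dz": 15,"gripper": 0.2},{"wx": 0,"wy": 0,"wz": 50,"dx": -172,"dy": 572,"dz": 15,"gripper": 0.2},{"wx": 0,"wy": 0,"wz": 50,"dx": -172,"dy": 572,"dz": 15,"gripper": 0.2},{"wx": 0,"wy": 0,"wz": 50,"dx": -172,"dy": 572,"dz": 15,"gripper": 0.2},{"wx": 0,"wy": 0,"wz": 50,"dx": -172,"dy": 572,"dz": 15,"gripper": 0.2},{"wx": 0,"wy": 0,"wz": 50,"dx": -172,"dy": 572,"dz": 15,"gripper": 0.2},{"wx": 0,"wy": 0,"wz": 50,"dx": -172,"dy": 572,"dz": 15,"gripper": 0.2},{"wx": 0,"wy": 0,"wz": 50,"dx": -172,"dy": 572,"dz": 15,"gripper": 0.2},{"wx": 0,"wy": 0,"wz": 50,"dx": -172,"dy": 572,"dz": 15,"gripper": 0.2}]'

```text
time_s: 18.88
eef_pos: [0.6146, -0.1098, 0.2429]
ee_rot: [3.141, 0.004, -0.592]
contact_force: [0.6, 0.1, -0.2]
finger_gap: 0.601
```

```bash
python3 -c "
from h import *
go(.618,-.306,.22,-34)"
```

```text
t 18.9 pos [ 0.6146 -0.1098  0.2429] yaw -33.9->-34.0 q [-0.37  0.28  1.43  0.    1.43  0.22] F [ 0.6  0.1 -0.2] gap 0.601
  d [112.4 160.9  22.6] w [0.1 0.2 0.1]
```

Call:
jog_arm --increments '[{"wx": 0,"wy": 0,"wz": 0,"dx": 20,"dy": 29,"dz": 0,"gripper": 0.2},{"wx": 0,"wy": 0,"wz": 0,"dx": 40,"dy": 57,"dz": 0,"gripper": 0.2},{"wx": 0,"wy": 0,"wz": 0,"dx": 60,"dy": 86,"dz": 0,"gripper": 0.2},{"wx": 0,"wy": 0,"wz": 0,"dx": 80,"dy": 114,"dz": 0,"gripper": 0.2},{"wx": 0,"wy": 0,"wz": 0,"dx": 100,"dy": 140,"dz": 10,"gripper": 0.2},{"wx": 0,"wy": 0,"wz": 0,"dx": 108,"dy": 155,"dz": 20,"gripper": 0.2},{"wx": 0,"wy": 0,"wz": 0,"dx": 108,"dy": 155,"dz": 30,"gripper": 0.2},{"wx": 0,"wy": 0,"wz": 0,"dx": 108,"dy": 155,"dz": 40,"gripper": 0.2},{"wx": 0,"wy": 0,"wz": 0,"dx": 108,"dy": 155,"dz": 40,"gripper": 0.2},{"wx": 0,"wy": 0,"wz": 0,"dx": 108,"dy": 155,"dz": 40,"gripper": 0.2}]'

```text
time_s: 19.72
eef_pos: [0.619, -0.2948, 0.204]
ee_rot: [-3.141, 0.003, -0.59]
contact_force: [0.2, 0.0, 0.3]
finger_gap: 0.597
```

```bash
python3 -c "
from h import *
go(.618,-.306,.127,-34)
c,im=grab('wrist','w3')
print(handle(im,c,(240,160,290,280),.146,35))"
```

```text
t 19.7 pos [ 0.619  -0.2948  0.204 ] yaw -33.8->-34.0 q [-0.62  0.46  1.28  0.    1.41 -0.03] F [0.2 0.  0.3] gap 0.597
  d [ 5.7  9.9 77. ] w [-0.   0.2  0.2]
(array([ 0.61943941, -0.30916025]), np.float64(57.49996929202081), array([13.17998113, 77.71606495]))
```

View pics/w3.png

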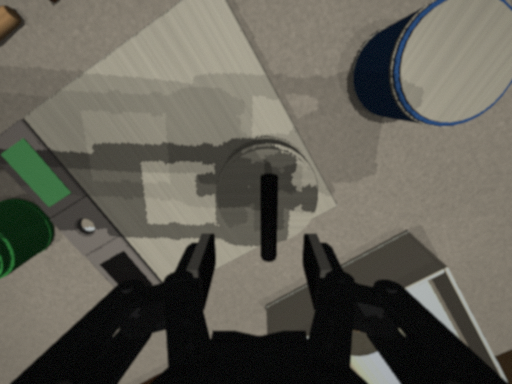

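Call:
jog_arm --increments '[{"wx": 0,"wy": 0,"wz": 0,"dx": 6,"dy": 10,"dz": 15,"gripper": 0.2},{"wx": 0,"wy": 0,"wz": 0,"dx": 6,"dy": 10,"dz": 35,"gripper": 0.2},{"wx": 0,"wy": 0,"wz": 0,"dx": 6,"dy": 10,"dz": 55,"gripper": 0.2},{"wx": 0,"wy": 0,"wz": 0,"dx": 6,"dy": 10,"dz": 70,"gripper": 0.2},{"wx": 0,"wy": 0,"wz": 0,"dx": 6,"dy": 10,"dz": 77,"gripper": 0.2},{"wx": 0,"wy": 0,"wz": 0,"dx": 6,"dy": 10,"dz": 77,"gripper": 0.2},{"wx": 0,"wy": 0,"wz": 0,"dx": 6,"dy": 10,"dz": 77,"gripper": -1},{"wx": 0,"wy": 0,"wz": 0,"dx": 6,"dy": 10,"dz": 77,"gripper": -1},{"wx": 0,"wy": 0,"wz": 0,"dx": 6,"dy": 10,"dz": 77,"gripper": -1},{"wx": 0,"wy": 0,"wz": 0,"dx": 6,"dy": 10,"dz": 77,"gripper": -1}]' --grip_force 60

```text
time_s: 20.6
eef_pos: [0.6193, -0.3089, 0.1304]
ee_rot: [3.142, -0.002, -0.591]
contact_force: [-2.6, 1.5, 3.8]
finger_gap: 0.142
```

Call:
jog_arm --increments '[{"wx": 0,"wy": 0,"wz": 0,"dx": 0,"dy": 0,"dz": 0,"gripper": -1},{"wx": 0,"wy": 0,"wz": 0,"dx": 0,"dy": 0,"dz": 0,"gripper": -1},{"wx": 0,"wy": 0,"wz": 0,"dx": 0,"dy": 0,"dz": -3,"gripper": -1},{"wx": 0,"wy": 0,"wz": 0,"dx": 0,"dy": 0,"dz": -6,"gripper": -1},{"wx": 0,"wy": 0,"wz": 0,"dx": 0,"dy": 0,"dz": -12,"gripper": -1},{"wx": 0,"wy": 0,"wz": 0,"dx": 0,"dy": 0,"dz": -22,"gripper": -1},{"wx": 0,"wy": 0,"wz": 0,"dx": 0,"dy": 0,"dz": -36,"gripper": -1},{"wx": 0,"wy": 0,"wz": 0,"dx": 0,"dy": 0,"dz": -52,"gripper": -1},{"wx": 0,"wy": 0,"wz": 0,"dx": 0,"dy": 0,"dz": -70,"gripper": -1},{"wx": 0,"wy": 0,"wz": 0,"dx": 0,"dy": 0,"dz": -90,"gripper": -1}]'

```text
time_s: 21.43
eef_pos: [0.6187, -0.3087, 0.2203]
ee_rot: [3.142, -0.0, -0.592]
contact_force: [0.0, -0.5, -5.0]
finger_gap: 0.14
```

```bash
python3 -c "
from h import *
go(.531,.176,.28)
c,im=grab('top','t5')
c,im=grab('scene','s6')"
```

```text
t 21.4 pos [ 0.6187 -0.3087  0.2203] yaw -33.9->-33.9 q [-0.64  0.46  1.24 -0.    1.44 -0.05] F [ 0.  -0.5 -5. ] gap 0.140
  d [-343.1 -353.4  -59.7] w [ 0. -0. -0.]
```

View pics/s6.png

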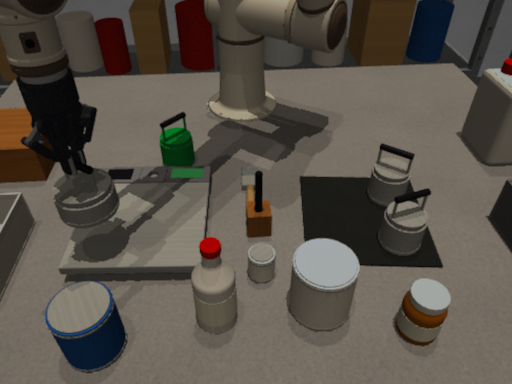

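View pics/t5.png

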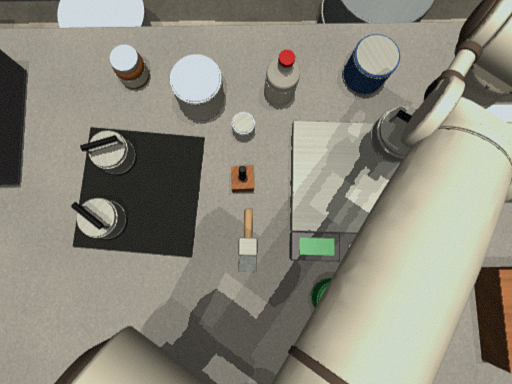

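Call:
jog_arm --increments '[{"wx": 0,"wy": 0,"wz": 0,"dx": -3,"dy": -3,"dz": -25,"gripper": -1},{"wx": 0,"wy": 0,"wz": 0,"dx": -10,"dy": -10,"dz": -48,"gripper": -1},{"wx": 0,"wy": 0,"wz": 0,"dx": -20,"dy": -21,"dz": -65,"gripper": -1},{"wx": 0,"wy": 0,"wz": 0,"dx": -35,"dy": -36,"dz": -70,"gripper": -1},{"wx": 0,"wy": 0,"wz": 0,"dx": -53,"dy": -55,"dz": -70,"gripper": -1},{"wx": 0,"wy": 0,"wz": 0,"dx": -73,"dy": -75,"dz": -70,"gripper": -1},{"wx": 0,"wy": 0,"wz": 0,"dx": -93,"dy": -96,"dz": -70,"gripper": -1},{"wx": 0,"wy": 0,"wz": 0,"dx": -113,"dy": -116,"dz": -70,"gripper": -1},{"wx": 0,"wy": 0,"wz": 0,"dx": -133,"dy": -137,"dz": -70,"gripper": -1},{"wx": 0,"wy": 0,"wz": 0,"dx": -153,"dy": -158,"dz": -70,"gripper": -1}]'

```text
time_s: 22.37
eef_pos: [0.5792, -0.0909, 0.288]
ee_rot: [3.142, 0.001, -0.592]
contact_force: [0.5, 0.5, -4.5]
finger_gap: 0.134
```

Call:
jog_arm --increments '[{"wx": 0,"wy": 0,"wz": 0,"dx": -20,"dy": -21,"dz": 0,"gripper": -1},{"wx": 0,"wy": 0,"wz": 0,"dx": -40,"dy": -41,"dz": 0,"gripper": -1},{"wx": 0,"wy": 0,"wz": 0,"dx": -60,"dy": -62,"dz": 0,"gripper": -1},{"wx": 0,"wy": 0,"wz": 0,"dx": -80,"dy": -82,"dz": 0,"gripper": -1},{"wx": 0,"wy": 0,"wz": 0,"dx": -100,"dy": -103,"dz": 0,"gripper": -1},{"wx": 0,"wy": 0,"wz": 0,"dx": -120,"dy": -123,"dz": 0,"gripper": -1},{"wx": 0,"wy": 0,"wz": 0,"dx": -140,"dy": -144,"dz": 0,"gripper": -1},{"wx": 0,"wy": 0,"wz": 0,"dx": -160,"dy": -165,"dz": 0,"gripper": -1},{"wx": 0,"wy": 0,"wz": 0,"dx": -175,"dy": -180,"dz": 0,"gripper": -1},{"wx": 0,"wy": 0,"wz": 0,"dx": -185,"dy": -190,"dz": 0,"gripper": -1}]'

```text
time_s: 23.2
eef_pos: [0.5313, 0.171, 0.2882]
ee_rot: [-3.141, 0.001, -0.59]
contact_force: [0.1, 0.6, -5.3]
finger_gap: 0.139
```

```bash
python3 -c "
from h import *
go(.532,.177,.095)"
```

```text
t 23.2 pos [0.5313 0.171  0.2882] yaw -33.8->-33.8 q [0.09 0.08 1.57 0.   1.49 0.68] F [ 0.1  0.6 -5.3] gap 0.139
  d [ -2.5  -5.4 193.2] w [-0.   0.1 -0. ]
```

Call:
jog_arm --increments '[{"wx": 0,"wy": 0,"wz": 0,"dx": -1,"dy": -1,"dz": 12,"gripper": -1},{"wx": 0,"wy": 0,"wz": 0,"dx": -2,"dy": -3,"dz": 32,"gripper": -1},{"wx": 0,"wy": 0,"wz": 0,"dx": -2,"dy": -3,"dz": 56,"gripper": -1},{"wx": 0,"wy": 0,"wz": 0,"dx": -2,"dy": -3,"dz": 82,"gripper": -1},{"wx": 0,"wy": 0,"wz": 0,"dx": -2,"dy": -3,"dz": 108,"gripper": -1},{"wx": 0,"wy": 0,"wz": 0,"dx": -2,"dy": -3,"dz": 132,"gripper": -1},{"wx": 0,"wy": 0,"wz": 0,"dx": -2,"dy": -3,"dz": 152,"gripper": -1},{"wx": 0,"wy": 0,"wz": 0,"dx": -2,"dy": -3,"dz": 167,"gripper": -1},{"wx": 0,"wy": 0,"wz": 0,"dx": -2,"dy": -3,"dz": 177,"gripper": -1},{"wx": 0,"wy": 0,"wz": 0,"dx": -2,"dy": -3,"dz": 184,"gripper": -1}]'

```text
time_s: 24.03
eef_pos: [0.5313, 0.1716, 0.1027]
ee_rot: [3.14, 0.002, -0.592]
contact_force: [-0.4, -0.5, -5.1]
finger_gap: 0.14
```

Call:
jog_arm --increments '[{"wx": 0,"wy": 0,"wz": 0,"dx": 0,"dy": 0,"dz": 2,"gripper": -1},{"wx": 0,"wy": 0,"wz": 0,"dx": 0,"dy": 0,"dz": 4,"gripper": -1},{"wx": 0,"wy": 0,"wz": 0,"dx": 0,"dy": 0,"dz": 6,"gripper": -1},{"wx": 0,"wy": 0,"wz": 0,"dx": 0,"dy": 0,"dz": 7,"gripper": -1},{"wx": 0,"wy": 0,"wz": 0,"dx": 0,"dy": 0,"dz": 8,"gripper": -1},{"wx": 0,"wy": 0,"wz": 0,"dx": 0,"dy": 0,"dz": 9,"gripper": -1},{"wx": 0,"wy": 0,"wz": 0,"dx": 0,"dy": 0,"dz": 9,"gripper": -1},{"wx": 0,"wy": 0,"wz": 0,"dx": 0,"dy": 0,"dz": 9,"gripper": -1},{"wx": 0,"wy": 0,"wz": 0,"dx": 0,"dy": 0,"dz": 9,"gripper": -1},{"wx": 0,"wy": 0,"wz": 0,"dx": 0,"dy": 0,"dz": 9,"gripper": -1}]'

```text
time_s: 24.87
eef_pos: [0.5324, 0.1723, 0.0958]
ee_rot: [-3.141, -0.0, -0.592]
contact_force: [-1.1, -2.0, -4.7]
finger_gap: 0.139
```

Call:
jog_arm --increments '[{"wx": 0,"wy": 0,"wz": 0,"dx": -1,"dy": -2,"dz": 0,"gripper": -1},{"wx": 0,"wy": 0,"wz": 0,"dx": -2,"dy": -4,"dz": 0.5,"gripper": -1},{"wx": 0,"wy": 0,"wz": 0,"dx": -2,"dy": -4,"dz": 1,"gripper": -1},{"wx": 0,"wy": 0,"wz": 0,"dx": -2,"dy": -4,"dz": 1.5,"gripper": -1},{"wx": 0,"wy": 0,"wz": 0,"dx": -2,"dy": -4,"dz": 2,"gripper": -1},{"wx": 0,"wy": 0,"wz": 0,"dx": -2,"dy": -4,"dz": 2.5,"gripper": -1},{"wx": 0,"wy": 0,"wz": 0,"dx": -2,"dy": -4,"dz": 3,"gripper": -1},{"wx": 0,"wy": 0,"wz": 0,"dx": -2,"dy": -4,"dz": 3.5,"gripper": -1},{"wx": 0,"wy": 0,"wz": 0,"dx": -2,"dy": -4,"dz": 3.5,"gripper": -1},{"wx": 0,"wy": 0,"wz": 0,"dx": -2,"dy": -4,"dz": 3.5,"gripper": -1}]'

```text
time_s: 25.7
eef_pos: [0.5329, 0.1766, 0.0921]
ee_rot: [3.142, 0.0, -0.592]
contact_force: [0.1, -1.0, -4.0]
finger_gap: 0.142
```

Call:
jog_arm --increments '[{"wx": 0,"wy": 0,"wz": 0,"dx": 0,"dy": 0,"dz": 0.3,"gripper": -1},{"wx": 0,"wy": 0,"wz": 0,"dx": 0,"dy": 0,"dz": 0.6,"gripper": -1},{"wx": 0,"wy": 0,"wz": 0,"dx": 0,"dy": 0,"dz": 0.9,"gripper": -1},{"wx": 0,"wy": 0,"wz": 0,"dx": 0,"dy": 0,"dz": 1.2,"gripper": -1},{"wx": 0,"wy": 0,"wz": 0,"dx": 0,"dy": 0,"dz": 1.5,"gripper": -1},{"wx": 0,"wy": 0,"wz": 0,"dx": 0,"dy": 0,"dz": 1.5,"gripper": -1},{"wx": 0,"wy": 0,"wz": 0,"dx": 0,"dy": 0,"dz": 2,"gripper": -1},{"wx": 0,"wy": 0,"wz": 0,"dx": 0,"dy": 0,"dz": 2,"gripper": -1},{"wx": 0,"wy": 0,"wz": 0,"dx": 0,"dy": 0,"dz": 2,"gripper": -1},{"wx": 0,"wy": 0,"wz": 0,"dx": 0,"dy": 0,"dz": 2,"gripper": -1}]'

```text
time_s: 26.53
eef_pos: [0.5331, 0.1771, 0.0918]
ee_rot: [-3.141, -0.0, -0.591]
contact_force: [-6.2, 0.7, 8.4]
finger_gap: 0.141
```

Contact, so I'm releasing it.

Call:
jog_arm --increments '[{"wx": 0,"wy": 0,"wz": 0,"dx": 0,"dy": 0,"dz": -1,"gripper": 0.0},{"wx": 0,"wy": 0,"wz": 0,"dx": 0,"dy": 0,"dz": -1,"gripper": 0.0},{"wx": 0,"wy": 0,"wz": 0,"dx": 0,"dy": 0,"dz": -1,"gripper": 0.0},{"wx": 0,"wy": 0,"wz": 0,"dx": 0,"dy": 0,"dz": -1,"gripper": 0.0},{"wx": 0,"wy": 0,"wz": 0,"dx": 0,"dy": 0,"dz": -10,"gripper": 0.0},{"wx": 0,"wy": 0,"wz": 0,"dx": 0,"dy": 0,"dz": -40,"gripper": 0.0},{"wx": 0,"wy": 0,"wz": 0,"dx": 0,"dy": 0,"dz": -80,"gripper": 0.0},{"wx": 0,"wy": 0,"wz": 0,"dx": 0,"dy": 0,"dz": -120,"gripper": 0.0},{"wx": 0,"wy": 0,"wz": 0,"dx": 0,"dy": 0,"dz": -160,"gripper": 0.0},{"wx": 0,"wy": 0,"wz": 0,"dx": 0,"dy": 0,"dz": -170,"gripper": 0.0}]'

```text
time_s: 27.37
eef_pos: [0.5362, 0.177, 0.2691]
ee_rot: [-3.133, -0.01, -0.592]
contact_force: [1.8, -0.3, 0.7]
finger_gap: 0.502
```

```bash
python3 -c "
from h import *
go(.557,.004,.25,0)
c,im=grab('top','t6')
c,im=grab('scene','s7')"
```

```text
t 27.4 pos [0.5362 0.177  0.2691] yaw -33.9->0.0 q [ 0.1   0.1   1.59 -0.    1.44  0.7 ] F [ 1.8 -0.3  0.7] gap 0.502
  d [113.6 132.2  19.1] w [ -0.3  -0.7 -33.9]
```

View pics/t6.png

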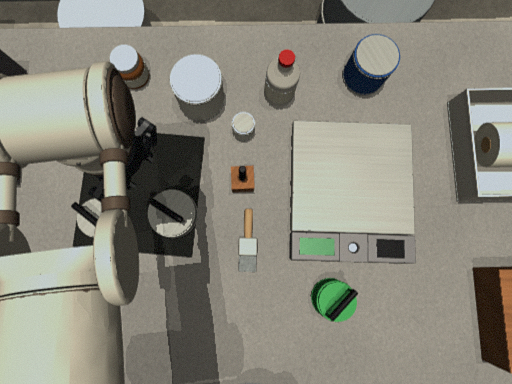

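View pics/s7.png

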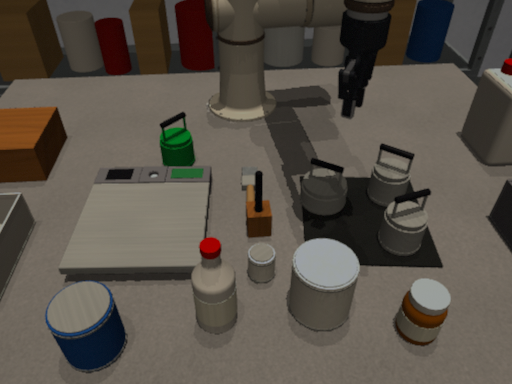

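All three canisters stand on the mat, with the squat at top-view (172,213), and the platform is empty. Next I'll measure the stylus, and the pan again now that it's clear.

```bash
python3 - <<'E'
from h import *
im=cv2.imread('pics/t6.png'); sc=cv2.imread('pics/s7.png'); c=imaging.calibration('top'); cs=imaging.calibration('scene')
a=cv2.resize(im[155:200,222:267],None,fx=8,fy=8,interpolation=cv2.INTER_CUBIC)
b=cv2.resize(sc[165:240,230:290],None,fx=6,fy=6,interpolation=cv2.INTER_CUBIC)
H=max(a.shape[0],b.shape[0]); o=np.zeros((H,a.shape[1]+b.shape[1],3),np.uint8); o[:a.shape[0],:a.shape[1]]=a; o[:b.shape[0],a.shape[1]:]=b
cv2.imwrite('pics/sty.png',o)
# platform
g=im.astype(int); m=((im.min(2)>150)).astype(np.uint8); m[:110]=0;m[240:]=0;m[:,:285]=0;m[:,420:]=0
m=cv2.morphologyEx(m,cv2.MORPH_OPEN,np.ones((5,5)))
cn=max(cv2.findContours(m,0,1)[0],key=cv2.contourArea); ap=cv2.approxPolyDP(cn,5,True).reshape(-1,2); print(ap.tolist())
W=ray(c,ap,.045); print(np.round(W[:,:2],4).tolist(), W.mean(0), [round(np.linalg.norm(W[i]-W[i-1]),4) for i in range(len(W))])
# mat & canisters
E
```

```text
[[294, 121], [293, 229], [413, 232], [410, 125]]
[[0.6852, -0.1155], [0.4419, -0.1035], [0.4294, -0.3655], [0.6706, -0.3789]] [ 0.55679765 -0.24082842  0.045     ] [np.float64(0.2638), np.float64(0.2436), np.float64(0.2623), np.float64(0.2416)]
```

View pics/sty.png

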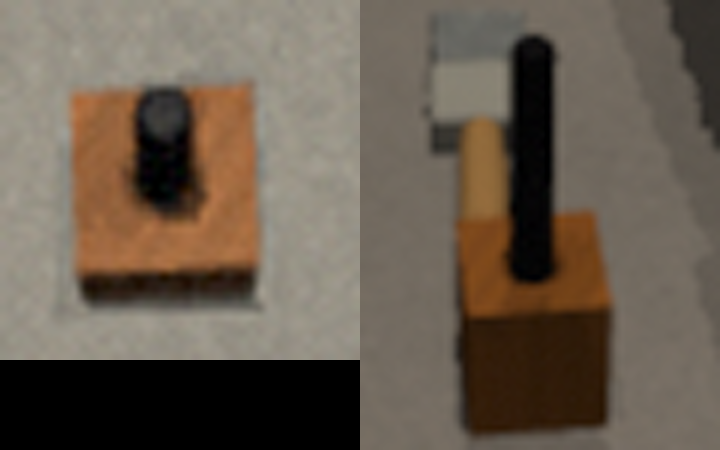

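```bash
python3 - <<'E'
from h import *
c=imaging.calibration('top'); cs=imaging.calibration('scene')
p1=np.array([165,116])/8+[222,155]-.44; p2=np.array([173,47])/6+[230,165]-.42
print(ray(c,p1,.156),ray(cs,p2,.156),tri(c,p1,cs,p2))
# holder top corners in top crop
q=np.array([[72,92],[252,84],[260,262],[78,272]])/8+[222,155]-.44
W=ray(c,q,.06); print(np.round(W,4),W.mean(0))
go(.558,.005,.25,0)
E
```

```text
[[0.55622861 0.00464683 0.156     ]] [[0.55904198 0.00561686 0.156     ]] [0.5566239  0.00524488 0.15414387]
[[ 0.5814  0.0296  0.06  ]
 [ 0.5826 -0.0197  0.06  ]
 [ 0.5333 -0.0206  0.06  ]
 [ 0.5317  0.0289  0.06  ]] [0.55724649 0.00456132 0.06      ]
t 27.5 pos [0.535  0.1769 0.2649] yaw -33.9->0.0 q [ 0.1   0.1   1.59 -0.    1.44  0.7 ] F [-0.5  0.5 -0.4] gap 0.502
  d [114.8 129.9  15. ] w [ -0.2  -0.5 -33.9]
```

Call:
jog_arm --increments '[{"wx": 0,"wy": 0,"wz": -6,"dx": 20,"dy": 23,"dz": 0,"gripper": 0.2},{"wx": 0,"wy": 0,"wz": -12,"dx": 40,"dy": 45,"dz": 0,"gripper": 0.2},{"wx": 0,"wy": 0,"wz": -18,"dx": 60,"dy": 68,"dz": 0,"gripper": 0.2},{"wx": 0,"wy": 0,"wz": -24,"dx": 80,"dy": 90,"dz": 5,"gripper": 0.2},{"wx": 0,"wy": 0,"wz": -30,"dx": 100,"dy": 112,"dz": 10,"gripper": 0.2},{"wx": 0,"wy": 0,"wz": -34,"dx": 114,"dy": 129,"dz": 15,"gripper": 0.2},{"wx": 0,"wy": 0,"wz": -34,"dx": 114,"dy": 129,"dz": 15,"gripper": 0.2},{"wx": 0,"wy": 0,"wz": -34,"dx": 114,"dy": 129,"dz": 15,"gripper": 0.2},{"wx": 0,"wy": 0,"wz": -34,"dx": 114,"dy": 129,"dz": 15,"gripper": 0.2},{"wx": 0,"wy": 0,"wz": -34,"dx": 114,"dy": 129,"dz": 15,"gripper": 0.2}]'

```text
time_s: 28.3
eef_pos: [0.5553, 0.007, 0.2448]
ee_rot: [-3.141, 0.001, 0.002]
contact_force: [-0.3, -0.2, 0.2]
finger_gap: 0.599
```

```bash
python3 -c "
from h import *
go(.557,.0048,.103,0)
c,im=grab('wrist','w4')
print(proj(c,[[.557,.0048,.156],[.557,.0048,.06]]))
cv2.imwrite('pics/w4c.png',cv2.resize(im[130:270,180:340],None,fx=4,fy=4,interpolation=cv2.INTER_CUBIC))"
```

```text
t 28.3 pos [0.5553 0.007  0.2448] yaw 0.1->0.0 q [-0.21  0.1   1.64  0.    1.41 -0.21] F [-0.3 -0.2  0.2] gap 0.599
  d [  1.8   2.3 141.8] w [-0.   0.   0.1]
[[260.87500156 194.74335215]
 [260.40706571 168.06009712]]
```

View pics/w4c.png

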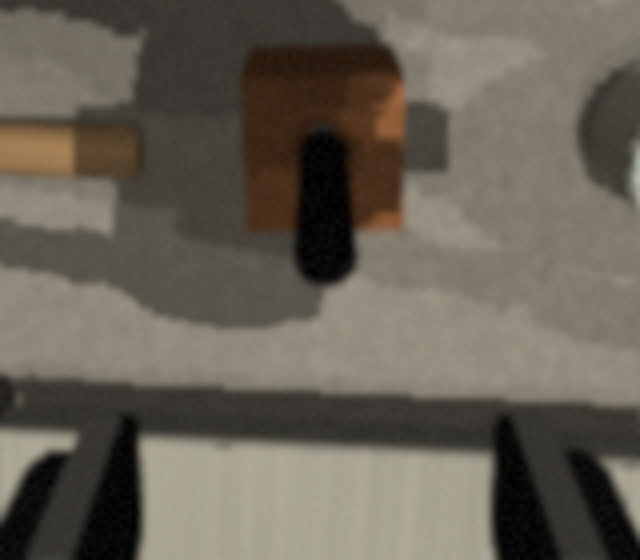

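The stylus top is at wrist pixel (261.5,194), against (261,195) predicted, which agrees within 1 mm. I'm descending.

Call:
jog_arm --increments '[{"wx": 0,"wy": 0,"wz": 0,"dx": 1,"dy": 1,"dz": 20,"gripper": 0.2},{"wx": 0,"wy": 0,"wz": 0,"dx": 1.5,"dy": 1,"dz": 45,"gripper": 0.2},{"wx": 0,"wy": 0,"wz": 0,"dx": 1.5,"dy": 1,"dz": 70,"gripper": 0.2},{"wx": 0,"wy": 0,"wz": 0,"dx": 1.5,"dy": 1,"dz": 95,"gripper": 0.2},{"wx": 0,"wy": 0,"wz": 0,"dx": 1.5,"dy": 1,"dz": 118,"gripper": 0.2},{"wx": 0,"wy": 0,"wz": 0,"dx": 1.5,"dy": 1,"dz": 132,"gripper": 0.2},{"wx": 0,"wy": 0,"wz": 0,"dx": 1.5,"dy": 1,"dz": 139,"gripper": 0.2},{"wx": 0,"wy": 0,"wz": 0,"dx": 1.5,"dy": 1,"dz": 139,"gripper": 0.2},{"wx": 0,"wy": 0,"wz": 0,"dx": 1.5,"dy": 1,"dz": 139,"gripper": 0.2},{"wx": 0,"wy": 0,"wz": 0,"dx": 1.5,"dy": 1,"dz": 139,"gripper": 0.2}]'

```text
time_s: 29.18
eef_pos: [0.5582, 0.0051, 0.1078]
ee_rot: [3.141, -0.003, 0.002]
contact_force: [-0.4, -0.1, 0.4]
finger_gap: 0.605
```

```bash
python3 -c "
from h import *
go(.557,.0048,.103,0)"
```

```text
t 29.2 pos [0.5582 0.0051 0.1078] yaw 0.1->0.0 q [-0.21  0.24  1.76 -0.    1.14 -0.21] F [-0.4 -0.1  0.4] gap 0.605
  d [-1.2  0.3  4.8] w [ 0.  -0.2  0.1]
```

Call:
jog_arm --increments '[{"wx": 0,"wy": 0,"wz": 0,"dx": -0.5,"dy": 0,"dz": 3,"gripper": 0.2},{"wx": 0,"wy": 0,"wz": 0,"dx": -0.5,"dy": 0,"dz": 3,"gripper": 0.2},{"wx": 0,"wy": 0,"wz": 0,"dx": -0.5,"dy": 0,"dz": 3,"gripper": -0.2},{"wx": 0,"wy": 0,"wz": 0,"dx": -0.5,"dy": 0,"dz": 3,"gripper": -0.5},{"wx": 0,"wy": 0,"wz": 0,"dx": -0.5,"dy": 0,"dz": 3,"gripper": -0.5},{"wx": 0,"wy": 0,"wz": 0,"dx": -0.5,"dy": 0,"dz": 3,"gripper": -1},{"wx": 0,"wy": 0,"wz": 0,"dx": -0.5,"dy": 0,"dz": 3,"gripper": -1},{"wx": 0,"wy": 0,"wz": 0,"dx": -0.5,"dy": 0,"dz": 3,"gripper": -1},{"wx": 0,"wy": 0,"wz": 0,"dx": -0.5,"dy": 0,"dz": 3,"gripper": -1},{"wx": 0,"wy": 0,"wz": 0,"dx": -0.5,"dy": 0,"dz": 3,"gripper": -1}]' --grip_force 50

```text
time_s: 30.02
eef_pos: [0.5568, 0.005, 0.1035]
ee_rot: [3.141, -0.001, 0.002]
contact_force: [-0.1, -0.7, 2.3]
finger_gap: 0.158
```

Call:
jog_arm --increments '[{"wx": 0,"wy": 0,"wz": 0,"dx": 0,"dy": 0,"dz": 0,"gripper": -1},{"wx": 0,"wy": 0,"wz": 0,"dx": 0,"dy": 0,"dz": 0,"gripper": -1},{"wx": 0,"wy": 0,"wz": 0,"dx": 0,"dy": 0,"dz": 0,"gripper": -1},{"wx": 0,"wy": 0,"wz": 0,"dx": 0,"dy": 0,"dz": 0,"gripper": -1},{"wx": 0,"wy": 0,"wz": 0,"dx": 0,"dy": 0,"dz": 0,"gripper": -1},{"wx": 0,"wy": 0,"wz": 0,"dx": 0,"dy": 0,"dz": 0,"gripper": -1},{"wx": 0,"wy": 0,"wz": 0,"dx": 0,"dy": 0,"dz": 0,"gripper": -1},{"wx": 0,"wy": 0,"wz": 0,"dx": 0,"dy": 0,"dz": 0,"gripper": -1},{"wx": 0,"wy": 0,"wz": 0,"dx": 0,"dy": 0,"dz": 0,"gripper": -1},{"wx": 0,"wy": 0,"wz": 0,"dx": 0,"dy": 0,"dz": 0,"gripper": -1}]'

```text
time_s: 30.85
eef_pos: [0.5568, 0.005, 0.1034]
ee_rot: [3.141, -0.001, 0.002]
contact_force: [1.1, -0.9, 4.6]
finger_gap: 0.165
```

```bash
python3 -c "
from h import *
go(.557,.0048,.103,0)"
```

```text
t 30.9 pos [0.5568 0.005  0.1034] yaw 0.1->0.0 q [-0.21  0.25  1.76 -0.    1.13 -0.21] F [ 1.1 -0.9  4.6] gap 0.165
  d [0.2 0.2 0.4] w [ 0.  -0.   0.1]
```

Call:
jog_arm --increments '[{"wx": 0,"wy": 0,"wz": 0,"dx": 0,"dy": 0,"dz": -4,"gripper": -1},{"wx": 0,"wy": 0,"wz": 0,"dx": 0,"dy": 0,"dz": -10,"gripper": -1},{"wx": 0,"wy": 0,"wz": 0,"dx": 0,"dy": 0,"dz": -18,"gripper": -1},{"wx": 0,"wy": 0,"wz": 0,"dx": 0,"dy": 0,"dz": -28,"gripper": -1},{"wx": 0,"wy": 0,"wz": 0,"dx": 0,"dy": 0,"dz": -40,"gripper": -1},{"wx": 0,"wy": 0,"wz": 0,"dx": 0,"dy": 0,"dz": -54,"gripper": -1},{"wx": 0,"wy": 0,"wz": 0,"dx": 0,"dy": 0,"dz": -70,"gripper": -1},{"wx": 0,"wy": 0,"wz": 0,"dx": 0,"dy": 0,"dz": -86,"gripper": -1},{"wx": 0,"wy": 0,"wz": 0,"dx": 0,"dy": 0,"dz": -100,"gripper": -1},{"wx": 0,"wy": 0,"wz": 0,"dx": 0,"dy": 0,"dz": -110,"gripper": -1}]'

```text
time_s: 31.68
eef_pos: [0.5573, 0.0049, 0.216]
ee_rot: [3.141, -0.003, 0.002]
contact_force: [-0.6, 0.4, -0.3]
finger_gap: 0.158
```

```bash
python3 -c "
from h import *
go(.3995,-.2332,.2,0)
c,im=grab('scene','s8'); cv2.imwrite('pics/s8.png',cv2.resize(im[60:300,130:430],None,fx=2,fy=2))"
```

```text
t 31.7 pos [0.5573 0.0049 0.216 ] yaw 0.1->0.0 q [-0.21  0.12  1.67 -0.    1.35 -0.21] F [-0.6  0.4 -0.3] gap 0.158
  d [-158.3  237.8   15.7] w [ 0.  -0.2  0.1]
```

View pics/s8.png

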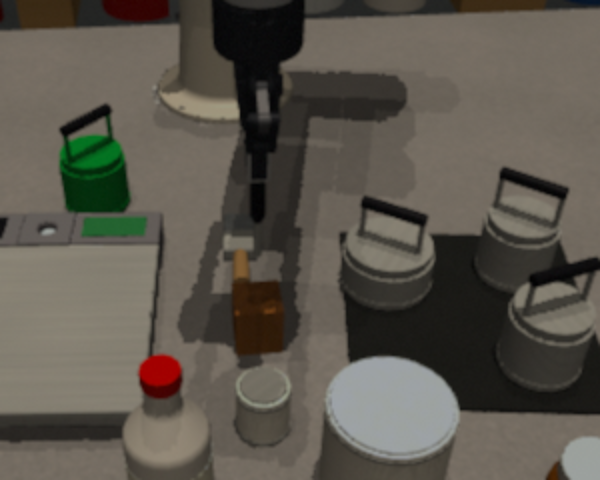

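The stylus is out and upright, and the three canisters stand on the mat. I'm moving over the button.

Call:
jog_arm --increments '[{"wx": 0,"wy": 0,"wz": 0,"dx": -10,"dy": 15,"dz": 0,"gripper": -1},{"wx": 0,"wy": 0,"wz": 0,"dx": -26,"dy": 39,"dz": 0,"gripper": -1},{"wx": 0,"wy": 0,"wz": 0,"dx": -46,"dy": 69,"dz": 0,"gripper": -1},{"wx": 0,"wy": 0,"wz": 0,"dx": -66,"dy": 99,"dz": 0,"gripper": -1},{"wx": 0,"wy": 0,"wz": 0,"dx": -86,"dy": 129,"dz": 0,"gripper": -1},{"wx": 0,"wy": 0,"wz": 0,"dx": -106,"dy": 159,"dz": 0,"gripper": -1},{"wx": 0,"wy": 0,"wz": 0,"dx": -126,"dy": 189,"dz": 0,"gripper": -1},{"wx": 0,"wy": 0,"wz": 0,"dx": -142,"dy": 215,"dz": 10,"gripper": -1},{"wx": 0,"wy": 0,"wz": 0,"dx": -152,"dy": 230,"dz": 16,"gripper": -1},{"wx": 0,"wy": 0,"wz": 0,"dx": -157,"dy": 238,"dz": 20,"gripper": -1}]'

```text
time_s: 32.57
eef_pos: [0.3984, -0.2347, 0.1925]
ee_rot: [-3.141, 0.001, -0.001]
contact_force: [-0.4, -0.6, -0.0]
finger_gap: 0.161
```

```bash
python3 -c "
from h import *
go(.3995,-.2332,.15,0)
c,im=grab('wrist','w5')
print(proj(c,[[.3995,-.2332,.037],[.3995,-.2332,.045]]))
cv2.imwrite('pics/w5c.png',cv2.resize(im[100:290,160:370],None,fx=3,fy=3,interpolation=cv2.INTER_CUBIC))"
```

```text
t 32.6 pos [ 0.3984 -0.2347  0.1925] yaw -0.1->0.0 q [-0.79 -0.11  1.95 -0.    1.3  -0.79] F [-0.4 -0.6 -0. ] gap 0.161
  d [ 1.2 -1.5 42.5] w [-0.   0.1 -0.1]
[[260.06236875 171.34863301]
 [260.08298655 173.25363531]]
```

View pics/w5c.png

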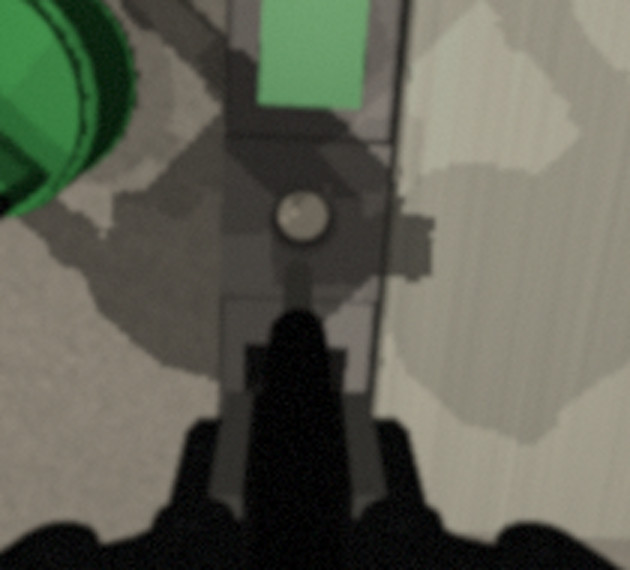

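The button is at crop (302,216), full pixel (260.7,172), against (260,171.3) predicted. It lines up, so I'm descending.

Call:
jog_arm --increments '[{"wx": 0,"wy": 0,"wz": 0,"dx": 0.5,"dy": -0.5,"dz": 8,"gripper": -1},{"wx": 0,"wy": 0,"wz": 0,"dx": 1,"dy": -1,"dz": 18,"gripper": -1},{"wx": 0,"wy": 0,"wz": 0,"dx": 1,"dy": -1,"dz": 28,"gripper": -1},{"wx": 0,"wy": 0,"wz": 0,"dx": 1,"dy": -1,"dz": 36,"gripper": -1},{"wx": 0,"wy": 0,"wz": 0,"dx": 1,"dy": -1,"dz": 42,"gripper": -1},{"wx": 0,"wy": 0,"wz": 0,"dx": 1,"dy": -1,"dz": 46,"gripper": -1},{"wx": 0,"wy": 0,"wz": 0,"dx": 1,"dy": -1,"dz": 46,"gripper": -1},{"wx": 0,"wy": 0,"wz": 0,"dx": 1,"dy": -1,"dz": 46,"gripper": -1},{"wx": 0,"wy": 0,"wz": 0,"dx": 1,"dy": -1,"dz": 46,"gripper": -1},{"wx": 0,"wy": 0,"wz": 0,"dx": 1,"dy": -1,"dz": 46,"gripper": -1}]'

```text
time_s: 33.45
eef_pos: [0.4013, -0.2326, 0.1478]
ee_rot: [3.141, -0.001, 0.002]
contact_force: [0.0, 0.2, -0.4]
finger_gap: 0.158
```

```bash
python3 -c "
from h import *
go(.3998,-.2335,.1294,0)
c,im=grab('top','t7')
cv2.imwrite('pics/t7.png',cv2.resize(im,None,fx=1.5,fy=1.5))
c,im=grab('scene','s9')
cv2.imwrite('pics/s9.png',cv2.resize(im[60:240,80:260],None,fx=3,fy=3))"
```

```text
t 33.5 pos [ 0.4013 -0.2326  0.1478] yaw 0.1->0.0 q [-0.79 -0.05  1.99 -0.    1.2  -0.79] F [ 0.   0.2 -0.4] gap 0.158
  d [-1.5  0.9 18.4] w [ 0.  -0.   0.1]
```

View pics/s9.png

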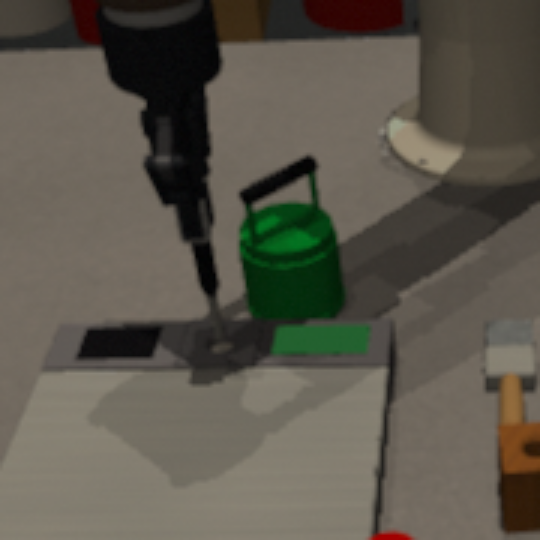

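View pics/t7.png

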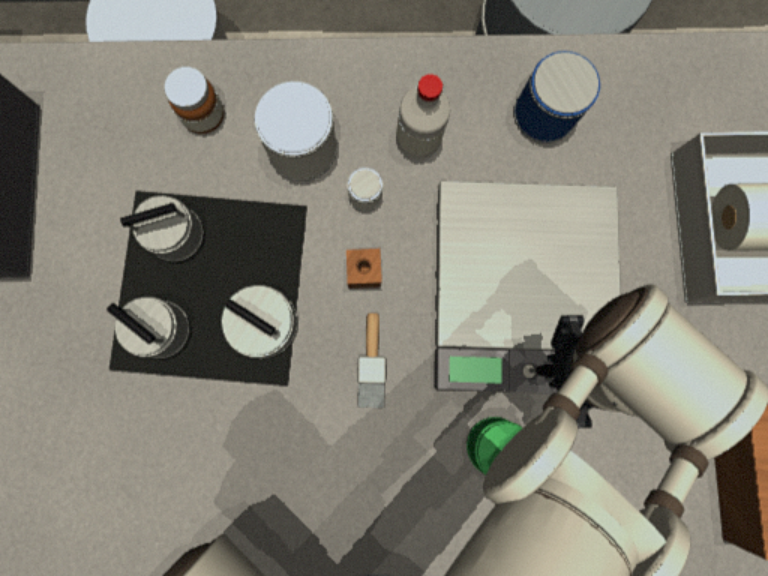

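All canisters are on the mat, the scale is empty, and the stylus tip is over the button. Now I'll press slowly.

Call:
jog_arm --increments '[{"wx": 0,"wy": 0,"wz": 0,"dx": -1,"dy": 0.5,"dz": 3,"gripper": -1},{"wx": 0,"wy": 0,"wz": 0,"dx": -1,"dy": 0.5,"dz": 6,"gripper": -1},{"wx": 0,"wy": 0,"wz": 0,"dx": -1,"dy": 0.5,"dz": 9,"gripper": -1},{"wx": 0,"wy": 0,"wz": 0,"dx": -1,"dy": 0.5,"dz": 11,"gripper": -1},{"wx": 0,"wy": 0,"wz": 0,"dx": -1,"dy": 0.5,"dz": 13,"gripper": -1},{"wx": 0,"wy": 0,"wz": 0,"dx": -1,"dy": 0.5,"dz": 15,"gripper": -1},{"wx": 0,"wy": 0,"wz": 0,"dx": -1,"dy": 0.5,"dz": 16,"gripper": -1},{"wx": 0,"wy": 0,"wz": 0,"dx": -1,"dy": 0.5,"dz": 17,"gripper": -1},{"wx": 0,"wy": 0,"wz": 0,"dx": -1,"dy": 0.5,"dz": 17,"gripper": -1},{"wx": 0,"wy": 0,"wz": 0,"dx": -1,"dy": 0.5,"dz": 17,"gripper": -1}]'

```text
time_s: 34.38
eef_pos: [0.4, -0.2328, 0.1304]
ee_rot: [3.141, 0.0, 0.002]
contact_force: [-1.3, 0.3, 2.8]
finger_gap: 0.163
```

```bash
python3 -c "
from h import *
go(.3998,-.2335,.1294,0)"
```

```text
t 34.4 pos [ 0.4    -0.2328  0.1304] yaw 0.1->0.0 q [-0.79 -0.03  2.   -0.    1.17 -0.79] F [-1.3  0.3  2.8] gap 0.163
  d [-0.2  0.7  1. ] w [0.  0.  0.1]
```

Call:
jog_arm --increments '[{"wx": 0,"wy": 0,"wz": 0,"dx": 0,"dy": 0,"dz": 0.5,"gripper": -1},{"wx": 0,"wy": 0,"wz": 0,"dx": 0,"dy": 0,"dz": 1,"gripper": -1},{"wx": 0,"wy": 0,"wz": 0,"dx": 0,"dy": 0,"dz": 1.5,"gripper": -1},{"wx": 0,"wy": 0,"wz": 0,"dx": 0,"dy": 0,"dz": 2,"gripper": -1},{"wx": 0,"wy": 0,"wz": 0,"dx": 0,"dy": 0,"dz": 2.5,"gripper": -1},{"wx": 0,"wy": 0,"wz": 0,"dx": 0,"dy": 0,"dz": 3,"gripper": -1},{"wx": 0,"wy": 0,"wz": 0,"dx": 0,"dy": 0,"dz": 3,"gripper": -1},{"wx": 0,"wy": 0,"wz": 0,"dx": 0,"dy": 0,"dz": 3,"gripper": -1},{"wx": 0,"wy": 0,"wz": 0,"dx": 0,"dy": 0,"dz": 3,"gripper": -1},{"wx": 0,"wy": 0,"wz": 0,"dx": 0,"dy": 0,"dz": 3,"gripper": -1}]'

```text
time_s: 35.22
eef_pos: [0.4006, -0.2335, 0.1292]
ee_rot: [3.14, -0.001, 0.002]
contact_force: [-4.3, 2.7, 14.3]
finger_gap: 0.161
```

```bash
python3 -c "
from h import *
go(.3998,-.2335,.1294,0)"
```

```text
t 35.2 pos [ 0.4006 -0.2335  0.1292] yaw 0.1->0.0 q [-0.79 -0.03  2.   -0.    1.16 -0.79] F [-4.3  2.7 14.3] gap 0.161
  d [-0.8 -0.  -0.2] w [ 0.1 -0.1  0.1]
```

That's the stop: 14 N with the tip at about 0.032 m, so the button is fully down. I'm lifting and going back to the holder.

Call:
jog_arm --increments '[{"wx": 0,"wy": 0,"wz": 0,"dx": 0,"dy": 0,"dz": -3,"gripper": -1},{"wx": 0,"wy": 0,"wz": 0,"dx": 0,"dy": 0,"dz": -8,"gripper": -1},{"wx": 0,"wy": 0,"wz": 0,"dx": 0,"dy": 0,"dz": -15,"gripper": -1},{"wx": 0,"wy": 0,"wz": 0,"dx": 0,"dy": 0,"dz": -25,"gripper": -1},{"wx": 0,"wy": 0,"wz": 0,"dx": 0,"dy": 0,"dz": -40,"gripper": -1},{"wx": 0,"wy": 0,"wz": 0,"dx": 0,"dy": 0,"dz": -58,"gripper": -1},{"wx": 0,"wy": 0,"wz": 0,"dx": 0,"dy": 0,"dz": -72,"gripper": -1},{"wx": 0,"wy": 0,"wz": 0,"dx": 0,"dy": 0,"dz": -82,"gripper": -1},{"wx": 0,"wy": 0,"wz": 0,"dx": 0,"dy": 0,"dz": -88,"gripper": -1},{"wx": 0,"wy": 0,"wz": 0,"dx": 0,"dy": 0,"dz": -90,"gripper": -1}]'

```text
time_s: 36.05
eef_pos: [0.4003, -0.2331, 0.2183]
ee_rot: [3.14, -0.001, 0.002]
contact_force: [0.4, 0.1, -0.6]
finger_gap: 0.161
```

```bash
python3 -c "
from h import *
go(.5568,.0050,.215,0.1)
c,im=grab('wrist','w6')
cv2.imwrite('pics/w6.png',cv2.resize(im[100:290,160:370],None,fx=3,fy=3,interpolation=cv2.INTER_CUBIC))"
```

```text
t 36.0 pos [ 0.4003 -0.2331  0.2183] yaw 0.1->0.1 q [-0.79 -0.13  1.92  0.    1.36 -0.79] F [ 0.4  0.1 -0.6] gap 0.161
  d [ 156.9 -237.8    3.2] w [ 0.1 -0.1  0. ]
```

View pics/w6.png

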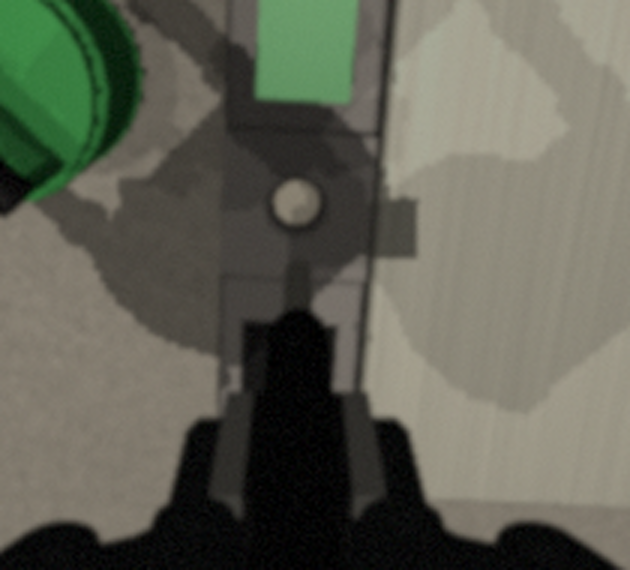

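The button came back up and the stylus hasn't shifted in the grip, with its tip at crop (298,265). I'm returning.

Call:
jog_arm --increments '[{"wx": 0,"wy": 0,"wz": 0,"dx": 10,"dy": -15,"dz": 0,"gripper": -1},{"wx": 0,"wy": 0,"wz": 0,"dx": 26,"dy": -39,"dz": 0,"gripper": -1},{"wx": 0,"wy": 0,"wz": 0,"dx": 46,"dy": -69,"dz": 0,"gripper": -1},{"wx": 0,"wy": 0,"wz": 0,"dx": 66,"dy": -100,"dz": 0,"gripper": -1},{"wx": 0,"wy": 0,"wz": 0,"dx": 86,"dy": -130,"dz": 0,"gripper": -1},{"wx": 0,"wy": 0,"wz": 0,"dx": 106,"dy": -161,"dz": 0,"gripper": -1},{"wx": 0,"wy": 0,"wz": 0,"dx": 126,"dy": -191,"dz": 0,"gripper": -1},{"wx": 0,"wy": 0,"wz": 0,"dx": 142,"dy": -215,"dz": 0,"gripper": -1},{"wx": 0,"wy": 0,"wz": 0,"dx": 152,"dy": -230,"dz": 0,"gripper": -1},{"wx": 0,"wy": 0,"wz": 0,"dx": 156,"dy": -237,"dz": 0,"gripper": -1}]'

```text
time_s: 36.93
eef_pos: [0.5558, 0.0069, 0.2158]
ee_rot: [-3.141, 0.002, 0.004]
contact_force: [-0.3, -0.3, 0.4]
finger_gap: 0.16
```

Call:
jog_arm --increments '[{"wx": 0,"wy": 0,"wz": 0,"dx": 0,"dy": 0,"dz": 5,"gripper": -1},{"wx": 0,"wy": 0,"wz": 0,"dx": 0,"dy": 0,"dz": 12,"gripper": -1},{"wx": 0,"wy": 0,"wz": 0,"dx": 0,"dy": 0,"dz": 20,"gripper": -1},{"wx": 0,"wy": 0,"wz": 0,"dx": 0,"dy": 0,"dz": 26,"gripper": -1},{"wx": 0,"wy": 0,"wz": 0,"dx": 0,"dy": 0,"dz": 30,"gripper": -1},{"wx": 0,"wy": 0,"wz": 0,"dx": 0,"dy": 0,"dz": 30,"gripper": -1},{"wx": 0,"wy": 0,"wz": 0,"dx": 0,"dy": 0,"dz": 30,"gripper": -1},{"wx": 0,"wy": 0,"wz": 0,"dx": 0,"dy": 0,"dz": 30,"gripper": -1},{"wx": 0,"wy": 0,"wz": 0,"dx": 0,"dy": 0,"dz": 30,"gripper": -1},{"wx": 0,"wy": 0,"wz": 0,"dx": 0,"dy": 0,"dz": 30,"gripper": -1}]'

```text
time_s: 37.77
eef_pos: [0.5558, 0.0044, 0.1877]
ee_rot: [3.141, -0.001, 0.002]
contact_force: [0.1, 0.1, -0.6]
finger_gap: 0.161
```

```bash
python3 -c "
from h import *
go(.5568,.0050,.1034,0.1)
c,im=grab('wrist','w7')
cv2.imwrite('pics/w7.png',cv2.resize(im[80:270,160:370],None,fx=3,fy=3,interpolation=cv2.INTER_CUBIC))
c,im=grab('scene','s10')
cv2.imwrite('pics/s10.png',cv2.resize(im[100:280,180:340],None,fx=3,fy=3))"
```

```text
t 37.8 pos [0.5558 0.0044 0.1877] yaw 0.1->0.1 q [-0.21  0.15  1.7  -0.    1.3  -0.21] F [ 0.1  0.1 -0.6] gap 0.161
  d [ 0.9 -0.6 84.3] w [ 0.  -0.1  0. ]
```

View pics/w7.png

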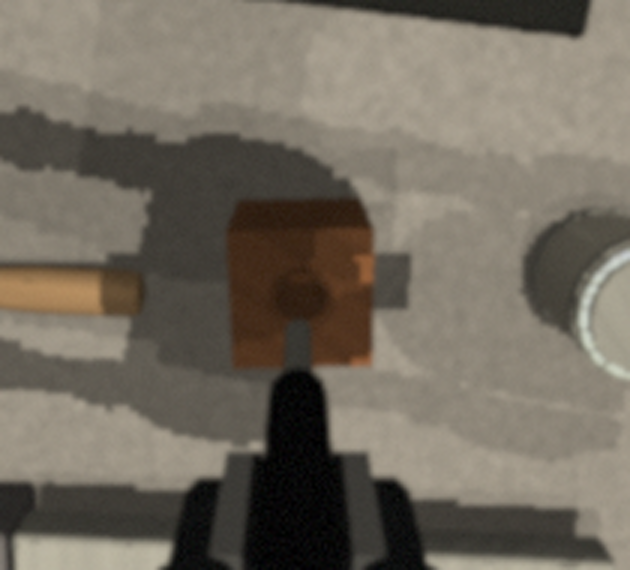

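View pics/s10.png

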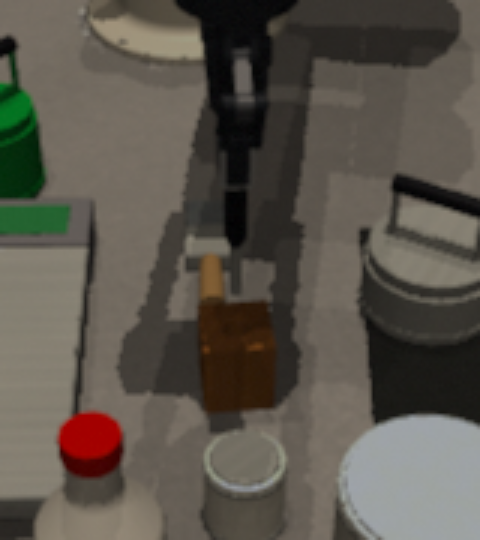

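The hole centre is at crop (302,293) and the tip at (298,322), so a correction of about 1 mm in +x, which matches the pose reading.

Call:
jog_arm --increments '[{"wx": 0,"wy": 0,"wz": 0,"dx": 1,"dy": -0.5,"dz": 4,"gripper": -1},{"wx": 0,"wy": 0,"wz": 0,"dx": 1,"dy": -0.5,"dz": 8,"gripper": -1},{"wx": 0,"wy": 0,"wz": 0,"dx": 1,"dy": -0.5,"dz": 12,"gripper": -1},{"wx": 0,"wy": 0,"wz": 0,"dx": 1,"dy": -0.5,"dz": 16,"gripper": -1},{"wx": 0,"wy": 0,"wz": 0,"dx": 1,"dy": -0.5,"dz": 20,"gripper": -1},{"wx": 0,"wy": 0,"wz": 0,"dx": 1,"dy": -0.5,"dz": 24,"gripper": -1},{"wx": 0,"wy": 0,"wz": 0,"dx": 1,"dy": -0.5,"dz": 28,"gripper": -1},{"wx": 0,"wy": 0,"wz": 0,"dx": 1,"dy": -0.5,"dz": 31,"gripper": -1},{"wx": 0,"wy": 0,"wz": 0,"dx": 1,"dy": -0.5,"dz": 34,"gripper": -1},{"wx": 0,"wy": 0,"wz": 0,"dx": 1,"dy": -0.5,"dz": 36,"gripper": -1}]'

```text
time_s: 38.7
eef_pos: [0.5564, 0.0051, 0.1507]
ee_rot: [-3.142, 0.0, 0.002]
contact_force: [-0.5, -0.9, -1.2]
finger_gap: 0.161
```

```bash
python3 -c "
from h import *
go(.5568,.0050,.1034,0.1)"
```

```text
t 38.7 pos [0.5564 0.0051 0.1507] yaw 0.1->0.1 q [-0.21  0.19  1.73 -0.    1.23 -0.21] F [-0.5 -0.9 -1.2] gap 0.161
  d [ 0.4  0.1 47.3] w [-0.  0.  0.]
```

Call:
jog_arm --increments '[{"wx": 0,"wy": 0,"wz": 0,"dx": 0.4,"dy": 0,"dz": 4,"gripper": -1},{"wx": 0,"wy": 0,"wz": 0,"dx": 0.4,"dy": 0,"dz": 8,"gripper": -1},{"wx": 0,"wy": 0,"wz": 0,"dx": 0.4,"dy": 0,"dz": 12,"gripper": -1},{"wx": 0,"wy": 0,"wz": 0,"dx": 0.4,"dy": 0,"dz": 16,"gripper": -1},{"wx": 0,"wy": 0,"wz": 0,"dx": 0.4,"dy": 0,"dz": 20,"gripper": -1},{"wx": 0,"wy": 0,"wz": 0,"dx": 0.4,"dy": 0,"dz": 24,"gripper": -1},{"wx": 0,"wy": 0,"wz": 0,"dx": 0.4,"dy": 0,"dz": 28,"gripper": -1},{"wx": 0,"wy": 0,"wz": 0,"dx": 0.4,"dy": 0,"dz": 32,"gripper": -1},{"wx": 0,"wy": 0,"wz": 0,"dx": 0.4,"dy": 0,"dz": 35,"gripper": -1},{"wx": 0,"wy": 0,"wz": 0,"dx": 0.4,"dy": 0,"dz": 38,"gripper": -1}]'

```text
time_s: 39.53
eef_pos: [0.5569, 0.0051, 0.1128]
ee_rot: [-3.142, 0.0, 0.002]
contact_force: [0.4, 0.5, -0.1]
finger_gap: 0.158
```

```bash
python3 -c "
from h import *
go(.5568,.0050,.1034,0.1)"
```

```text
t 39.5 pos [0.5569 0.0051 0.1128] yaw 0.1->0.1 q [-0.21  0.23  1.76  0.    1.15 -0.21] F [ 0.4  0.5 -0.1] gap 0.158
  d [-0.1  0.1  9.4] w [-0.  0.  0.]
```

Call:
jog_arm --increments '[{"wx": 0,"wy": 0,"wz": 0,"dx": 0,"dy": 0,"dz": 2,"gripper": -1},{"wx": 0,"wy": 0,"wz": 0,"dx": 0,"dy": 0,"dz": 4,"gripper": -1},{"wx": 0,"wy": 0,"wz": 0,"dx": 0,"dy": 0,"dz": 6,"gripper": -1},{"wx": 0,"wy": 0,"wz": 0,"dx": 0,"dy": 0,"dz": 7,"gripper": -1},{"wx": 0,"wy": 0,"wz": 0,"dx": 0,"dy": 0,"dz": 8,"gripper": -1},{"wx": 0,"wy": 0,"wz": 0,"dx": 0,"dy": 0,"dz": 9,"gripper": -1},{"wx": 0,"wy": 0,"wz": 0,"dx": 0,"dy": 0,"dz": 10,"gripper": -1},{"wx": 0,"wy": 0,"wz": 0,"dx": 0,"dy": 0,"dz": 11,"gripper": -1},{"wx": 0,"wy": 0,"wz": 0,"dx": 0,"dy": 0,"dz": 11,"gripper": -1},{"wx": 0,"wy": 0,"wz": 0,"dx": 0,"dy": 0,"dz": 11,"gripper": -1}]'

```text
time_s: 40.37
eef_pos: [0.5575, 0.0049, 0.1034]
ee_rot: [3.141, -0.001, 0.002]
contact_force: [-1.3, 1.0, 5.7]
finger_gap: 0.16
```

```bash
python3 -c "
from h import *
go(.5568,.0050,.1034,0.1)"
```

```text
t 40.4 pos [0.5575 0.0049 0.1034] yaw 0.1->0.1 q [-0.21  0.25  1.76 -0.    1.13 -0.21] F [-1.3  1.   5.7] gap 0.160
  d [-0.7 -0.1  0. ] w [ 0.  -0.1  0. ]
```

The stylus is on the bottom at the original height, so I'm releasing it and rising.

Call:
jog_arm --increments '[{"wx": 0,"wy": 0,"wz": 0,"dx": 0,"dy": 0,"dz": -0.5,"gripper": -0.4},{"wx": 0,"wy": 0,"wz": 0,"dx": 0,"dy": 0,"dz": -0.5,"gripper": -0.2},{"wx": 0,"wy": 0,"wz": 0,"dx": 0,"dy": 0,"dz": -0.5,"gripper": 0.2},{"wx": 0,"wy": 0,"wz": 0,"dx": 0,"dy": 0,"dz": -0.5,"gripper": 0.2},{"wx": 0,"wy": 0,"wz": 0,"dx": 0,"dy": 0,"dz": -5,"gripper": 0.2},{"wx": 0,"wy": 0,"wz": 0,"dx": 0,"dy": 0,"dz": -30,"gripper": 0.2},{"wx": 0,"wy": 0,"wz": 0,"dx": 0,"dy": 0,"dz": -65,"gripper": 0.2},{"wx": 0,"wy": 0,"wz": 0,"dx": 0,"dy": 0,"dz": -105,"gripper": 0.2},{"wx": 0,"wy": 0,"wz": 0,"dx": 0,"dy": 0,"dz": -140,"gripper": 0.2},{"wx": 0,"wy": 0,"wz": 0,"dx": 0,"dy": 0,"dz": -150,"gripper": 0.2}]'

```text
time_s: 41.2
eef_pos: [0.5598, 0.0045, 0.2596]
ee_rot: [3.139, -0.011, 0.002]
contact_force: [0.7, -0.5, 0.5]
finger_gap: 0.6
```

```bash
python3 -c "
from h import *
go(.5331,.1771,.22,-34)
c,im=grab('scene','s11')
c,im=grab('top','t8')
cv2.imwrite('pics/t8b.png',cv2.resize(im[100:300,50:300],None,fx=3,fy=3,interpolation=cv2.INTER_CUBIC))
"
```

```text
t 41.2 pos [0.5598 0.0045 0.2596] yaw 0.1->-34.0 q [-0.21  0.09  1.61  0.    1.42 -0.21] F [ 0.7 -0.5  0.5] gap 0.600
  d [ -26.8 -172.7   38.9] w [-0.1 -0.6 34.1]
```

View pics/s11.png

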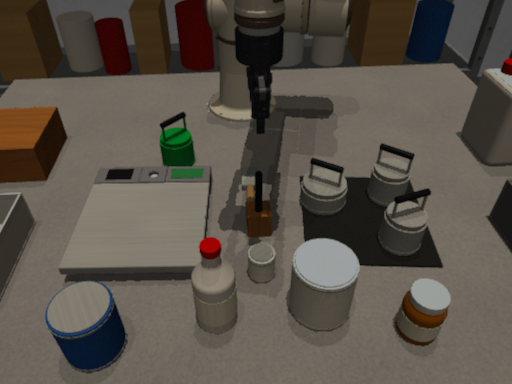

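View pics/t8b.png

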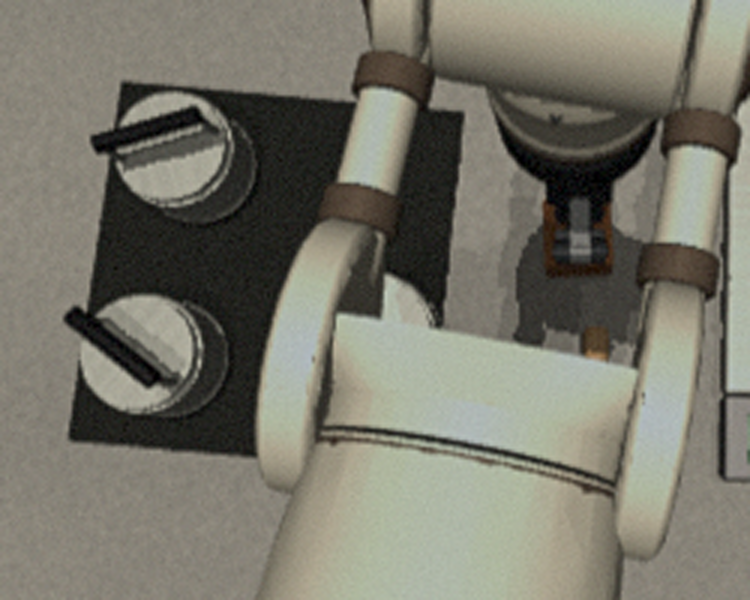

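The stylus is back in the holder, with its top at scene (259,176) as at the start. The canisters haven't moved. I'm going to the squat one.

Call:
jog_arm --increments '[{"wx": 0,"wy": 0,"wz": 6,"dx": -4,"dy": -25,"dz": 0,"gripper": 0.2},{"wx": 0,"wy": 0,"wz": 12,"dx": -9,"dy": -55,"dz": 0,"gripper": 0.2},{"wx": 0,"wy": 0,"wz": 18,"dx": -14,"dy": -90,"dz": 0,"gripper": 0.2},{"wx": 0,"wy": 0,"wz": 24,"dx": -19,"dy": -125,"dz": 10,"gripper": 0.2},{"wx": 0,"wy": 0,"wz": 30,"dx": -24,"dy": -155,"dz": 20,"gripper": 0.2},{"wx": 0,"wy": 0,"wz": 34,"dx": -26,"dy": -171,"dz": 38,"gripper": 0.2},{"wx": 0,"wy": 0,"wz": 34,"dx": -26,"dy": -171,"dz": 58,"gripper": 0.2},{"wx": 0,"wy": 0,"wz": 34,"dx": -26,"dy": -171,"dz": 68,"gripper": 0.2},{"wx": 0,"wy": 0,"wz": 34,"dx": -26,"dy": -171,"dz": 68,"gripper": 0.2},{"wx": 0,"wy": 0,"wz": 34,"dx": -26,"dy": -171,"dz": 68,"gripper": 0.2}]'

```text
time_s: 42.13
eef_pos: [0.5298, 0.1754, 0.1828]
ee_rot: [3.14, 0.002, -0.592]
contact_force: [-0.3, -0.1, 0.7]
finger_gap: 0.597
```

```bash
python3 -c "
from h import *
c,im=grab('wrist','w8')
print(handle(im,c,(235,150,295,280),.107,35))
go(.5331,.1771,.0918,-34)"
```

```text
(array([0.55115987, 0.18609688]), np.float64(94.5968095994926), array([32.30663337, 69.02109056]))
t 42.2 pos [0.5308 0.1754 0.1842] yaw -33.9->-34.0 q [ 0.1   0.16  1.69 -0.    1.29  0.7 ] F [-0.  -0.8  0.1] gap 0.603
  d [ 1.  -2.8 92.4] w [0.  0.  0.1]
```

View pics/w8.png

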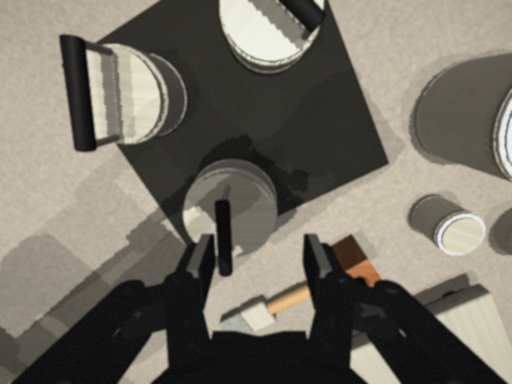

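The squat has been knocked aside since my last look: its bar is at (223,237) instead of under the jaws. I'm measuring it again in two views.

```bash
python3 -c "
from h import *
c=imaging.calibration('wrist'); im=cv2.imread('pics/w8.png')
for z in (.107,.101): print(z,handle(im,c,(208,192,242,285),z,35),handle(im,c,(208,192,242,285),z,45))
cs,sc=grab('scene','s12')
ct,tp=grab('top','t9')
a=cv2.imread('pics/s7.png');b=cv2.imread('pics/s11.png')
cv2.imwrite('pics/cmp.png',np.vstack([cv2.resize(x[140:270,280:440],None,fx=1.5,fy=1.5) for x in (a,b,sc)]))
"
```

```text
0.107 (array([0.48155163, 0.15893078]), np.float64(56.398874875736496), array([12.31781382, 77.03086114])) (array([0.48204461, 0.15869535]), np.float64(57.36039064468116), array([12.97428707, 77.6530205 ]))
0.101 (array([0.47892396, 0.15660768]), np.float64(56.398874875736496), array([12.65494688, 79.1391614 ])) (array([0.47943043, 0.15636579]), np.float64(57.36039064468116), array([13.32938751, 79.77834898]))
```

View pics/cmp.png

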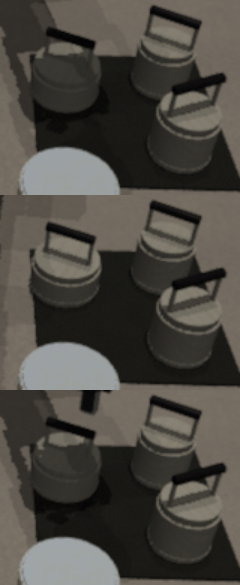

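View pics/t9.png

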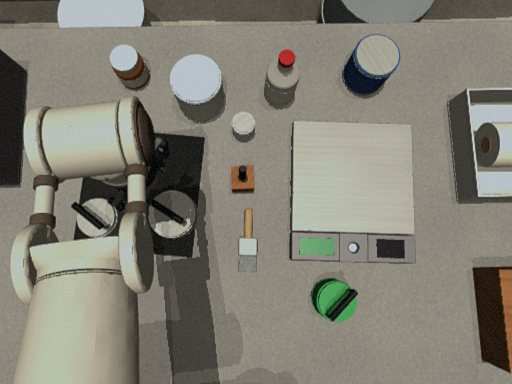

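View pics/s12.png

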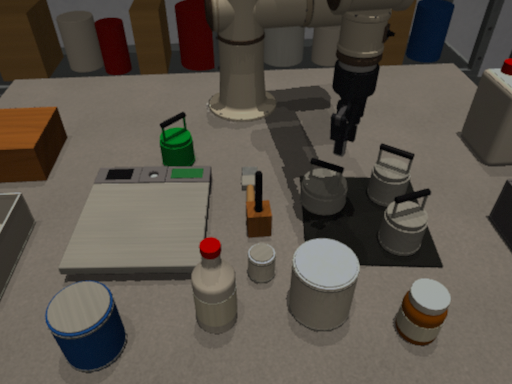

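```bash
python3 -c "
from h import *
ct=imaging.calibration('top')
for f in ('t6','t9'):
    print(f,handle(cv2.imread(f'pics/{f}.png'),ct,(146,185,192,230),.107,30))
import glob
t7=cv2.imread('pics/t7.png'); t7=cv2.resize(t7,(512,384))
cv2.imwrite('pics/t69.png',np.hstack([cv2.resize(x[120:265,60:215],None,fx=1.7,fy=1.7) for x in (cv2.imread('pics/t6.png'),t7,cv2.imread('pics/t9.png'))]))
c=imaging.calibration('wrist'); print(proj(c,[[.533,.177,.107],[.5,.16,.107],[.69,.356,.006],[.663,.094,.006],[.388,.123,.006],[.557,.0048,.156]]))
"
```

```text
t6 (array([0.49270218, 0.16180024]), np.float64(71.85437701364727), array([45.57898055, 82.11009635]))
t9 (array([0.51012501, 0.15725398]), np.float64(67.50232995927342), array([79.91362169, 91.01361427]))
[[258.38834884 194.33405199]
 [238.6237734  228.13156807]
 [290.6788609  -79.78693782]
 [385.3828718  162.8487353 ]
 [192.50641697 255.38905719]
 [395.00835387 357.18944439]]
```

View pics/t69.png

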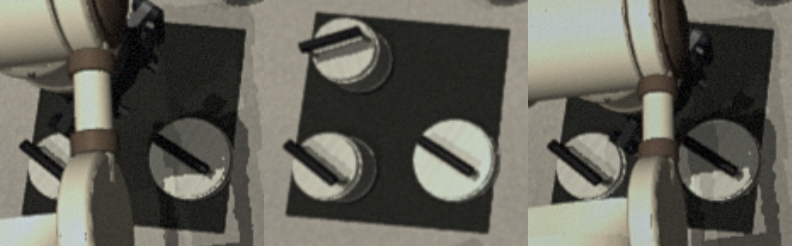

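The middle frame, taken at the press, shows the squat already near the mat's corner, so the knock came right after I released it. I need to know whether it was wholly on the mat when I pressed.

```bash
python3 -c "
from h import *
ct=imaging.calibration('top'); c2=dict(ct); K=ct['intrinsics'].copy(); K[:2]*=1.5; c2['intrinsics']=K
im=cv2.imread('pics/t7.png')
print(handle(im,c2,(222,290,282,342),.107,30),handle(im,c2,(222,290,282,342),.107,38))
# mat in t7
m=(im.max(2)<60).astype(np.uint8); m[:,:90]=0;m[:,330:]=0;m[:170]=0;m[400:]=0
m=cv2.morphologyEx(m,cv2.MORPH_CLOSE,np.ones((9,9)))
cn=max(cv2.findContours(m,0,1)[0],key=cv2.contourArea); ap=cv2.approxPolyDP(cn,8,True).reshape(-1,2); print(ap.tolist())
W=ray(c2,ap,.006); print(np.round(W[:,:2],4).tolist())
cv2.imwrite('pics/t7c.png',cv2.resize(im[270:400,200:320],None,fx=5,fy=5,interpolation=cv2.INTER_CUBIC))
"
```

```text
(array([0.48131605, 0.16014792]), np.float64(55.97096246754715), array([10.25278266, 76.65515131])) (array([0.48057087, 0.16382147]), np.float64(53.773603416622066), array([18.46950076, 84.9027506 ]))
[[136, 192], [134, 213], [121, 218], [130, 236], [120, 303], [108, 310], [162, 341], [125, 311], [134, 297], [159, 297], [177, 332], [155, 357], [133, 356], [114, 336], [110, 368], [286, 384], [305, 207]]
[[0.6897, 0.3571], [0.656, 0.3591], [0.6484, 0.3789], [0.6196, 0.364], [0.5158, 0.3756], [0.5055, 0.3933], [0.4568, 0.3104], [0.5034, 0.3676], [0.5245, 0.3547], [0.5236, 0.3168], [0.4698, 0.2882], [0.4331, 0.3202], [0.4353, 0.3532], [0.4659, 0.3827], [0.4183, 0.3868], [0.3885, 0.124], [0.6602, 0.0936]]
```

View pics/t7c.png

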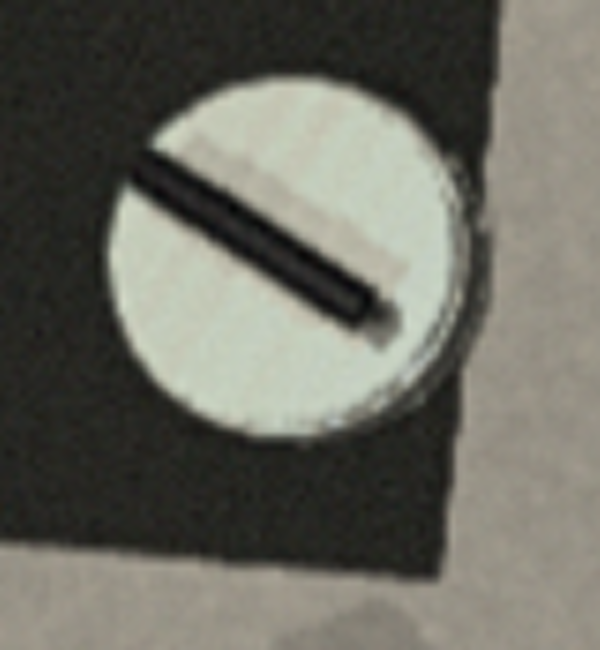

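At the press the squat overhung the mat's right edge by about 5 mm, so it was not wholly on the mat. I'll set it properly on the mat and then zero again, since the order matters.

Call:
jog_arm --increments '[{"wx": 0,"wy": 0,"wz": 0,"dx": -16,"dy": 20,"dz": 0,"gripper": 0.2},{"wx": 0,"wy": 0,"wz": 0,"dx": -32,"dy": 40,"dz": 0,"gripper": 0.2},{"wx": 0,"wy": 0,"wz": 0,"dx": -32,"dy": 40,"dz": 0,"gripper": 0.2},{"wx": 0,"wy": 0,"wz": 0,"dx": -32,"dy": 40,"dz": 10,"gripper": 0.2},{"wx": 0,"wy": 0,"wz": 0,"dx": -32,"dy": 40,"dz": 20,"gripper": 0.2},{"wx": 0,"wy": 0,"wz": 0,"dx": -32,"dy": 40,"dz": 30,"gripper": 0.2},{"wx": 0,"wy": 0,"wz": 0,"dx": -32,"dy": 40,"dz": 30,"gripper": 0.2},{"wx": 0,"wy": 0,"wz": 0,"dx": -32,"dy": 40,"dz": 30,"gripper": 0.2},{"wx": 0,"wy": 0,"wz": 0,"dx": -32,"dy": 40,"dz": 30,"gripper": 0.2},{"wx": 0,"wy": 0,"wz": 0,"dx": -32,"dy": 40,"dz": 30,"gripper": 0.2}]'

```text
time_s: 43.12
eef_pos: [0.4824, 0.1607, 0.1546]
ee_rot: [-3.141, -0.001, -0.592]
contact_force: [-0.7, -0.7, 0.3]
finger_gap: 0.599
```

```bash
python3 -c "
from h import *
go(.4815,.1595,.089,-33.8)
c,im=grab('wrist','w9')
print(handle(im,c,(240,160,290,285),.107,35))
cv2.imwrite('pics/w9.png',cv2.resize(im,None,fx=.8,fy=.8))"
```

```text
t 43.1 pos [0.4824 0.1607 0.1546] yaw -33.9->-33.8 q [ 0.08  0.06  1.86 -0.    1.22  0.68] F [-0.7 -0.7  0.3] gap 0.599
  d [-0.1  1.5 65.6] w [-0.  -0.  -0.1]
(array([0.48079613, 0.15915211]), np.float64(56.62902734862358), array([12.37425907, 76.33622053]))
```

View pics/w9.png

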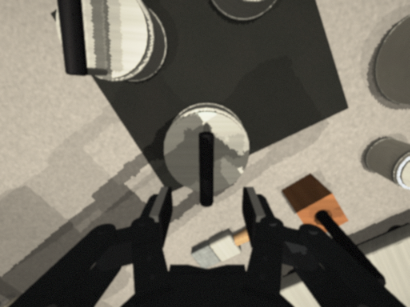

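The bar lies centred between the jaws, at wrist (258,210). I'm grasping it.

Call:
jog_arm --increments '[{"wx": 0,"wy": 0,"wz": 0,"dx": -0.5,"dy": 2,"dz": 15,"gripper": 0.2},{"wx": 0,"wy": 0,"wz": 0,"dx": -0.5,"dy": 2,"dz": 32,"gripper": 0.2},{"wx": 0,"wy": 0,"wz": 0,"dx": -0.5,"dy": 2,"dz": 48,"gripper": 0.2},{"wx": 0,"wy": 0,"wz": 0,"dx": -0.5,"dy": 2,"dz": 60,"gripper": 0.2},{"wx": 0,"wy": 0,"wz": 0,"dx": -0.5,"dy": 2,"dz": 64,"gripper": 0.2},{"wx": 0,"wy": 0,"wz": 0,"dx": -0.5,"dy": 2,"dz": 64,"gripper": 0.2},{"wx": 0,"wy": 0,"wz": 0,"dx": -0.5,"dy": 2,"dz": 64,"gripper": -1},{"wx": 0,"wy": 0,"wz": 0,"dx": -0.5,"dy": 2,"dz": 64,"gripper": -1},{"wx": 0,"wy": 0,"wz": 0,"dx": -0.5,"dy": 2,"dz": 64,"gripper": -1},{"wx": 0,"wy": 0,"wz": 0,"dx": -0.5,"dy": 2,"dz": 64,"gripper": -1}]' --grip_force 60

```text
time_s: 44.0
eef_pos: [0.4808, 0.1596, 0.0913]
ee_rot: [-3.14, -0.001, -0.592]
contact_force: [-2.1, 1.7, 4.5]
finger_gap: 0.139
```

Call:
jog_arm --increments '[{"wx": 0,"wy": 0,"wz": 0,"dx": 0,"dy": 0,"dz": 0,"gripper": -1},{"wx": 0,"wy": 0,"wz": 0,"dx": 0,"dy": 0,"dz": 0,"gripper": -1},{"wx": 0,"wy": 0,"wz": 0,"dx": 0,"dy": 0,"dz": 0,"gripper": -1},{"wx": 0,"wy": 0,"wz": 0,"dx": 0,"dy": 0,"dz": -3,"gripper": -1},{"wx": 0,"wy": 0,"wz": 0,"dx": 0,"dy": 0,"dz": -6,"gripper": -1},{"wx": 0,"wy": 0,"wz": 0,"dx": 0,"dy": 0,"dz": -10,"gripper": -1},{"wx": 0,"wy": 0,"wz": 0,"dx": 0,"dy": 0,"dz": -15,"gripper": -1},{"wx": 0,"wy": 0,"wz": 0,"dx": 0,"dy": 0,"dz": -20,"gripper": -1},{"wx": 0,"wy": 0,"wz": 0,"dx": 0,"dy": 0,"dz": -24,"gripper": -1},{"wx": 0,"wy": 0,"wz": 0,"dx": 0,"dy": 0,"dz": -26,"gripper": -1}]'

```text
time_s: 44.83
eef_pos: [0.4807, 0.1592, 0.1171]
ee_rot: [-3.141, -0.001, -0.592]
contact_force: [1.3, -0.4, -4.9]
finger_gap: 0.14
```

```bash
python3 -c "
from h import *
go(.534,.180,.115)"
```

```text
t 44.8 pos [0.4807 0.1592 0.1171] yaw -33.9->-33.9 q [ 0.08  0.1   1.9  -0.    1.14  0.67] F [ 1.3 -0.4 -4.9] gap 0.140
  d [ 32.6 -46.9   2.2] w [-0.  -0.1  0. ]
```

Call:
jog_arm --increments '[{"wx": 0,"wy": 0,"wz": 0,"dx": 3,"dy": -4,"dz": 0,"gripper": -1},{"wx": 0,"wy": 0,"wz": 0,"dx": 9,"dy": -13,"dz": 0,"gripper": -1},{"wx": 0,"wy": 0,"wz": 0,"dx": 17,"dy": -24,"dz": 0,"gripper": -1},{"wx": 0,"wy": 0,"wz": 0,"dx": 24,"dy": -35,"dz": 0,"gripper": -1},{"wx": 0,"wy": 0,"wz": 0,"dx": 30,"dy": -43,"dz": 0,"gripper": -1},{"wx": 0,"wy": 0,"wz": 0,"dx": 33,"dy": -47,"dz": 4,"gripper": -1},{"wx": 0,"wy": 0,"wz": 0,"dx": 33,"dy": -47,"dz": 9,"gripper": -1},{"wx": 0,"wy": 0,"wz": 0,"dx": 33,"dy": -47,"dz": 14,"gripper": -1},{"wx": 0,"wy": 0,"wz": 0,"dx": 33,"dy": -47,"dz": 18,"gripper": -1},{"wx": 0,"wy": 0,"wz": 0,"dx": 33,"dy": -47,"dz": 21,"gripper": -1}]'

```text
time_s: 45.67
eef_pos: [0.5326, 0.1796, 0.0939]
ee_rot: [3.14, 0.002, -0.592]
contact_force: [-1.1, -0.1, -4.8]
finger_gap: 0.139
```

Call:
jog_arm --increments '[{"wx": 0,"wy": 0,"wz": 0,"dx": 0,"dy": 0,"dz": 0.7,"gripper": -1},{"wx": 0,"wy": 0,"wz": 0,"dx": 0,"dy": 0,"dz": 1.4,"gripper": -1},{"wx": 0,"wy": 0,"wz": 0,"dx": 0,"dy": 0,"dz": 2.1,"gripper": -1},{"wx": 0,"wy": 0,"wz": 0,"dx": 0,"dy": 0,"dz": 2.8,"gripper": -1},{"wx": 0,"wy": 0,"wz": 0,"dx": 0,"dy": 0,"dz": 3.5,"gripper": -1},{"wx": 0,"wy": 0,"wz": 0,"dx": 0,"dy": 0,"dz": 4.2,"gripper": -1},{"wx": 0,"wy": 0,"wz": 0,"dx": 0,"dy": 0,"dz": 5,"gripper": -1},{"wx": 0,"wy": 0,"wz": 0,"dx": 0,"dy": 0,"dz": 5.5,"gripper": -1},{"wx": 0,"wy": 0,"wz": 0,"dx": 0,"dy": 0,"dz": 6,"gripper": -1},{"wx": 0,"wy": 0,"wz": 0,"dx": 0,"dy": 0,"dz": 6,"gripper": -1}]'

```text
time_s: 46.5
eef_pos: [0.5342, 0.1801, 0.0916]
ee_rot: [-3.141, -0.0, -0.591]
contact_force: [-8.2, -1.1, 10.6]
finger_gap: 0.14
```

It's down. I'll ease off, release slowly and rise straight up.

Call:
jog_arm --increments '[{"wx": 0,"wy": 0,"wz": 0,"dx": 0,"dy": 0,"dz": -1,"gripper": -1},{"wx": 0,"wy": 0,"wz": 0,"dx": 0,"dy": 0,"dz": -2,"gripper": -0.6},{"wx": 0,"wy": 0,"wz": 0,"dx": 0,"dy": 0,"dz": -2,"gripper": -0.3},{"wx": 0,"wy": 0,"wz": 0,"dx": 0,"dy": 0,"dz": -2,"gripper": 0.0},{"wx": 0,"wy": 0,"wz": 0,"dx": 0,"dy": 0,"dz": -2,"gripper": 0.0},{"wx": 0,"wy": 0,"wz": 0,"dx": 0,"dy": 0,"dz": -2,"gripper": 0.0},{"wx": 0,"wy": 0,"wz": 0,"dx": 0,"dy": 0,"dz": -12,"gripper": 0.0},{"wx": 0,"wy": 0,"wz": 0,"dx": 0,"dy": 0,"dz": -40,"gripper": 0.0},{"wx": 0,"wy": 0,"wz": 0,"dx": 0,"dy": 0,"dz": -80,"gripper": 0.0},{"wx": 0,"wy": 0,"wz": 0,"dx": 0,"dy": 0,"dz": -115,"gripper": 0.0}]'

```text
time_s: 47.33
eef_pos: [0.5335, 0.1798, 0.2062]
ee_rot: [3.141, 0.0, -0.592]
contact_force: [1.3, 0.3, 0.2]
finger_gap: 0.502
```

```bash
python3 -c "
from h import *
c,im=grab('wrist','w10')
for y0 in (130,): print(handle(im,c,(235,y0,290,290),.107,35))
go(.5568,.0050,.25,0.1)
cv2.imwrite('pics/w10.png',cv2.resize(im,None,fx=.8,fy=.8))"
```

```text
(array([0.52594976, 0.18232528]), np.float64(56.59105585718184), array([27.74603685, 80.02907335]))
t 47.4 pos [0.5381 0.1805 0.2153] yaw -33.9->0.1 q [ 0.11  0.14  1.65 -0.    1.34  0.7 ] F [3.4 0.6 5.2] gap 0.500
  d [113.7 134.9 -34.8] w [ -0.3  -0.7 -34. ]
```

View pics/w10.png

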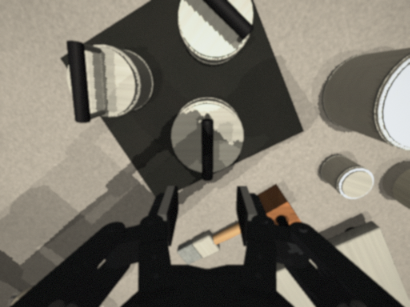

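The squat stands at (259,185), clear of the mat edges. Now the stylus again.

Call:
jog_arm --increments '[{"wx": 0,"wy": 0,"wz": -6,"dx": 10,"dy": 12,"dz": -20,"gripper": 0.2},{"wx": 0,"wy": 0,"wz": -12,"dx": 28,"dy": 33,"dz": -34,"gripper": 0.2},{"wx": 0,"wy": 0,"wz": -18,"dx": 48,"dy": 57,"dz": -34,"gripper": 0.2},{"wx": 0,"wy": 0,"wz": -24,"dx": 70,"dy": 83,"dz": -34,"gripper": 0.2},{"wx": 0,"wy": 0,"wz": -30,"dx": 92,"dy": 109,"dz": -34,"gripper": 0.2},{"wx": 0,"wy": 0,"wz": -34,"dx": 108,"dy": 128,"dz": -34,"gripper": 0.2},{"wx": 0,"wy": 0,"wz": -34,"dx": 114,"dy": 135,"dz": -34,"gripper": 0.2},{"wx": 0,"wy": 0,"wz": -34,"dx": 114,"dy": 135,"dz": -34,"gripper": 0.2},{"wx": 0,"wy": 0,"wz": -34,"dx": 114,"dy": 135,"dz": -34,"gripper": 0.2},{"wx": 0,"wy": 0,"wz": -34,"dx": 114,"dy": 135,"dz": -34,"gripper": 0.2}]'

```text
time_s: 48.22
eef_pos: [0.5531, 0.0055, 0.2383]
ee_rot: [-3.141, -0.0, 0.002]
contact_force: [-0.3, 0.3, -0.4]
finger_gap: 0.6
```

```bash
python3 -c "
from h import *
c,im=grab('wrist','w11')
go(.5568,.0050,.1034,0.1)
print(proj(c,[[.557,.0048,.156],[.557,.0048,.06]]))
cv2.imwrite('pics/w11c.png',cv2.resize(im[130:270,180:340],None,fx=4,fy=4,interpolation=cv2.INTER_CUBIC))"
```

```text
t 48.3 pos [0.5531 0.0057 0.2383] yaw 0.2->0.1 q [-0.21  0.1   1.65  0.    1.39 -0.21] F [ 0.1  0.2 -0.1] gap 0.600
  d [  3.7   0.8 134.9] w [-0.  -0.   0.1]
[[263.3421635  195.71657239]
 [262.12907485 168.24298597]]
```

View pics/w11c.png

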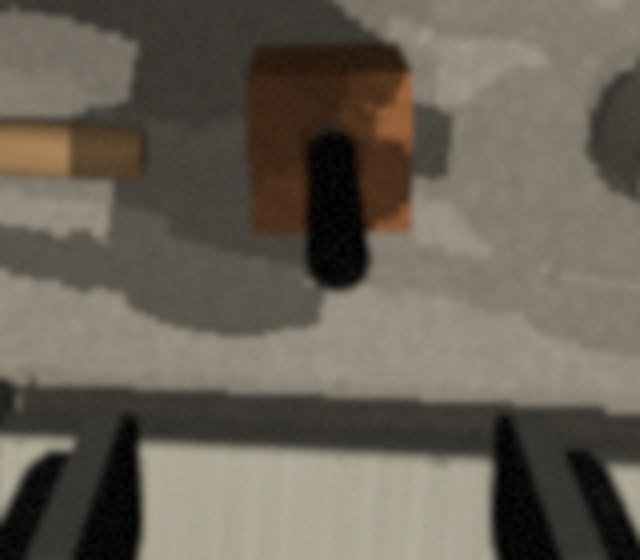

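The stylus top is at (264.5,194.5), against (263.3,195.7) predicted, so it is upright in place.

Call:
jog_arm --increments '[{"wx": 0,"wy": 0,"wz": 0,"dx": 2,"dy": 0.5,"dz": 20,"gripper": 0.2},{"wx": 0,"wy": 0,"wz": 0,"dx": 3.8,"dy": 0.5,"dz": 45,"gripper": 0.2},{"wx": 0,"wy": 0,"wz": 0,"dx": 3.8,"dy": 0.5,"dz": 70,"gripper": 0.2},{"wx": 0,"wy": 0,"wz": 0,"dx": 3.8,"dy": 0.5,"dz": 95,"gripper": 0.2},{"wx": 0,"wy": 0,"wz": 0,"dx": 3.8,"dy": 0.5,"dz": 115,"gripper": 0.2},{"wx": 0,"wy": 0,"wz": 0,"dx": 3.8,"dy": 0.5,"dz": 128,"gripper": 0.2},{"wx": 0,"wy": 0,"wz": 0,"dx": 3.8,"dy": 0.5,"dz": 133,"gripper": 0.2},{"wx": 0,"wy": 0,"wz": 0,"dx": 3.8,"dy": 0.5,"dz": 133,"gripper": 0.2},{"wx": 0,"wy": 0,"wz": 0,"dx": 3.8,"dy": 0.5,"dz": 133,"gripper": 0.2},{"wx": 0,"wy": 0,"wz": 0,"dx": 3.8,"dy": 0.5,"dz": 133,"gripper": 0.2}]'

```text
time_s: 49.1
eef_pos: [0.5581, 0.004, 0.1067]
ee_rot: [3.141, -0.003, 0.002]
contact_force: [0.4, -1.5, 0.4]
finger_gap: 0.605
```

```bash
python3 -c "
from h import *
go(.5568,.0050,.1034,0.1)"
```

```text
t 49.1 pos [0.5581 0.004  0.1067] yaw 0.1->0.1 q [-0.21  0.24  1.76  0.    1.14 -0.21] F [ 0.4 -1.5  0.4] gap 0.605
  d [-1.3 -1.   3.3] w [ 0.  -0.1  0. ]
```

Call:
jog_arm --increments '[{"wx": 0,"wy": 0,"wz": 0,"dx": -0.8,"dy": -0.6,"dz": 2,"gripper": 0.2},{"wx": 0,"wy": 0,"wz": 0,"dx": -0.8,"dy": -0.6,"dz": 2,"gripper": 0.2},{"wx": 0,"wy": 0,"wz": 0,"dx": -0.8,"dy": -0.6,"dz": 2,"gripper": -0.2},{"wx": 0,"wy": 0,"wz": 0,"dx": -0.8,"dy": -0.6,"dz": 2,"gripper": -0.5},{"wx": 0,"wy": 0,"wz": 0,"dx": -0.8,"dy": -0.6,"dz": 2,"gripper": -0.5},{"wx": 0,"wy": 0,"wz": 0,"dx": -0.8,"dy": -0.6,"dz": 2,"gripper": -1},{"wx": 0,"wy": 0,"wz": 0,"dx": -0.8,"dy": -0.6,"dz": 2,"gripper": -1},{"wx": 0,"wy": 0,"wz": 0,"dx": -0.8,"dy": -0.6,"dz": 2,"gripper": -1},{"wx": 0,"wy": 0,"wz": 0,"dx": -0.8,"dy": -0.6,"dz": 2,"gripper": -1},{"wx": 0,"wy": 0,"wz": 0,"dx": -0.8,"dy": -0.6,"dz": 2,"gripper": -1}]' --grip_force 50

```text
time_s: 49.93
eef_pos: [0.5563, 0.0043, 0.1034]
ee_rot: [3.141, -0.0, 0.002]
contact_force: [-0.5, -0.2, 2.8]
finger_gap: 0.161
```

```bash
python3 -c "
from h import *
go(.5568,.0050,.1034,0.1)"
```

```text
t 49.9 pos [0.5563 0.0043 0.1034] yaw 0.1->0.1 q [-0.21  0.24  1.76 -0.    1.13 -0.21] F [-0.5 -0.2  2.8] gap 0.161
  d [ 0.5 -0.7  0. ] w [ 0. -0.  0.]
```

Call:
jog_arm --increments '[{"wx": 0,"wy": 0,"wz": 0,"dx": 0,"dy": 0,"dz": 0,"gripper": -1},{"wx": 0,"wy": 0,"wz": 0,"dx": 0,"dy": 0,"dz": -4,"gripper": -1},{"wx": 0,"wy": 0,"wz": 0,"dx": 0,"dy": 0,"dz": -10,"gripper": -1},{"wx": 0,"wy": 0,"wz": 0,"dx": 0,"dy": 0,"dz": -20,"gripper": -1},{"wx": 0,"wy": 0,"wz": 0,"dx": 0,"dy": 0,"dz": -32,"gripper": -1},{"wx": 0,"wy": 0,"wz": 0,"dx": 0,"dy": 0,"dz": -48,"gripper": -1},{"wx": 0,"wy": 0,"wz": 0,"dx": 0,"dy": 0,"dz": -66,"gripper": -1},{"wx": 0,"wy": 0,"wz": 0,"dx": 0,"dy": 0,"dz": -84,"gripper": -1},{"wx": 0,"wy": 0,"wz": 0,"dx": 0,"dy": 0,"dz": -100,"gripper": -1},{"wx": 0,"wy": 0,"wz": 0,"dx": 0,"dy": 0,"dz": -110,"gripper": -1}]'

```text
time_s: 50.77
eef_pos: [0.5573, 0.0041, 0.2167]
ee_rot: [3.141, -0.004, 0.002]
contact_force: [-0.2, 0.2, -0.6]
finger_gap: 0.161
```

Call:
jog_arm --increments '[{"wx": 0,"wy": 0,"wz": 0,"dx": -10,"dy": 15,"dz": 0,"gripper": -1},{"wx": 0,"wy": 0,"wz": 0,"dx": -26,"dy": 39,"dz": 0,"gripper": -1},{"wx": 0,"wy": 0,"wz": 0,"dx": -46,"dy": 69,"dz": 0,"gripper": -1},{"wx": 0,"wy": 0,"wz": 0,"dx": -66,"dy": 99,"dz": 0,"gripper": -1},{"wx": 0,"wy": 0,"wz": 0,"dx": -86,"dy": 129,"dz": 0,"gripper": -1},{"wx": 0,"wy": 0,"wz": 0,"dx": -106,"dy": 159,"dz": 0,"gripper": -1},{"wx": 0,"wy": 0,"wz": 0,"dx": -126,"dy": 189,"dz": 0,"gripper": -1},{"wx": 0,"wy": 0,"wz": 0,"dx": -142,"dy": 215,"dz": 10,"gripper": -1},{"wx": 0,"wy": 0,"wz": 0,"dx": -152,"dy": 230,"dz": 16,"gripper": -1},{"wx": 0,"wy": 0,"wz": 0,"dx": -157,"dy": 238,"dz": 20,"gripper": -1}]'

```text
time_s: 51.6
eef_pos: [0.3982, -0.2356, 0.1932]
ee_rot: [3.141, 0.0, -0.001]
contact_force: [0.2, -0.3, -0.4]
finger_gap: 0.157
```

```bash
python3 -c "
from h import *
go(.3998,-.2335,.15,0)
c,im=grab('top','t10')
print(handle(im,c,(150,180,195,225),.107,30))
cv2.imwrite('pics/t10.png',cv2.resize(im,None,fx=1.5,fy=1.5,interpolation=cv2.INTER_CUBIC))"
```

```text
t 51.6 pos [ 0.3982 -0.2356  0.1932] yaw -0.1->0.0 q [-0.8  -0.11  1.94 -0.    1.3  -0.8 ] F [ 0.2 -0.3 -0.4] gap 0.157
  d [ 1.6 -2.2 43.2] w [ 0.   0.  -0.1]
(array([0.52867393, 0.17284013]), np.float64(55.61713347357484), array([11.61057608, 56.34256267]))
```

View pics/t10.png

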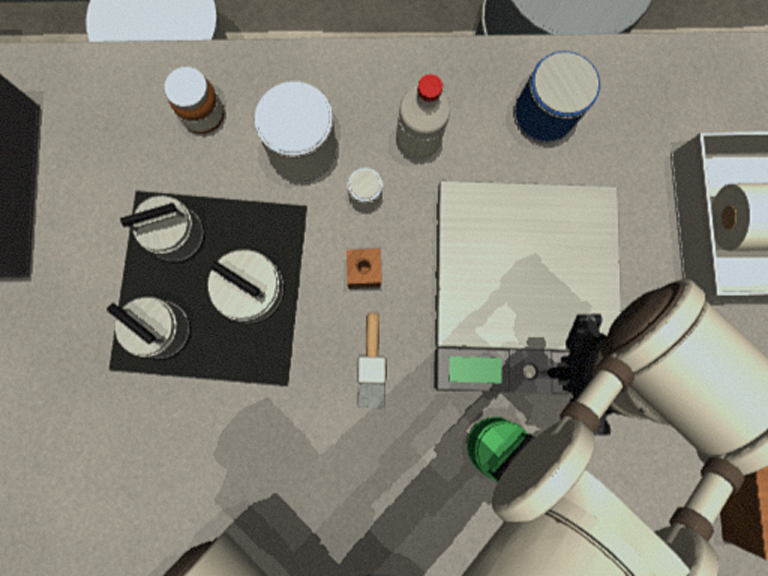

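All three now stand well inside the mat, with the squat at (245,285) in the enlarged view, and the scale is empty. I'm pressing again.

Call:
jog_arm --increments '[{"wx": 0,"wy": 0,"wz": 0,"dx": 0.5,"dy": -1,"dz": 8,"gripper": -1},{"wx": 0,"wy": 0,"wz": 0,"dx": 1,"dy": -1.5,"dz": 18,"gripper": -1},{"wx": 0,"wy": 0,"wz": 0,"dx": 1,"dy": -1.5,"dz": 28,"gripper": -1},{"wx": 0,"wy": 0,"wz": 0,"dx": 1,"dy": -1.5,"dz": 36,"gripper": -1},{"wx": 0,"wy": 0,"wz": 0,"dx": 1,"dy": -1.5,"dz": 42,"gripper": -1},{"wx": 0,"wy": 0,"wz": 0,"dx": 1,"dy": -1.5,"dz": 46,"gripper": -1},{"wx": 0,"wy": 0,"wz": 0,"dx": 1,"dy": -1.5,"dz": 46,"gripper": -1},{"wx": 0,"wy": 0,"wz": 0,"dx": 1,"dy": -1.5,"dz": 46,"gripper": -1},{"wx": 0,"wy": 0,"wz": 0,"dx": 1,"dy": -1.5,"dz": 46,"gripper": -1},{"wx": 0,"wy": 0,"wz": 0,"dx": 1,"dy": -1.5,"dz": 46,"gripper": -1}]'

```text
time_s: 52.48
eef_pos: [0.4009, -0.2328, 0.1477]
ee_rot: [3.141, -0.001, 0.002]
contact_force: [-0.3, -0.5, -0.0]
finger_gap: 0.161
```

```bash
python3 -c "
from h import *
go(.3998,-.2335,.1294,0)"
```

```text
t 52.5 pos [ 0.4009 -0.2328  0.1477] yaw 0.1->0.0 q [-0.79 -0.05  1.99  0.    1.2  -0.79] F [-0.3 -0.5 -0. ] gap 0.161
  d [-1.2  0.7 18.3] w [ 0.  -0.   0.1]
```

Call:
jog_arm --increments '[{"wx": 0,"wy": 0,"wz": 0,"dx": -1,"dy": 0.5,"dz": 3,"gripper": -1},{"wx": 0,"wy": 0,"wz": 0,"dx": -1,"dy": 0.5,"dz": 6,"gripper": -1},{"wx": 0,"wy": 0,"wz": 0,"dx": -1,"dy": 0.5,"dz": 9,"gripper": -1},{"wx": 0,"wy": 0,"wz": 0,"dx": -1,"dy": 0.5,"dz": 11,"gripper": -1},{"wx": 0,"wy": 0,"wz": 0,"dx": -1,"dy": 0.5,"dz": 13,"gripper": -1},{"wx": 0,"wy": 0,"wz": 0,"dx": -1,"dy": 0.5,"dz": 15,"gripper": -1},{"wx": 0,"wy": 0,"wz": 0,"dx": -1,"dy": 0.5,"dz": 16,"gripper": -1},{"wx": 0,"wy": 0,"wz": 0,"dx": -1,"dy": 0.5,"dz": 17,"gripper": -1},{"wx": 0,"wy": 0,"wz": 0,"dx": -1,"dy": 0.5,"dz": 17,"gripper": -1},{"wx": 0,"wy": 0,"wz": 0,"dx": -1,"dy": 0.5,"dz": 17,"gripper": -1}]'

```text
time_s: 53.32
eef_pos: [0.3996, -0.233, 0.1304]
ee_rot: [3.141, 0.0, 0.002]
contact_force: [-1.5, 0.3, 2.9]
finger_gap: 0.161
```

Call:
jog_arm --increments '[{"wx": 0,"wy": 0,"wz": 0,"dx": 0,"dy": 0,"dz": 0.5,"gripper": -1},{"wx": 0,"wy": 0,"wz": 0,"dx": 0,"dy": 0,"dz": 1,"gripper": -1},{"wx": 0,"wy": 0,"wz": 0,"dx": 0,"dy": 0,"dz": 1.5,"gripper": -1},{"wx": 0,"wy": 0,"wz": 0,"dx": 0,"dy": 0,"dz": 2,"gripper": -1},{"wx": 0,"wy": 0,"wz": 0,"dx": 0,"dy": 0,"dz": 2.5,"gripper": -1},{"wx": 0,"wy": 0,"wz": 0,"dx": 0,"dy": 0,"dz": 3,"gripper": -1},{"wx": 0,"wy": 0,"wz": 0,"dx": 0,"dy": 0,"dz": 3,"gripper": -1},{"wx": 0,"wy": 0,"wz": 0,"dx": 0,"dy": 0,"dz": 3,"gripper": -1},{"wx": 0,"wy": 0,"wz": 0,"dx": 0,"dy": 0,"dz": 3,"gripper": -1},{"wx": 0,"wy": 0,"wz": 0,"dx": 0,"dy": 0,"dz": 3,"gripper": -1}]'

```text
time_s: 54.15
eef_pos: [0.4002, -0.2337, 0.1291]
ee_rot: [3.14, -0.001, 0.002]
contact_force: [-3.5, 2.7, 14.3]
finger_gap: 0.164
```

```bash
python3 -c "
from h import *
go(.3998,-.2335,.1294,0)
c,im=grab('top','t11')
cv2.imwrite('pics/t11.png',cv2.resize(im[100:280,40:440],None,fx=2,fy=2,interpolation=cv2.INTER_CUBIC))"
```

```text
t 54.1 pos [ 0.4002 -0.2337  0.1291] yaw 0.1->0.0 q [-0.79 -0.03  2.01 -0.    1.16 -0.79] F [-3.5  2.7 14.3] gap 0.164
  d [-0.4 -0.2 -0.3] w [ 0.1 -0.1  0.1]
```

View pics/t11.png

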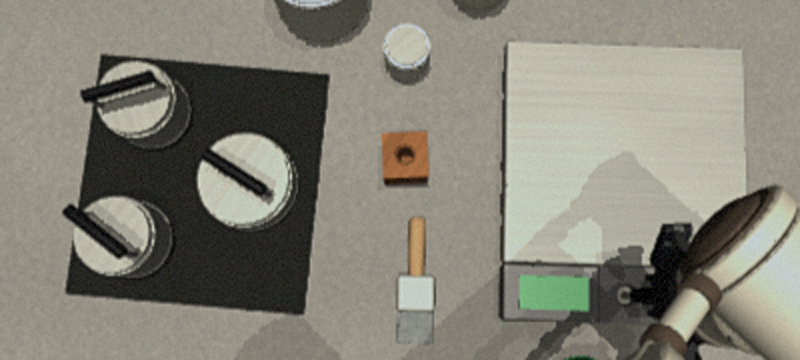

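The button is fully down (14 N, tip at 0.032 m), with all three canisters wholly on the mat at that moment. I'm taking the stylus back.

Call:
jog_arm --increments '[{"wx": 0,"wy": 0,"wz": 0,"dx": 0,"dy": 0,"dz": -3,"gripper": -1},{"wx": 0,"wy": 0,"wz": 0,"dx": 0,"dy": 0,"dz": -8,"gripper": -1},{"wx": 0,"wy": 0,"wz": 0,"dx": 0,"dy": 0,"dz": -15,"gripper": -1},{"wx": 0,"wy": 0,"wz": 0,"dx": 0,"dy": 0,"dz": -25,"gripper": -1},{"wx": 0,"wy": 0,"wz": 0,"dx": 0,"dy": 0,"dz": -40,"gripper": -1},{"wx": 0,"wy": 0,"wz": 0,"dx": 0,"dy": 0,"dz": -58,"gripper": -1},{"wx": 0,"wy": 0,"wz": 0,"dx": 0,"dy": 0,"dz": -72,"gripper": -1},{"wx": 0,"wy": 0,"wz": 0,"dx": 0,"dy": 0,"dz": -82,"gripper": -1},{"wx": 0,"wy": 0,"wz": 0,"dx": 0,"dy": 0,"dz": -88,"gripper": -1},{"wx": 0,"wy": 0,"wz": 0,"dx": 0,"dy": 0,"dz": -90,"gripper": -1}]'

```text
time_s: 55.03
eef_pos: [0.4, -0.2333, 0.2183]
ee_rot: [3.14, -0.001, 0.002]
contact_force: [0.5, 0.2, 0.2]
finger_gap: 0.161
```

Call:
jog_arm --increments '[{"wx": 0,"wy": 0,"wz": 0,"dx": 10,"dy": -15,"dz": 0,"gripper": -1},{"wx": 0,"wy": 0,"wz": 0,"dx": 26,"dy": -39,"dz": 0,"gripper": -1},{"wx": 0,"wy": 0,"wz": 0,"dx": 46,"dy": -69,"dz": 0,"gripper": -1},{"wx": 0,"wy": 0,"wz": 0,"dx": 66,"dy": -100,"dz": 0,"gripper": -1},{"wx": 0,"wy": 0,"wz": 0,"dx": 86,"dy": -130,"dz": 0,"gripper": -1},{"wx": 0,"wy": 0,"wz": 0,"dx": 106,"dy": -161,"dz": 0,"gripper": -1},{"wx": 0,"wy": 0,"wz": 0,"dx": 126,"dy": -191,"dz": 0,"gripper": -1},{"wx": 0,"wy": 0,"wz": 0,"dx": 142,"dy": -215,"dz": 0,"gripper": -1},{"wx": 0,"wy": 0,"wz": 0,"dx": 152,"dy": -230,"dz": 0,"gripper": -1},{"wx": 0,"wy": 0,"wz": 0,"dx": 156,"dy": -237,"dz": 0,"gripper": -1}]'

```text
time_s: 55.87
eef_pos: [0.5555, 0.0067, 0.216]
ee_rot: [-3.141, 0.002, 0.004]
contact_force: [-0.1, -0.1, 0.2]
finger_gap: 0.159
```

Call:
jog_arm --increments '[{"wx": 0,"wy": 0,"wz": 0,"dx": 0,"dy": 0,"dz": 5,"gripper": -1},{"wx": 0,"wy": 0,"wz": 0,"dx": 0,"dy": 0,"dz": 12,"gripper": -1},{"wx": 0,"wy": 0,"wz": 0,"dx": 0,"dy": 0,"dz": 20,"gripper": -1},{"wx": 0,"wy": 0,"wz": 0,"dx": 0,"dy": 0,"dz": 26,"gripper": -1},{"wx": 0,"wy": 0,"wz": 0,"dx": 0,"dy": 0,"dz": 30,"gripper": -1},{"wx": 0,"wy": 0,"wz": 0,"dx": 0,"dy": 0,"dz": 30,"gripper": -1},{"wx": 0,"wy": 0,"wz": 0,"dx": 0,"dy": 0,"dz": 30,"gripper": -1},{"wx": 0,"wy": 0,"wz": 0,"dx": 0,"dy": 0,"dz": 30,"gripper": -1},{"wx": 0,"wy": 0,"wz": 0,"dx": 0,"dy": 0,"dz": 30,"gripper": -1},{"wx": 0,"wy": 0,"wz": 0,"dx": 0,"dy": 0,"dz": 30,"gripper": -1}]'

```text
time_s: 56.7
eef_pos: [0.5555, 0.0043, 0.1877]
ee_rot: [3.141, -0.001, 0.002]
contact_force: [-0.2, 0.6, -0.9]
finger_gap: 0.163
```

```bash
python3 -c "
from h import *
go(.5565,.0044,.1034,0.1)
c,im=grab('wrist','w12')
cv2.imwrite('pics/w12.png',cv2.resize(im[80:270,160:370],None,fx=3,fy=3,interpolation=cv2.INTER_CUBIC))"
```

```text
t 56.7 pos [0.5555 0.0043 0.1877] yaw 0.1->0.1 q [-0.21  0.14  1.7   0.    1.3  -0.21] F [-0.2  0.6 -0.9] gap 0.163
  d [ 0.9 -0.2 84.3] w [ 0.  -0.1  0. ]
```

View pics/w12.png

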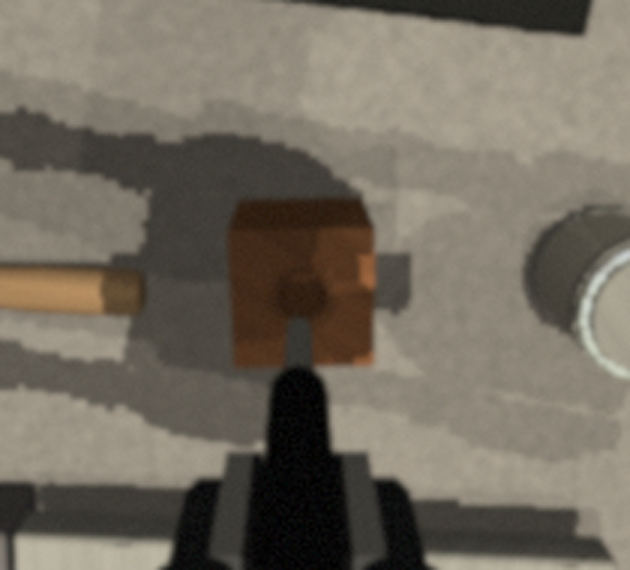

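The geometry matches last time: hole at (303,293), tip at (298,320). The same 1 mm correction in +x applies.

Call:
jog_arm --increments '[{"wx": 0,"wy": 0,"wz": 0,"dx": 1,"dy": -0.2,"dz": 4,"gripper": -1},{"wx": 0,"wy": 0,"wz": 0,"dx": 1,"dy": -0.2,"dz": 8,"gripper": -1},{"wx": 0,"wy": 0,"wz": 0,"dx": 1,"dy": -0.2,"dz": 12,"gripper": -1},{"wx": 0,"wy": 0,"wz": 0,"dx": 1,"dy": -0.2,"dz": 16,"gripper": -1},{"wx": 0,"wy": 0,"wz": 0,"dx": 1,"dy": -0.2,"dz": 20,"gripper": -1},{"wx": 0,"wy": 0,"wz": 0,"dx": 1,"dy": -0.2,"dz": 24,"gripper": -1},{"wx": 0,"wy": 0,"wz": 0,"dx": 1,"dy": -0.2,"dz": 28,"gripper": -1},{"wx": 0,"wy": 0,"wz": 0,"dx": 1,"dy": -0.2,"dz": 31,"gripper": -1},{"wx": 0,"wy": 0,"wz": 0,"dx": 1,"dy": -0.2,"dz": 34,"gripper": -1},{"wx": 0,"wy": 0,"wz": 0,"dx": 1,"dy": -0.2,"dz": 36,"gripper": -1}]'

```text
time_s: 57.58
eef_pos: [0.5561, 0.0045, 0.1507]
ee_rot: [-3.142, 0.0, 0.002]
contact_force: [-0.5, 0.2, -1.1]
finger_gap: 0.161
```

Call:
jog_arm --increments '[{"wx": 0,"wy": 0,"wz": 0,"dx": 0.4,"dy": 0,"dz": 4,"gripper": -1},{"wx": 0,"wy": 0,"wz": 0,"dx": 0.4,"dy": 0,"dz": 8,"gripper": -1},{"wx": 0,"wy": 0,"wz": 0,"dx": 0.4,"dy": 0,"dz": 12,"gripper": -1},{"wx": 0,"wy": 0,"wz": 0,"dx": 0.4,"dy": 0,"dz": 16,"gripper": -1},{"wx": 0,"wy": 0,"wz": 0,"dx": 0.4,"dy": 0,"dz": 20,"gripper": -1},{"wx": 0,"wy": 0,"wz": 0,"dx": 0.4,"dy": 0,"dz": 24,"gripper": -1},{"wx": 0,"wy": 0,"wz": 0,"dx": 0.4,"dy": 0,"dz": 28,"gripper": -1},{"wx": 0,"wy": 0,"wz": 0,"dx": 0.4,"dy": 0,"dz": 32,"gripper": -1},{"wx": 0,"wy": 0,"wz": 0,"dx": 0.4,"dy": 0,"dz": 35,"gripper": -1},{"wx": 0,"wy": 0,"wz": 0,"dx": 0.4,"dy": 0,"dz": 38,"gripper": -1}]'

```text
time_s: 58.42
eef_pos: [0.5565, 0.0045, 0.1128]
ee_rot: [-3.142, 0.0, 0.002]
contact_force: [-0.0, -0.2, -0.3]
finger_gap: 0.165
```

Call:
jog_arm --increments '[{"wx": 0,"wy": 0,"wz": 0,"dx": 0,"dy": 0,"dz": 2,"gripper": -1},{"wx": 0,"wy": 0,"wz": 0,"dx": 0,"dy": 0,"dz": 4,"gripper": -1},{"wx": 0,"wy": 0,"wz": 0,"dx": 0,"dy": 0,"dz": 6,"gripper": -1},{"wx": 0,"wy": 0,"wz": 0,"dx": 0,"dy": 0,"dz": 7,"gripper": -1},{"wx": 0,"wy": 0,"wz": 0,"dx": 0,"dy": 0,"dz": 8,"gripper": -1},{"wx": 0,"wy": 0,"wz": 0,"dx": 0,"dy": 0,"dz": 9,"gripper": -1},{"wx": 0,"wy": 0,"wz": 0,"dx": 0,"dy": 0,"dz": 10,"gripper": -1},{"wx": 0,"wy": 0,"wz": 0,"dx": 0,"dy": 0,"dz": 11,"gripper": -1},{"wx": 0,"wy": 0,"wz": 0,"dx": 0,"dy": 0,"dz": 11,"gripper": -1},{"wx": 0,"wy": 0,"wz": 0,"dx": 0,"dy": 0,"dz": 11,"gripper": -1}]'

```text
time_s: 59.25
eef_pos: [0.5571, 0.0044, 0.1034]
ee_rot: [3.141, -0.001, 0.002]
contact_force: [-2.1, 0.0, 6.4]
finger_gap: 0.162
```

It's on the bottom (TCP 0.1034, 6 N), so I'm releasing and rising.

Call:
jog_arm --increments '[{"wx": 0,"wy": 0,"wz": 0,"dx": 0,"dy": 0,"dz": -0.5,"gripper": -0.4},{"wx": 0,"wy": 0,"wz": 0,"dx": 0,"dy": 0,"dz": -0.5,"gripper": -0.2},{"wx": 0,"wy": 0,"wz": 0,"dx": 0,"dy": 0,"dz": -0.5,"gripper": 0.2},{"wx": 0,"wy": 0,"wz": 0,"dx": 0,"dy": 0,"dz": -0.5,"gripper": 0.2},{"wx": 0,"wy": 0,"wz": 0,"dx": 0,"dy": 0,"dz": -5,"gripper": 0.2},{"wx": 0,"wy": 0,"wz": 0,"dx": 0,"dy": 0,"dz": -30,"gripper": 0.2},{"wx": 0,"wy": 0,"wz": 0,"dx": 0,"dy": 0,"dz": -65,"gripper": 0.2},{"wx": 0,"wy": 0,"wz": 0,"dx": 0,"dy": 0,"dz": -105,"gripper": 0.2},{"wx": 0,"wy": 0,"wz": 0,"dx": 0,"dy": 0,"dz": -140,"gripper": 0.2},{"wx": 0,"wy": 0,"wz": 0,"dx": 0,"dy": 0,"dz": -150,"gripper": 0.2}]'

```text
time_s: 60.08
eef_pos: [0.5594, 0.004, 0.2596]
ee_rot: [3.139, -0.011, 0.002]
contact_force: [0.5, 0.5, 0.5]
finger_gap: 0.6
```

```bash
python3 -c "
from h import *
go(.5338,.1800,.22,-34)
c,im=grab('scene','s13')
cv2.imwrite('pics/s13.png',im)
"
```

```text
t 60.1 pos [0.5594 0.004  0.2596] yaw 0.1->-34.0 q [-0.21  0.09  1.61  0.    1.42 -0.21] F [0.5 0.5 0.5] gap 0.600
  d [ -25.7 -176.1   38.9] w [-0.1 -0.6 34.1]
```

View pics/s13.png

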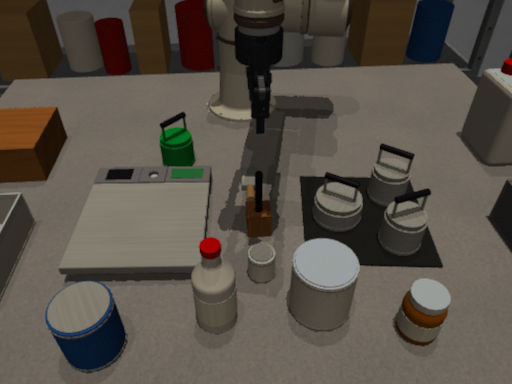

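The stylus is down in the holder and the squat is on the mat at scene (338,203). I'm going back to it.

Call:
jog_arm --increments '[{"wx": 0,"wy": 0,"wz": 6,"dx": -4,"dy": -25,"dz": 0,"gripper": 0.2},{"wx": 0,"wy": 0,"wz": 12,"dx": -9,"dy": -55,"dz": 0,"gripper": 0.2},{"wx": 0,"wy": 0,"wz": 18,"dx": -14,"dy": -90,"dz": 0,"gripper": 0.2},{"wx": 0,"wy": 0,"wz": 24,"dx": -19,"dy": -125,"dz": 10,"gripper": 0.2},{"wx": 0,"wy": 0,"wz": 30,"dx": -23,"dy": -158,"dz": 20,"gripper": 0.2},{"wx": 0,"wy": 0,"wz": 34,"dx": -24,"dy": -175,"dz": 38,"gripper": 0.2},{"wx": 0,"wy": 0,"wz": 34,"dx": -24,"dy": -175,"dz": 58,"gripper": 0.2},{"wx": 0,"wy": 0,"wz": 34,"dx": -24,"dy": -175,"dz": 78,"gripper": 0.2},{"wx": 0,"wy": 0,"wz": 34,"dx": -24,"dy": -175,"dz": 78,"gripper": 0.2},{"wx": 0,"wy": 0,"wz": 34,"dx": -24,"dy": -175,"dz": 78,"gripper": 0.2}]'

```text
time_s: 60.97
eef_pos: [0.5307, 0.1793, 0.1722]
ee_rot: [3.139, 0.004, -0.591]
contact_force: [0.1, 0.3, 0.9]
finger_gap: 0.601
```

```bash
python3 -c "
from h import *
c,im=grab('wrist','w13')
print(handle(im,c,(245,150,280,285),.107,35))
go(.5340,.1800,.089,-33.8)
cv2.imwrite('pics/w13.png',cv2.resize(im,None,fx=.8,fy=.8))"
```

```text
(array([0.53122377, 0.18185053]), np.float64(54.14826891775549), array([75.79102835, 18.66146158]))
t 61.0 pos [0.532  0.1793 0.1739] yaw -33.9->-33.8 q [ 0.11  0.17  1.7  -0.    1.27  0.7 ] F [-0.2 -0.2  0.1] gap 0.596
  d [ 1.3 -1.8 84.9] w [ 0.   0.  -0.1]
```

View pics/w13.png

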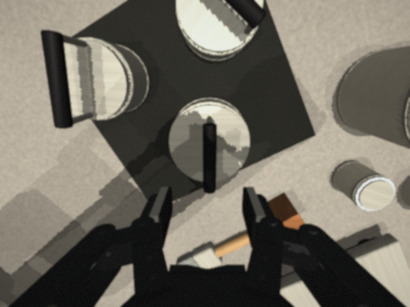

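The bar is between the jaws at (262,195), with its middle at about (0.533, 0.181). I'm lowering and gripping.

Call:
jog_arm --increments '[{"wx": 0,"wy": 0,"wz": 0,"dx": 1,"dy": -1,"dz": 18,"gripper": 0.2},{"wx": 0,"wy": 0,"wz": 0,"dx": 1,"dy": -1,"dz": 40,"gripper": 0.2},{"wx": 0,"wy": 0,"wz": 0,"dx": 1,"dy": -1,"dz": 60,"gripper": 0.2},{"wx": 0,"wy": 0,"wz": 0,"dx": 1,"dy": -1,"dz": 76,"gripper": 0.2},{"wx": 0,"wy": 0,"wz": 0,"dx": 1,"dy": -1,"dz": 81,"gripper": 0.2},{"wx": 0,"wy": 0,"wz": 0,"dx": 1,"dy": -1,"dz": 81,"gripper": 0.2},{"wx": 0,"wy": 0,"wz": 0,"dx": 1,"dy": -1,"dz": 81,"gripper": -1},{"wx": 0,"wy": 0,"wz": 0,"dx": 1,"dy": -1,"dz": 81,"gripper": -1},{"wx": 0,"wy": 0,"wz": 0,"dx": 1,"dy": -1,"dz": 81,"gripper": -1},{"wx": 0,"wy": 0,"wz": 0,"dx": 1,"dy": -1,"dz": 81,"gripper": -1}]' --grip_force 60

```text
time_s: 61.85
eef_pos: [0.5343, 0.1803, 0.0947]
ee_rot: [-3.14, -0.001, -0.592]
contact_force: [-2.6, 2.0, 6.1]
finger_gap: 0.141
```

Call:
jog_arm --increments '[{"wx": 0,"wy": 0,"wz": 0,"dx": 0,"dy": 0,"dz": 0,"gripper": -1},{"wx": 0,"wy": 0,"wz": 0,"dx": 0,"dy": 0,"dz": 0,"gripper": -1},{"wx": 0,"wy": 0,"wz": 0,"dx": 0,"dy": 0,"dz": -3,"gripper": -1},{"wx": 0,"wy": 0,"wz": 0,"dx": 0,"dy": 0,"dz": -6,"gripper": -1},{"wx": 0,"wy": 0,"wz": 0,"dx": 0,"dy": 0,"dz": -14,"gripper": -1},{"wx": 0,"wy": 0,"wz": 0,"dx": 0,"dy": 0,"dz": -28,"gripper": -1},{"wx": 0,"wy": 0,"wz": 0,"dx": 0,"dy": 0,"dz": -48,"gripper": -1},{"wx": 0,"wy": 0,"wz": 0,"dx": 0,"dy": 0,"dz": -74,"gripper": -1},{"wx": 0,"wy": 0,"wz": 0,"dx": 0,"dy": 0,"dz": -102,"gripper": -1},{"wx": 0,"wy": 0,"wz": 0,"dx": 0,"dy": 0,"dz": -130,"gripper": -1}]'

```text
time_s: 62.68
eef_pos: [0.5329, 0.1795, 0.224]
ee_rot: [3.14, 0.001, -0.592]
contact_force: [0.6, 0.4, -4.7]
finger_gap: 0.139
```

```bash
python3 -c "
from h import *
go(.5566,-.241,.29)"
```

```text
t 62.7 pos [0.5329 0.1795 0.224 ] yaw -33.9->-33.9 q [ 0.11  0.13  1.64 -0.    1.37  0.7 ] F [ 0.6  0.4 -4.7] gap 0.139
  d [254.1 335.9 -65.9] w [0.1 0.1 0. ]
```

Call:
jog_arm --increments '[{"wx": 0,"wy": 0,"wz": 0,"dx": 0,"dy": 0,"dz": -28,"gripper": -1},{"wx": 0,"wy": 0,"wz": 0,"dx": 4,"dy": 5,"dz": -52,"gripper": -1},{"wx": 0,"wy": 0,"wz": 0,"dx": 12,"dy": 16,"dz": -66,"gripper": -1},{"wx": 0,"wy": 0,"wz": 0,"dx": 24,"dy": 31,"dz": -68,"gripper": -1},{"wx": 0,"wy": 0,"wz": 0,"dx": 38,"dy": 50,"dz": -68,"gripper": -1},{"wx": 0,"wy": 0,"wz": 0,"dx": 54,"dy": 71,"dz": -68,"gripper": -1},{"wx": 0,"wy": 0,"wz": 0,"dx": 71,"dy": 93,"dz": -68,"gripper": -1},{"wx": 0,"wy": 0,"wz": 0,"dx": 88,"dy": 116,"dz": -68,"gripper": -1},{"wx": 0,"wy": 0,"wz": 0,"dx": 105,"dy": 139,"dz": -68,"gripper": -1},{"wx": 0,"wy": 0,"wz": 0,"dx": 122,"dy": 162,"dz": -68,"gripper": -1}]'

```text
time_s: 63.52
eef_pos: [0.544, -0.0241, 0.2911]
ee_rot: [3.141, 0.001, -0.592]
contact_force: [-0.3, 0.1, -4.7]
finger_gap: 0.139
```

Call:
jog_arm --increments '[{"wx": 0,"wy": 0,"wz": 0,"dx": 17,"dy": 23,"dz": 0,"gripper": -1},{"wx": 0,"wy": 0,"wz": 0,"dx": 34,"dy": 45,"dz": 0,"gripper": -1},{"wx": 0,"wy": 0,"wz": 0,"dx": 51,"dy": 67,"dz": 0,"gripper": -1},{"wx": 0,"wy": 0,"wz": 0,"dx": 68,"dy": 90,"dz": 0,"gripper": -1},{"wx": 0,"wy": 0,"wz": 0,"dx": 85,"dy": 112,"dz": 0,"gripper": -1},{"wx": 0,"wy": 0,"wz": 0,"dx": 101,"dy": 133,"dz": 0,"gripper": -1},{"wx": 0,"wy": 0,"wz": 0,"dx": 115,"dy": 151,"dz": 0,"gripper": -1},{"wx": 0,"wy": 0,"wz": 0,"dx": 124,"dy": 164,"dz": 0,"gripper": -1},{"wx": 0,"wy": 0,"wz": 0,"dx": 129,"dy": 171,"dz": 0,"gripper": -1},{"wx": 0,"wy": 0,"wz": 0,"dx": 131,"dy": 173,"dz": 0,"gripper": -1}]'

```text
time_s: 64.35
eef_pos: [0.5565, -0.2404, 0.2909]
ee_rot: [3.141, 0.001, -0.593]
contact_force: [-0.0, 1.3, -4.5]
finger_gap: 0.138
```

```bash
python3 -c "
from h import *
go(.5566,-.241,.134)"
```

```text
t 64.3 pos [ 0.5565 -0.2404  0.2909] yaw -34.0->-34.0 q [-0.61  0.21  1.42 -0.    1.51 -0.01] F [-0.   1.3 -4.5] gap 0.138
  d [  0.6   0.4 156.9] w [0.  0.1 0. ]
```

Call:
jog_arm --increments '[{"wx": 0,"wy": 0,"wz": 0,"dx": 0,"dy": 0,"dz": 10,"gripper": -1},{"wx": 0,"wy": 0,"wz": 0,"dx": 0,"dy": 0,"dz": 26,"gripper": -1},{"wx": 0,"wy": 0,"wz": 0,"dx": 0,"dy": 0,"dz": 46,"gripper": -1},{"wx": 0,"wy": 0,"wz": 0,"dx": 0,"dy": 0,"dz": 68,"gripper": -1},{"wx": 0,"wy": 0,"wz": 0,"dx": 0,"dy": 0,"dz": 90,"gripper": -1},{"wx": 0,"wy": 0,"wz": 0,"dx": 0,"dy": 0,"dz": 109,"gripper": -1},{"wx": 0,"wy": 0,"wz": 0,"dx": 0,"dy": 0,"dz": 124,"gripper": -1},{"wx": 0,"wy": 0,"wz": 0,"dx": 0,"dy": 0,"dz": 135,"gripper": -1},{"wx": 0,"wy": 0,"wz": 0,"dx": 0,"dy": 0,"dz": 142,"gripper": -1},{"wx": 0,"wy": 0,"wz": 0,"dx": 0,"dy": 0,"dz": 147,"gripper": -1}]'

```text
time_s: 65.18
eef_pos: [0.5567, -0.2384, 0.1433]
ee_rot: [-3.141, 0.001, -0.591]
contact_force: [0.2, 0.3, -4.5]
finger_gap: 0.138
```

```bash
python3 -c "
from h import *
go(.5566,-.241,.134)"
```

```text
t 65.2 pos [ 0.5567 -0.2384  0.1433] yaw -33.8->-33.8 q [-0.6   0.32  1.59  0.    1.24 -0.01] F [ 0.2  0.3 -4.5] gap 0.138
  d [1.4 2.2 9.3] w [-0.   0.1 -0. ]
```

Call:
jog_arm --increments '[{"wx": 0,"wy": 0,"wz": 0,"dx": 1,"dy": 2,"dz": 2,"gripper": -1},{"wx": 0,"wy": 0,"wz": 0,"dx": 1,"dy": 2,"dz": 4,"gripper": -1},{"wx": 0,"wy": 0,"wz": 0,"dx": 1,"dy": 2,"dz": 5,"gripper": -1},{"wx": 0,"wy": 0,"wz": 0,"dx": 1,"dy": 2,"dz": 5.5,"gripper": -1},{"wx": 0,"wy": 0,"wz": 0,"dx": 1,"dy": 2,"dz": 6,"gripper": -1},{"wx": 0,"wy": 0,"wz": 0,"dx": 1,"dy": 2,"dz": 6.5,"gripper": -1},{"wx": 0,"wy": 0,"wz": 0,"dx": 1,"dy": 2,"dz": 7,"gripper": -1},{"wx": 0,"wy": 0,"wz": 0,"dx": 1,"dy": 2,"dz": 7.5,"gripper": -1},{"wx": 0,"wy": 0,"wz": 0,"dx": 1,"dy": 2,"dz": 8,"gripper": -1},{"wx": 0,"wy": 0,"wz": 0,"dx": 1,"dy": 2,"dz": 8,"gripper": -1}]'

```text
time_s: 66.02
eef_pos: [0.5565, -0.2416, 0.136]
ee_rot: [3.142, 0.0, -0.592]
contact_force: [-0.2, 0.0, -5.2]
finger_gap: 0.139
```

Call:
jog_arm --increments '[{"wx": 0,"wy": 0,"wz": 0,"dx": 0,"dy": 0,"dz": 0.4,"gripper": -1},{"wx": 0,"wy": 0,"wz": 0,"dx": 0,"dy": 0,"dz": 0.8,"gripper": -1},{"wx": 0,"wy": 0,"wz": 0,"dx": 0,"dy": 0,"dz": 1.2,"gripper": -1},{"wx": 0,"wy": 0,"wz": 0,"dx": 0,"dy": 0,"dz": 1.6,"gripper": -1},{"wx": 0,"wy": 0,"wz": 0,"dx": 0,"dy": 0,"dz": 2,"gripper": -1},{"wx": 0,"wy": 0,"wz": 0,"dx": 0,"dy": 0,"dz": 2.4,"gripper": -1},{"wx": 0,"wy": 0,"wz": 0,"dx": 0,"dy": 0,"dz": 2.8,"gripper": -1},{"wx": 0,"wy": 0,"wz": 0,"dx": 0,"dy": 0,"dz": 3,"gripper": -1},{"wx": 0,"wy": 0,"wz": 0,"dx": 0,"dy": 0,"dz": 3,"gripper": -1},{"wx": 0,"wy": 0,"wz": 0,"dx": 0,"dy": 0,"dz": 3,"gripper": -1}]'

```text
time_s: 66.85
eef_pos: [0.5566, -0.2417, 0.1343]
ee_rot: [3.141, -0.0, -0.591]
contact_force: [-5.1, 3.1, 5.6]
finger_gap: 0.142
```

Contact at 0.134, so I'm releasing and rising.

Call:
jog_arm --increments '[{"wx": 0,"wy": 0,"wz": 0,"dx": 0,"dy": 0,"dz": -1,"gripper": -1},{"wx": 0,"wy": 0,"wz": 0,"dx": 0,"dy": 0,"dz": -1.5,"gripper": -0.6},{"wx": 0,"wy": 0,"wz": 0,"dx": 0,"dy": 0,"dz": -1.5,"gripper": -0.3},{"wx": 0,"wy": 0,"wz": 0,"dx": 0,"dy": 0,"dz": -1.5,"gripper": 0.0},{"wx": 0,"wy": 0,"wz": 0,"dx": 0,"dy": 0,"dz": -1.5,"gripper": 0.0},{"wx": 0,"wy": 0,"wz": 0,"dx": 0,"dy": 0,"dz": -1.5,"gripper": 0.0},{"wx": 0,"wy": 0,"wz": 0,"dx": 0,"dy": 0,"dz": -12,"gripper": 0.0},{"wx": 0,"wy": 0,"wz": 0,"dx": 0,"dy": 0,"dz": -40,"gripper": 0.0},{"wx": 0,"wy": 0,"wz": 0,"dx": 0,"dy": 0,"dz": -80,"gripper": 0.0},{"wx": 0,"wy": 0,"wz": 0,"dx": 0,"dy": 0,"dz": -115,"gripper": 0.0}]'

```text
time_s: 67.68
eef_pos: [0.5563, -0.2415, 0.2504]
ee_rot: [-3.142, 0.0, -0.592]
contact_force: [1.0, -0.5, 1.1]
finger_gap: 0.503
```

```bash
python3 -c "
from h import *
go(.36,.05,.33)"
```

```text
t 67.7 pos [ 0.5563 -0.2415  0.2504] yaw -33.9->-33.9 q [-0.61  0.23  1.48  0.    1.43 -0.02] F [ 1.  -0.5  1.1] gap 0.503
  d [-325.5 -132.4  -79.6] w [-0.  0. -0.]
```

Call:
jog_arm --increments '[{"wx": 0,"wy": 0,"wz": 0,"dx": 0,"dy": 0,"dz": -30,"gripper": 0.0},{"wx": 0,"wy": 0,"wz": 0,"dx": -20,"dy": -8,"dz": -60,"gripper": 0.0},{"wx": 0,"wy": 0,"wz": 0,"dx": -55,"dy": -22,"dz": -80,"gripper": 0.0},{"wx": 0,"wy": 0,"wz": 0,"dx": -90,"dy": -37,"dz": -80,"gripper": 0.0},{"wx": 0,"wy": 0,"wz": 0,"dx": -125,"dy": -51,"dz": -80,"gripper": 0.0},{"wx": 0,"wy": 0,"wz": 0,"dx": -160,"dy": -65,"dz": -80,"gripper": 0.0},{"wx": 0,"wy": 0,"wz": 0,"dx": -195,"dy": -80,"dz": -80,"gripper": 0.0},{"wx": 0,"wy": 0,"wz": 0,"dx": -230,"dy": -94,"dz": -80,"gripper": 0.0},{"wx": 0,"wy": 0,"wz": 0,"dx": -265,"dy": -108,"dz": -80,"gripper": 0.0},{"wx": 0,"wy": 0,"wz": 0,"dx": -300,"dy": -122,"dz": -80,"gripper": 0.0}]'

```text
time_s: 68.52
eef_pos: [0.3743, 0.0281, 0.329]
ee_rot: [-3.141, -0.002, -0.592]
contact_force: [0.7, 0.9, -0.0]
finger_gap: 0.501
```

```bash
python3 -c "
from h import *
go(.36,.05,.33)
c,im=grab('top','t12'); 
print(handle(im,c,(325,155,385,195),.146,30))
c,sc=grab('scene','s14')"
```

```text
t 68.5 pos [0.3743 0.0281 0.329 ] yaw -33.9->-33.9 q [-0.25 -0.44  1.95  0.    1.64  0.34] F [ 0.7  0.9 -0. ] gap 0.501
  d [-24.1 -10.2  -1. ] w [-0.  -0.1  0. ]
(array([ 0.55535749, -0.23992462]), np.float64(56.057152599955415), array([13.27597839, 73.30976757]))
```

View pics/t12.png

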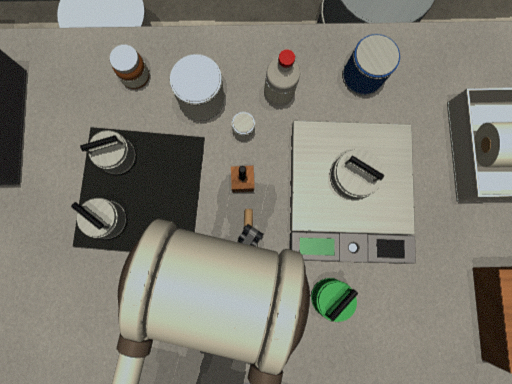

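View pics/s14.png

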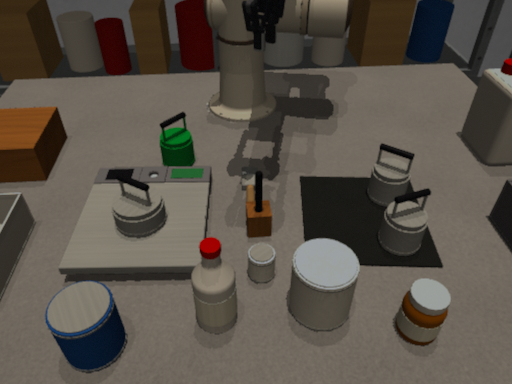

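The squat stands at (0.555, −0.240), about 1 mm from the pan centre. The tall canisters are on the mat and the stylus is in its holder. I'll let the arm settle and look once more before handing in.

Call:
jog_arm --increments '[{"wx": 0,"wy": 0,"wz": 0,"dx": 0,"dy": 0,"dz": 0,"gripper": 0.0},{"wx": 0,"wy": 0,"wz": 0,"dx": 0,"dy": 0,"dz": 0,"gripper": 0.0},{"wx": 0,"wy": 0,"wz": 0,"dx": 0,"dy": 0,"dz": 0,"gripper": 0.0},{"wx": 0,"wy": 0,"wz": 0,"dx": 0,"dy": 0,"dz": 0,"gripper": 0.0},{"wx": 0,"wy": 0,"wz": 0,"dx": 0,"dy": 0,"dz": 0,"gripper": 0.0},{"wx": 0,"wy": 0,"wz": 0,"dx": 0,"dy": 0,"dz": 0,"gripper": 0.0},{"wx": 0,"wy": 0,"wz": 0,"dx": 0,"dy": 0,"dz": 0,"gripper": 0.0},{"wx": 0,"wy": 0,"wz": 0,"dx": 0,"dy": 0,"dz": 0,"gripper": 0.0},{"wx": 0,"wy": 0,"wz": 0,"dx": 0,"dy": 0,"dz": 0,"gripper": 0.0},{"wx": 0,"wy": 0,"wz": 0,"dx": 0,"dy": 0,"dz": 0,"gripper": 0.0}]'

```text
time_s: 69.45
eef_pos: [0.3756, 0.0269, 0.3282]
ee_rot: [3.142, 0.0, -0.592]
contact_force: [-0.5, 1.2, -0.3]
finger_gap: 0.503
```

```bash
python3 -c "
from h import *
c,im=grab('top','t13')
print('squat',handle(im,c,(325,155,385,195),.146,30))
b=cv2.imread('pics/t12.png'); print('diff mat/holder/scale', [int((cv2.absdiff(im,b)[y0:y1,x0:x1].max(2)>60).sum()) for y0,y1,x0,x1 in ((120,220,70,210),(150,200,225,262),(115,265,288,420))])
s0=cv2.imread('pics/top0.png'); d=(cv2.absdiff(im,s0).max(2)>70); print('vs start: bystanders',[int(d[y0:y1,x0:x1].sum()) for y0,y1,x0,x1 in ((50,110,165,225),(45,110,262,302),(108,142,228,260),(205,225,240,258),(278,325,310,362),(160,195,228,258))])
print(get_state()['time_s'],np.abs(get_state()['qd']).max())"
```

```text
squat (array([ 0.55532993, -0.23996561]), np.float64(56.05715390265705), array([13.27568494, 72.89207237]))
diff mat/holder/scale [5, 0, 21]
vs start: bystanders [0, 0, 0, 9, 19, 0]
69.5 0.0017605954451048592
```

```bash
python3 -c "
from bench import robot
print(robot.finish_job())"
```

```text
the job is handed in; nothing more can be done
None
```

The job is done and handed in at about 69.5 s: the squat canister stands alone in the middle of the freshly zeroed scale.

- **Canisters:** I lifted both tall canisters and the squat one by their handles from the scale to the mat. The third tall canister was absent, and the green look-alike was not touched.
- **First zero press:** The squat was knocked aside shortly after I set it down, so it overhung the mat's edge by about 5 mm when I first pressed zero. I only noticed this after the stylus was back in its holder. The scale was empty at that press.
- **Correction:** I set the squat wholly on the mat and pressed zero again with the stylus. The button reached its stop (14 N, tip about 32 mm above the bench), and a picture at that moment shows all three canisters on the mat. How the judging treats the earlier press, I cannot tell.
- **Stylus and squat:** The stylus is back in the holder at its starting depth. I then stood the squat on the platform.

**Last checks:** the squat is at (0.555, −0.240), about 1 mm from the measured pan centre (0.557, −0.241). Both tall canisters are on the mat. The large white tin, thinner bottle, small tin, brush handle, green canister and holder show no real change from the first picture. The arm was at rest and clear of everything. No check disagreed at the end.

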